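Load the two-tier punch rack and lock it

TASK

Load the punch rack: put the tray with the big corner holes and tall rib down over the four posts onto their lower collars, and lay each thick punch blank across its two rails, centred, one to a slot lane. Then lower the other tray over the posts onto the upper shoulders and lay each thin blank across its rails in the same way. Last, swing the keeper bar shut over the top tray until it is home behind its detent; leave the other things on the bench where they are.

Things in the scene. Friction and masses are not known exactly. Their poses are not given: they have to be found in the camera images.
- stand: fixed grey rack stand, base 300 (own x) x 190 (own y) x 10 mm. Origin: centre of its underside on the table, z up. Four posts at x = +-55, y = +-75 mm: collar 32 mm diameter up to z = 24, then 16 mm diameter up to z = 100 (upper shoulder), then a pin 8 mm diameter, tapered to 3 mm at its tip, z = 120 mm. Trays sit with own y along the stand's x, either way round
- stand_lower_seat (a point): where the origin of the big-holed tray sits: stand axis, 24 mm above the table; same axes as the stand
- stand_upper_seat (a point): where the origin of the small-holed tray sits: stand axis, 100 mm above the table; same axes as the stand
- stand_hinge (a point): keeper hinge axis (upright), at stand x = -130, y = 0, at the height of the bar's underside, 141 mm above the table, on a column 20 mm diameter. Opposite, at stand x = +130 mm, the catch column, 16 mm diameter, 129 mm high, with a stop ear 24 mm wide on its -y side rising to 154 mm
- tray_low: aluminium lower tray, plate 190 (own x) x 150 (own y) x 5 mm, 0.55 kg, four round corner holes of 24 mm diameter at x = +-75, y = +-55 mm. Origin: centre of the plate's underside, z up; a half turn about z is the same tray. On it a rib to carry it by and two rails for bars. Stands on the table at the start. Taller rib (70 mm) than the other tray
- tray_top: aluminium upper tray, plate 190 (own x) x 150 (own y) x 5 mm, 0.55 kg, four round corner holes of 14 mm diameter at x = +-75, y = +-55 mm. Origin: centre of the plate's underside, z up; a half turn about z is the same tray. On it a rib to carry it by and two rails for bars. Stands on the table at the start. Lower rib (35 mm). May get knocked
- tray_low_rib (a point): middle of the top of the lower tray's upright carrying rib: 8 mm thick (tray x), 60 mm long (tray y), its top 70 mm above the tray's origin, rising from the 5 mm plate; the tray hangs level from it
- tray_top_rib (a point): middle of the top of the upper tray's upright carrying rib: 8 mm thick (tray x), 60 mm long (tray y), its top 35 mm above the tray's origin, rising from the 5 mm plate; the tray hangs level from it
- tray_low_lane_a (a point): lane a of the lower tray: point midway between its two rails, at the height of the rail tops, tray x = -44 mm, 19 mm above the tray's origin. Rails: steel, along tray x at y = +-36 mm, 8 mm wide, each with a 34 mm wide slot here between lugs 8 mm high, 4 mm thick. A bar lies along tray y, in both slots, its centre 13 mm above this point
- tray_low_lane_b (a point): lane b of the lower tray: point midway between its two rails, at the height of the rail tops, tray x = 44 mm, 19 mm above the tray's origin. Rails: steel, along tray x at y = +-36 mm, 8 mm wide, each with a 34 mm wide slot here between lugs 8 mm high, 4 mm thick. A bar lies along tray y, in both slots, its centre 13 mm above this point
- tray_top_lane_a (a point): lane a of the upper tray: point midway between its two rails, at the height of the rail tops, tray x = -44 mm, 19 mm above the tray's origin. Rails: steel, along tray x at y = +-36 mm, 8 mm wide, each with a 23 mm wide slot here between lugs 8 mm high, 4 mm thick. A bar lies along tray y, in both slots, its centre 8 mm above this point
- tray_top_lane_b (a point): lane b of the upper tray: point midway between its two rails, at the height of the rail tops, tray x = 44 mm, 19 mm above the tray's origin. Rails: steel, along tray x at y = +-36 mm, 8 mm wide, each with a 23 mm wide slot here between lugs 8 mm high, 4 mm thick. A bar lies along tray y, in both slots, its centre 8 mm above this point
- thick_a: square steel punch blank, 26 x 26 mm section, 140 mm long (along own x, the last 7 mm at each end turned round), about 0.66 kg. Origin at its centre, 13 mm above what it lies on. Lies flat on the table at the start; may be absent. 
- thick_b: square steel punch blank, 26 x 26 mm section, 140 mm long (along own x, the last 7 mm at each end turned round), about 0.66 kg. Origin at its centre, 13 mm above what it lies on. Lies flat on the table at the start; may be absent. Like thick_a
- thin_a: square steel punch blank, 16 x 16 mm section, 140 mm long (along own x, the last 7 mm at each end turned round), about 0.25 kg. Origin at its centre, 8 mm above what it lies on. Lies flat on the table at the start; may be absent. It may get knocked
- thin_b: square steel punch blank, 16 x 16 mm section, 140 mm long (along own x, the last 7 mm at each end turned round), about 0.25 kg. Origin at its centre, 8 mm above what it lies on. Lies flat on the table at the start; may be absent. Like thin_a. It may get knocked
- keeper (a joint): angle of the keeper bar about stand_hinge. 0 = shut, along the stand's +x above the tray ribs, against its stop; grows as it swings to the stand's +y side (counter-clockwise from above), to 2.0 rad. Stays where left. Bar: steel, 16 mm wide, 141 to 151 mm above the table, reaching 268 mm from the hinge. A sprung ball resists below 0.07 rad with up to about 4 N at the knob; once past about 0.03 rad it is home
- keeper_knob (a point): middle height of the black round knob on the bar, 16 mm diameter, 30 mm tall, standing 151 to 181 mm above the table, 200 mm from the hinge; can be pinched from above
- foot_a: rubber machine foot with an upright bolt, 80 mm diameter, 60 mm high, a bystander, leave it; origin at the centre of its underside
- foot_b: rubber machine foot with an upright bolt, 80 mm diameter, 60 mm high, a bystander, leave it; origin at the centre of its underside
- foot_c: rubber machine foot with an upright bolt, 80 mm diameter, 60 mm high, a bystander, leave it; origin at the centre of its underside
- die_ring: ring-shaped die, 68 mm diameter, 28 mm high, a bystander, leave it; origin at the centre of its underside
- round_die: stepped round die, 60 mm diameter, 42 mm high, a bystander, leave it; origin at the centre of its underside
- wrench: open-ended wrench, about 180 mm long, a bystander, leave it; origin at the centre of its underside (of the middle of its length)
Mind the look-alikes: they are no part of the job. Leave any orange look-alike of the thin_b alone. Leave any turquoise look-alike of the thick_b alone.

How it is judged (in metres and radians):
On the way, in this order (a step that is already met when the one before it is completed fails the run):
1. the big-holed tray sits on the lower collars, all four posts through its holes (horizontal distance between tray_low and stand_lower_seat below 0.008 m and z of tray_low in the frame of stand_lower_seat between -0.004 and 0.004 m and angle between tray_low's own z axis and vertical below 0.04 rad and angle between the y axis of tray_low and the x axis of stand, either way round below 0.1 rad), for 0.2 s.
2. every thick blank lies across both rails of the lower tray, in a slot lane (all of step 1 and z of thick_a in the frame of tray_low between 0.028 and 0.036 m and y of thick_a in the frame of tray_low between -0.02 and 0.02 m and angle between the x axis of each of thick_a, thick_b and the y axis of tray_low, either way round below 0.12 rad and (x of thick_a in the frame of tray_low between 0.035 and 0.053 m or x of thick_a in the frame of tray_low between -0.053 and -0.035 m) and z of thick_b in the frame of tray_low between 0.028 and 0.036 m and y of thick_b in the frame of tray_low between -0.02 and 0.02 m and (x of thick_b in the frame of tray_low between 0.035 and 0.053 m or x of thick_b in the frame of tray_low between -0.053 and -0.035 m)), for 0.2 s.
3. the small-holed tray sits on the upper shoulders over the loaded lower tray (all of step 2 and horizontal distance between tray_top and stand_upper_seat below 0.008 m and z of tray_top in the frame of stand_upper_seat between -0.004 and 0.004 m and angle between tray_top's own z axis and vertical below 0.04 rad and angle between the y axis of tray_top and the x axis of stand, either way round below 0.1 rad), for 0.2 s.
4. every thin blank lies across both rails of the upper tray, in a slot lane (horizontal distance between tray_top and stand_upper_seat below 0.008 m and z of tray_top in the frame of stand_upper_seat between -0.004 and 0.004 m and angle between tray_top's own z axis and vertical below 0.04 rad and angle between the y axis of tray_top and the x axis of stand, either way round below 0.1 rad and z of thin_a in the frame of tray_top between 0.023 and 0.031 m and y of thin_a in the frame of tray_top between -0.02 and 0.02 m and angle between the x axis of each of thin_a, thin_b and the y axis of tray_top, either way round below 0.12 rad and (x of thin_a in the frame of tray_top between 0.035 and 0.053 m or x of thin_a in the frame of tray_top between -0.053 and -0.035 m) and z of thin_b in the frame of tray_top between 0.023 and 0.031 m and y of thin_b in the frame of tray_top between -0.02 and 0.02 m and (x of thin_b in the frame of tray_top between 0.035 and 0.053 m or x of thin_b in the frame of tray_top between -0.053 and -0.035 m)), for 0.2 s.
5. the keeper bar is home behind its detent (value of joint keeper below 0.02 rad), for 0.2 s.
At the end, for the whole second after the job is handed in: both trays level on their own tier (8 mm sideways, 4 mm in height, tilt 0.04, yaw 0.1 rad); thick blanks across the lower tray's rails, thin ones across the upper's, in a lane (9 mm across, 20 mm along, 4 mm high, 0.12 rad); keeper below 0.02 rad; all at rest (all of step 2 and all of step 4 and value of joint keeper below 0.02 rad and linear speed of each of tray_low, tray_top, thick_a, thick_b, thin_a, thin_b below 0.02 m/s); the robot touches nothing.
It fails at once if a bystander is shifted by more than 5 cm (distance of any of foot_a, foot_b, foot_c, die_ring, round_die, wrench from where it was at the start of the episode above 0.05 m).
Of thick_a, thick_b only 1 to 2 are there at a start; the rules pass over those that are not, and their reading is None.
Of thin_a, thin_b only 1 to 2 are there at a start; the rules pass over those that are not, and their reading is None.
At some moment in a run one of thin_a, thin_b, tray_top may be knocked a few centimetres aside while the robot is not near it.
It also fails if it takes over 210 s, if anything falls off the work surface, if the arm or the gripper's body presses on something with over 40 N, if the wrist force passes 120 N, or if a joint passes its speed limit or range.

ROBOT

A 6-joint arm with a two-finger parallel gripper is mounted at the origin on the work surface. World frame = base frame: x ahead of the robot, y to its left, z up, the work surface at z = 0. Lengths are in m, angles in degrees, forces in N, time in s.
With the tool pointing down it reaches from about 0.35 to 0.775 m from the base axis. Payload 5.5 kg.
Tool frame: the origin (TCP) lies at the very end of the fingers, on their centre line; the grasp point (between the pads) lies 19 mm behind it; z points along the fingers, y is the direction in which the jaws open and shut (so a half turn about z gives the same grasp; the last joint's range is limited). The gripper opens to 85 mm and grips with 20 to 120 N. Pads are 22 mm wide; open, the fingers measure 114 mm over their backs; the gripper's body (76 mm by 85 mm) begins 54 mm behind the grasp point. The pads swing forward as they close: fully open they stand 13 mm farther back than shut.
Start: joints at [-75.608, 17.945, 2.641, 74.691, 0, 82.002], TCP at [0.219, -0.532, 0.231] pointing down, gripper open.
Joint ranges: [-158.12, 158.12], [-49.38, 96.58], [-58.88, 72.47], [-126.05, 133.96], [-84.25, 85.87], [-180, 180]. Speed limits (degrees/s): [147.25, 147.25, 180, 180, 180, 180].

INTERFACE

Orientations are given as a 3x3 rotation matrix whose columns are the frame's x, y, z axes.
In Python, from workcell import sense, grab_frame, sign_off gives the robot as it stands.
- The arm moves only by the tool send_rows, never from a script. Its argument "motion" is a list of rows, each an object with "translation": the shift along the tool's x, y, z in m, a list of three; "rotation": the turn, a rotation vector about the tool's x, y, z in rad, a list of three; "hand": the opening, from 0 (shut) to 1 (fully open). A call has 1 to 12 rows; each row shifts and turns the pose as measured when the row begins, along the tool's axes as they then stand; what a row does not reach is not made up. A row lasts 1/10 s, in which the tool goes at most 50 mm and 8.59 degrees, less where a joint would pass 70% of its speed; a pose out of reach is approached as far as the arm can. A call with a gripper value outside its range is refused whole. The fingers move at their own pace and stop on an object; the grip force is fixed at half the most. Time passes only in rows, so rows that do not move let the fingers close. It gives the time, the measured TCP pose, the force and the opening at its end, in the units of the state.
- sense(): the state, without advancing time (a new reading comes with each control period).
- grab_frame(name): name is "scene" or "top" or "wrist"; returns a dict with "frame" (420x560x3 uint8, blue, green, red), "intrinsics" (3x3 intrinsics, pixels), "R" (3x3) and "t" (3): a world point X has camera coordinates R X + t; the wrist camera has in their place "mount" (4x4, takes a point from camera to tool coordinates, whose origin is the TCP and whose axes are the flange's). Camera axes: x right, y down, z forward; pixel columns grow to the right and rows downward; lengths in m; the calibration is good to about 2 mm. The wrist camera is an equidistant fisheye: a pixel r from the principal point sees the ray r / f radians off the axis. A picture is of the moment at which its call begins: read the wrist's pose just before it. There is no depth.
- sign_off(): hands the job in, once; it reports no verdict.
The state is a dict: "t": time; "joint_pos": joint angles; "qd": joint speeds; "joint_torque": joint torques, N m; "tcp_pos": TCP position; "tcp_rot": TCP orientation; "contact_force": force on the tool from outside, world axes, zero at the start; "wrist_torque": the same for the moment, N m; "width": finger opening in m.
Only numpy, scipy, OpenCV 4.12 (cv2) and the standard library are available. Lean on these libraries where they do the work, as an engineer would, in place of code of your own. Each camera call takes 0.05 s, during which the arm holds its last target.

## Working session

There is one attempt and no reset: what is moved stays moved. The work goes in short steps, Python scripts to look and compute and a tool call to move; the robot and the scene stay as the last step left them, time stands still between calls to the robot, and variables do not carry over. Pictures are saved under pics/ and viewed, and the job is handed in when it is done.

Besides the shell and the picture viewer there is one more tool, called after "Emit:" by a JSON object that holds its "name" and its "arguments", one argument or row to a line. send_rows: Moves the arm, as the interface text tells. Its arguments: {"type":"object","properties":{"motion":{"type":"array"}},"required":["motion"]}

```bash
ls; mkdir -p pics; python3 - <<'E'
from workcell import sense, grab_frame
import cv2,json
s=sense(); print(s)
for n in ["scene","top","wrist"]:
    f=grab_frame(n); cv2.imwrite(f"pics/{n}0.png",f["frame"]); print(n,{k:v for k,v in f.items() if k!="frame"})
E
```

```text
pics
{'t': 0.0, 'joint_pos': array([-7.56077050e+01,  1.79894153e+01,  2.57477568e+00,  7.46908104e+01,
        2.41117717e-03,  8.20020333e+01]), 'qd': array([ 0.01918405, -0.01739048,  0.10273743,  0.03909492,  0.04118551,
       -0.08628456]), 'joint_torque': array([-9.53018025e-04, -4.80625784e+01,  2.98532850e+01,  1.92800938e-02,
       -1.55814942e-04, -3.33930046e-06]), 'tcp_pos': array([ 0.21889998, -0.53113017,  0.23040697]), 'tcp_rot': array([[ 9.24610866e-01,  3.80912816e-01, -4.16699004e-04],
       [ 3.80912927e-01, -9.24609175e-01,  1.79314939e-03],
       [ 2.97749860e-04, -1.81669145e-03, -9.99998305e-01]]), 'contact_force': array([-0.14941012, -0.31873945,  0.61547335]), 'wrist_torque': array([ 0.00945513,  0.03414003, -0.0170581 ]), 'width': 0.08527090352944273}
scene {'intrinsics': array([[385.02540084,   0.        , 279.02831351],
       [  0.        , 385.02540084, 213.29766153],
       [  0.        ,   0.        ,   1.        ]]), 'R': array([[ 0.87580736,  0.48264737, -0.00360419],
       [ 0.33670699, -0.61630145, -0.71189952],
       [-0.34581769,  0.6222732
[... 276 characters left out ...]
998842 ,  0.01478689],
       [-0.99637968, -0.00483875, -0.08487713],
       [ 0.08493886, -0.01442813, -0.9962817 ]]), 't': array([-0.01192048,  0.51685386,  1.58921366])}
wrist {'intrinsics': array([[325.1922621 ,   0.        , 284.37946954],
       [  0.        , 325.1922621 , 208.41890589],
       [  0.        ,   0.        ,   1.        ]]), 'mount': array([[-4.04949648e-04, -9.60182895e-01, -2.79371875e-01,
         7.10635323e-02],
       [ 9.99999254e-01, -6.69189078e-05, -1.21950341e-03,
         5.03371098e-05],
       [ 1.15225106e-03, -2.79372160e-01,  9.60182206e-01,
        -1.43330920e-01],
       [ 0.00000000e+00,  0.00000000e+00,  0.00000000e+00,
         1.00000000e+00]])}
```

View pics/top0.png

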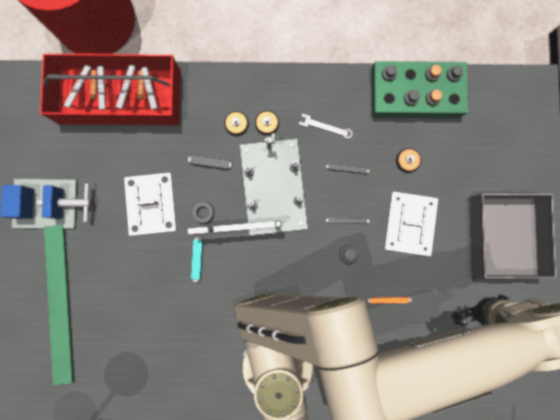

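View pics/scene0.png

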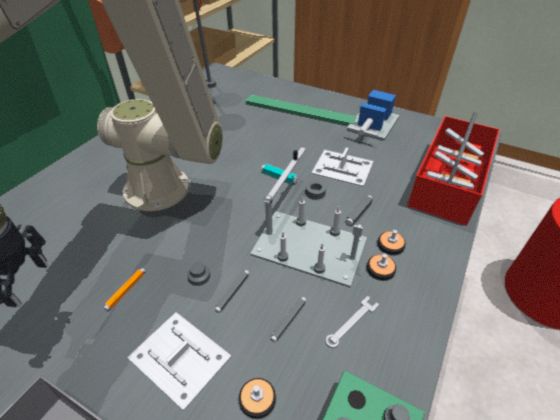

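View pics/wrist0.png

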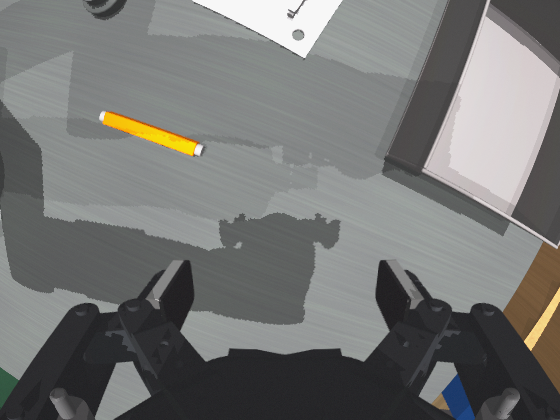

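The top view shows the stand near (273,187) with the keeper open to the left. There is one thick blank near (209,162), two thin ones near (347,168) and (347,220), and trays at (150,204) and (411,223). The turquoise and orange look-alikes are at (196,259) and (390,300). I'll zoom in on these.

```bash
cat > h.py <<'E'
import numpy as np, cv2
from workcell import sense, grab_frame
def ray(f,px):
    K=f["intrinsics"];R=f["R"];t=f["t"]
    d=R.T@np.linalg.inv(K)@np.array([px[0],px[1],1.]); c=-R.T@t
    return c,d
def onz(f,px,z):
    c,d=ray(f,px); return c+d*(z-c[2])/d[2]
def proj(f,X):
    p=f["intrinsics"]@(f["R"]@np.asarray(X,float)+f["t"]); return p[:2]/p[2]
def crop(img,x0,y0,x1,y1,name,s=4):
    cv2.imwrite(name,cv2.resize(img[y0:y1,x0:x1],None,fx=s,fy=s,interpolation=cv2.INTER_CUBIC))
# wrist fisheye
def wray(f,pose_p,pose_R,px):
    K=f["intrinsics"];M=f["mount"]
    v=np.array([px[0]-K[0,2],px[1]-K[1,2]])/K[0,0]; th=np.linalg.norm(v)
    d=np.array([*(v/th*np.sin(th)),np.cos(th)]) if th>1e-9 else np.array([0,0,1.])
    d=pose_R@(M[:3,:3]@d); c=pose_p+pose_R@M[:3,3]
    return c,d
def wonz(f,p,R,px,z):
    c,d=wray(f,p,R,px); return c+d*(z-c[2])/d[2]
def wproj(f,p,R,X):
    K=f["intrinsics"];M=f["mount"]
    Xt=R.T@(np.asarray(X,float)-p); x=M[:3,:3].T@(Xt-M[:3,3])
    r=np.linalg.norm(x[:2]); th=np.arctan2(r,x[2])
    return np.array([K[0,2],K[1,2]])+K[0,0]*th*x[:2]/max(r,1e-12)
E
python3 - <<'E'
from h import *
img=cv2.imread('pics/top0.png')
crop(img,100,130,300,280,'pics/cl.png')
crop(img,300,130,460,250,'pics/cr.png',5)
E
```

```text
(no output)
```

View pics/cl.png

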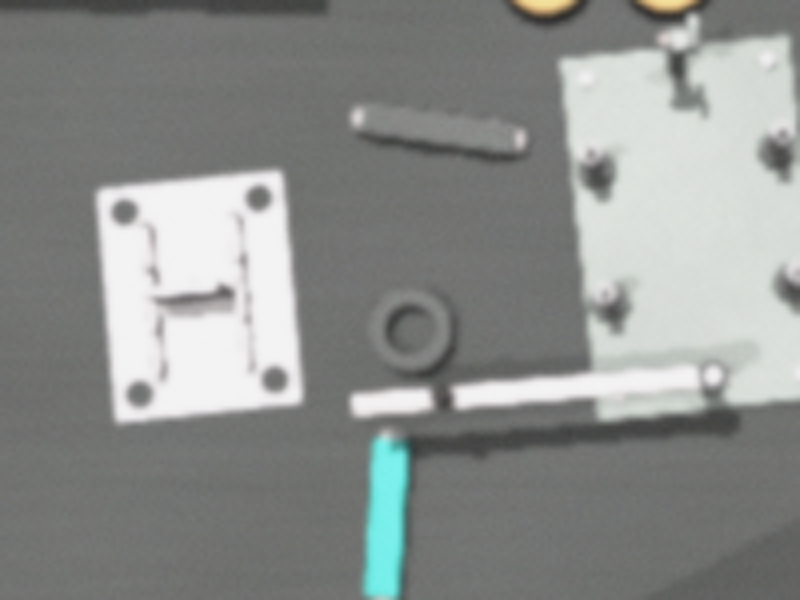

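View pics/cr.png

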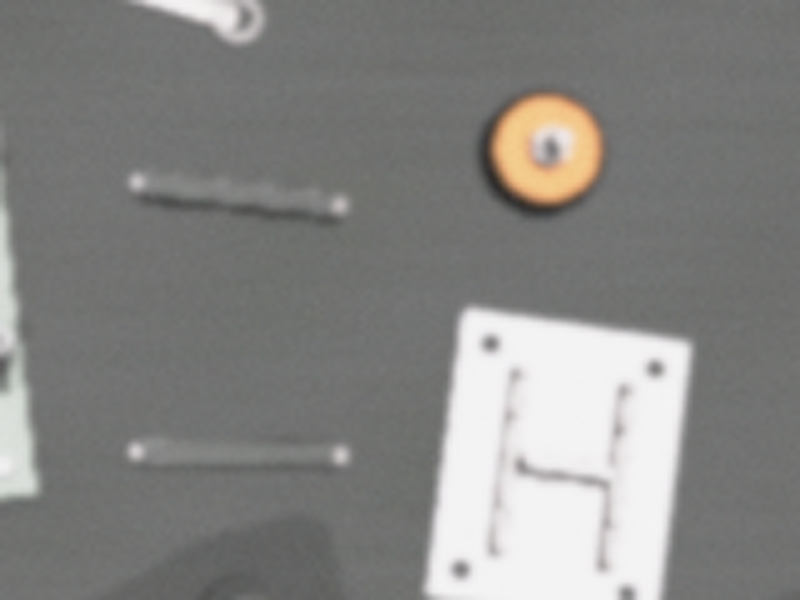

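The left tray has the large holes, so it is tray_low. The right one is tray_top. I can see one thick blank (209,162) and two thin ones. Next I'll measure everything.

```bash
cat > meas.py <<'E'
from h import *
def holes(f,box,z=0.004,white=130):
    x0,y0,x1,y1=box; im=f["frame"][y0:y1,x0:x1]; s=8
    g=cv2.cvtColor(im,cv2.COLOR_BGR2GRAY); g=cv2.resize(g,None,fx=s,fy=s,interpolation=cv2.INTER_CUBIC)
    m=(g>white).astype(np.uint8)
    cs,hi=cv2.findContours(m,cv2.RETR_CCOMP,cv2.CHAIN_APPROX_NONE)
    k=max(range(len(cs)),key=lambda i:cv2.contourArea(cs[i]) if hi[0][i][3]<0 else 0)
    r=cv2.minAreaRect(cs[k]); out=[]
    conv=lambda p:(np.array(p)+0.5)/s-0.5+[x0,y0]
    W=np.array([onz(f,conv(p),0.005) for p in cv2.boxPoints(r)]); print('rect centre',W.mean(0)*1000,'sides',np.linalg.norm(W[1]-W[0])*1000,np.linalg.norm(W[2]-W[1])*1000)
    for i,c in enumerate(cs):
        if hi[0][i][3]==k and cv2.contourArea(c)>30:
            M=cv2.moments(c); p=conv((M['m10']/M['m00'],M['m01']/M['m00'])); a=cv2.contourArea(c)/s/s
            P=onz(f,p,z); out.append((p,a,P)); print('hole',p.round(1),'area',round(a,1),(P*1000).round(1))
    return W,out
def blank(f,box,z,lo,hi_):
    pass
E
python3 - <<'E'
from meas import *
f=grab_frame("top")
print("left");holes(f,(115,165,185,245))
print("right");holes(f,(375,185,445,265))
E
```

```text
left
rect centre [522.4023549  419.22446939   5.        ] sides 161.79601381357466 202.36661077979667
hole [134.4 228. ] area 15.6 [442.  465.8   4. ]
hole [168.2 224.4] area 15.6 [454.2 356.5   4. ]
hole [149.9 203.9] area 24.2 [521.  417.7   4. ]
hole [130.7 182.6] area 14.9 [591.  482.3   4. ]
hole [164.2 179. ] area 15.6 [603.3 373.    4. ]
right
rect centre [ 462.19269282 -439.07892204    5.        ] sides 202.45809421784872 162.17715567102724
```

```bash
python3 - <<'E'
from meas import *
f=grab_frame("top"); img=f["frame"]
crop(img,225,125,325,245,'pics/st.png',5)
g=cv2.cvtColor(img,cv2.COLOR_BGR2GRAY)
# blank ends: bright spots
for nm,box,z in [('thick',(180,145,240,180),.013),('thin1',(320,155,375,182),.008),('thin2',(320,210,375,232),.008)]:
    x0,y0,x1,y1=box; q=cv2.resize(g[y0:y1,x0:x1],None,fx=8,fy=8,interpolation=cv2.INTER_CUBIC)
    m=(q>150).astype(np.uint8)
    n,l,s,c=cv2.connectedComponentsWithStats(m)
    P=[]
    for i in range(1,n):
        if s[i,4]>60:
            p=(c[i]+.5)/8-.5+[x0,y0]; W=onz(f,p,z); P.append(W); print(nm,p.round(1),s[i,4]/64,(W*1000).round(1))
    if len(P)==2: d=P[1]-P[0]; print('  centre',(P[0]+P[1])*500,'len',np.linalg.norm(d)*1000,'yaw',np.degrees(np.arctan2(d[1],d[0])))
E
```

```text
thick [189.1 158.7] 17.359375 [669.6 291.1  13. ]
thick [229.4 164.1] 13.140625 [652.5 159.1  13. ]
  centre [661.02766331 225.10062258  13.        ] len 133.04980087555984 yaw -97.3831015420876
thin1 [327.1 165.9] 9.34375 [ 649.5 -162.5    8. ]
thin1 [367.4 170.5] 8.15625 [ 634.9 -295.7    8. ]
  centre [ 642.22304315 -229.09102409    8.        ] len 133.9410811162368 yaw -96.27344156002165
thin2 [326.9 219.7] 10.765625 [ 471.7 -161.2    8. ]
thin2 [367.7 220.5] 9.875 [ 469.6 -294.6    8. ]
  centre [ 470.65096068 -227.87960484    8.        ] len 133.46276857586602 yaw -90.86051471234623
```

View pics/st.png

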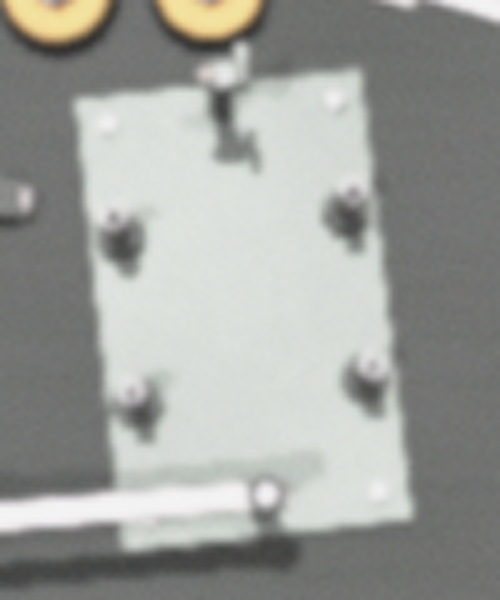

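```bash
python3 - <<'E'
from meas import *
f=grab_frame("top"); img=f["frame"]
g=cv2.cvtColor(img,cv2.COLOR_BGR2GRAY)
T=[]
for (u,v) in [(112,213),(352,190),(132,392),(373,363)]:
    p=np.array([u,v])/5+[225,125]; T.append(onz(f,p,.119)); print((T[-1]*1000).round(1))
T=np.array(T); c=T.mean(0); dx=(T[0]+T[1]-T[2]-T[3])/2; dy=(T[0]+T[2]-T[1]-T[3])/2
print('c',c,'dx',np.linalg.norm(dx),'dy',np.linalg.norm(dy),np.degrees(np.arctan2(dx[1],dx[0])),np.degrees(np.arctan2(dy[1],dy[0]))-90)
# base corners
B=[onz(f,np.array(p)/5+[225,125],.010) for p in [(76,98),(362,70),(412,520),(122,548)]]
B=np.array(B); print('base',B.mean(0),[np.linalg.norm(B[i]-B[i-1]) for i in range(4)])
d=B[0]-B[3]; d2=B[1]-B[2]; print(np.degrees(np.arctan2(d[1],d[0])),np.degrees(np.arctan2(d2[1],d2[0])))
print('hinge',onz(f,np.array((266,495))/5+[225,125],.151), 'catch', onz(f,np.array((207,73))/5+[225,125],.129))
print('knob',onz(f,np.array((443/4+100,397/4+130)),.181),'bar end',onz(f,np.array((352/4+100,404/4+130)),.151))
# white holes right
for w in (170,190,205,220):
    print(w); holes(f,(375,185,445,265),white=w)
E
```

```text
[624.2  94.3 119. ]
[639.4 -52.9 119. ]
[514.1  81.1 119. ]
[532.6 -65.9 119. ]
c [0.57756575 0.01413341 0.119     ] dx 0.10920535837966097 dy 0.14801487123110227 6.875824998612121 6.529173077835637
base [0.57992001 0.01369378 0.01      ] [np.float64(0.2981764143432154), np.float64(0.1898497118258392), np.float64(0.29923334500937504), np.float64(0.18958258407371661)]
6.349483786717774 6.296755497691324
hinge [ 0.45015151 -0.00053422  0.151     ] catch [0.70950601 0.03642017 0.129     ]
knob [0.43262791 0.19562655 0.181     ] bar end [0.42825901 0.26658059 0.151     ]
170
rect centre [ 461.83926811 -438.8438028     5.        ] sides 196.41879846418118 156.20347427415726
hole [425.  248.4] area 5.8 [ 379.3 -482.3    4. ]
hole [391.7 243.4] area 5.9 [ 395.2 -373.2    4. ]
hole [420.  226.2] area 0.6 [ 451.8 -467.3    4. ]
hole [417.5 225.7] area 1.6 [ 453.5 -459.3    4. ]
hole [411.1 224.7] area 0.9 [ 456.6 -438.3    4. ]
hole [404.1 223.1] area 4.4 [ 461.8 -415.3    4. ]
hole [430.6 203.3] area 5.4 [ 527.7 -504.1    4. ]
hole [397.7 198.2] area 5.7 [ 543.8 -395.5    4. ]
190
rect centr
[... 1187 characters left out ...]
9.5 [ 487.8 -478.4    4. ]
hole [401.3 212.8] area 5.0 [ 495.8 -406.5    4. ]
hole [424.1 208. ] area 6.6 [ 511.8 -482.3    4. ]
hole [402.5 204.7] area 5.1 [ 522.5 -411.1    4. ]
hole [430.6 203.3] area 11.9 [ 527.6 -504.     4. ]
hole [397.7 198.3] area 12.5 [ 543.7 -395.4    4. ]
220
rect centre [ 461.62615087 -438.81104809    5.        ] sides 190.52180357805972 150.31961688735345
hole [425.  248.5] area 17.8 [ 379.2 -482.2    4. ]
hole [391.6 243.4] area 17.9 [ 395.1 -373.2    4. ]
hole [423.2 214. ] area 42.2 [ 492.2 -479.     4. ]
hole [408.8 226.3] area 185.4 [ 451.4 -430.5    4. ]
hole [430.6 203.3] area 16.8 [ 527.6 -504.     4. ]
hole [397.7 198.3] area 17.5 [ 543.7 -395.3    4. ]
```

```bash
cat > plan.py <<'E'
import sys,json,numpy as np
from scipy.spatial.transform import Rotation as Ro
from workcell import sense
# x y z(mm) psi(deg) dpsi-direction(0 shortest,+1 ccw,-1 cw) hand maxstep_mm
def Rz(psi):
    c,s=np.cos(psi),np.sin(psi); return np.array([[c,s,0],[s,-c,0],[0,0,-1.]])
a=[float(v) for v in sys.argv[1:]]
tgt=np.array(a[:3])/1000; psi=np.radians(a[3]); dr=a[4]; hand=a[5]; ms=(a[6] if len(a)>6 else 45)/1000
s=sense(); p=s['tcp_pos']; R=s['tcp_rot']; ps=np.arctan2(R[1,0],R[0,0])
d=(psi-ps+np.pi)%(2*np.pi)-np.pi
if dr>0 and d<-0.05: d+=2*np.pi
if dr<0 and d>0.05: d-=2*np.pi
n=max(int(np.ceil(np.linalg.norm(tgt-p)/ms)),int(np.ceil(abs(d)/0.145)),1)
rows=[]; q=p.copy(); Rc=R.copy()
for i in range(1,min(n,12)+1):
    pd=p+(tgt-p)*i/n; Rd=Rz(ps+d*i/n)
    tr=Rc.T@(pd-q); rv=Ro.from_matrix(Rc.T@Rd).as_rotvec()
    rows.append({"translation":[round(float(x),4) for x in tr],"rotation":[round(float(x),3) for x in rv],"hand":hand})
    q=pd;Rc=Rd
print('cur',(p*1000).round(1),'psi',round(np.degrees(ps),2),'j',s['joint_pos'].round(0),'F',s['contact_force'].round(1),'w',round(s['width'],4),'t',round(s['t'],1),'rows needed',n)
print(json.dumps(rows).replace(' ',''))
E
python3 plan.py 400 -330 320 110 1 1
```

```text
cur [ 219.  -531.5  231. ] psi 22.39 j [-76.  18.   3.  75.  -0.  82.] F [ 0.7  0.  -0.2] w 0.0855 t 0.3 rows needed 11
[{"translation":[0.0222,-0.0107,-0.0081],"rotation":[-0.001,-0.0,-0.139],"hand":1.0},{"translation":[0.0235,-0.0075,-0.0081],"rotation":[0.0,0.0,-0.139],"hand":1.0},{"translation":[0.0243,-0.0042,-0.0081],"rotation":[0.0,0.0,-0.139],"hand":1.0},{"translation":[0.0246,-0.0008,-0.0081],"rotation":[0.0,0.0,-0.139],"hand":1.0},{"translation":[0.0245,0.0027,-0.0081],"rotation":[0.0,0.0,-0.139],"hand":1.0},{"translation":[0.0239,0.006,-0.0081],"rotation":[0.0,0.0,-0.139],"hand":1.0},{"translation":[0.0228,0.0093,-0.0081],"rotation":[0.0,0.0,-0.139],"hand":1.0},{"translation":[0.0213,0.0123,-0.0081],"rotation":[0.0,0.0,-0.139],"hand":1.0},{"translation":[0.0194,0.0152,-0.0081],"rotation":[0.0,0.0,-0.139],"hand":1.0},{"translation":[0.0171,0.0177,-0.0081],"rotation":[0.0,0.0,-0.139],"hand":1.0},{"translation":[0.0145,0.0199,-0.0081],"rotation":[0.0,0.0,-0.139],"hand":1.0}]
```

Emit:
{"name": "send_rows", "arguments": {
  "motion": [
    {"translation": [0.022,-0.011,-0.008],"rotation": [0,0,-0.14],"hand": 1},
    {"translation": [0.0235,-0.0075,-0.008],"rotation": [0,0,-0.14],"hand": 1},
    {"translation": [0.024,-0.004,-0.008],"rotation": [0,0,-0.14],"hand": 1},
    {"translation": [0.025,-0.001,-0.008],"rotation": [0,0,-0.14],"hand": 1},
    {"translation": [0.0245,0.003,-0.008],"rotation": [0,0,-0.14],"hand": 1},
    {"translation": [0.024,0.006,-0.008],"rotation": [0,0,-0.14],"hand": 1},
    {"translation": [0.023,0.009,-0.008],"rotation": [0,0,-0.14],"hand": 1},
    {"translation": [0.021,0.012,-0.008],"rotation": [0,0,-0.14],"hand": 1},
    {"translation": [0.019,0.015,-0.008],"rotation": [0,0,-0.14],"hand": 1},
    {"translation": [0.017,0.018,-0.008],"rotation": [0,0,-0.14],"hand": 1},
    {"translation": [0.0145,0.02,-0.008],"rotation": [0,0,-0.14],"hand": 1}
  ]
}}

```text
t: 1.4
tcp_pos: [0.3973, -0.3189, 0.32]
tcp_rot: [[-0.404, 0.915, -0.002], [0.915, 0.404, 0.004], [0.004, 0.0, -1.0]]
contact_force: [0.4, -0.3, 0.2]
width: 0.0854
```

```bash
python3 plan.py 500 0 320 -160 1 1
```

```text
cur [ 397.3 -318.9  320. ] psi 113.81 j [-48.  10.   5.  85.   0.  18.] F [ 0.4 -0.3  0.2] w 0.0854 t 1.4 rows needed 11
[{"translation":[0.0228,0.0202,0.0001],"rotation":[0.0,-0.004,-0.137],"hand":1.0},{"translation":[0.0198,0.0232,-0.0],"rotation":[0.0,0.0,-0.137],"hand":1.0},{"translation":[0.0164,0.0256,-0.0],"rotation":[0.0,0.0,-0.137],"hand":1.0},{"translation":[0.0128,0.0276,-0.0],"rotation":[0.0,0.0,-0.137],"hand":1.0},{"translation":[0.0089,0.0291,-0.0],"rotation":[0.0,0.0,-0.137],"hand":1.0},{"translation":[0.0048,0.0301,-0.0],"rotation":[0.0,0.0,-0.137],"hand":1.0},{"translation":[0.0007,0.0304,-0.0],"rotation":[0.0,0.0,-0.137],"hand":1.0},{"translation":[-0.0035,0.0303,-0.0],"rotation":[0.0,0.0,-0.137],"hand":1.0},{"translation":[-0.0075,0.0295,-0.0],"rotation":[0.0,0.0,-0.137],"hand":1.0},{"translation":[-0.0115,0.0282,-0.0],"rotation":[0.0,0.0,-0.137],"hand":1.0},{"translation":[-0.0152,0.0264,-0.0],"rotation":[0.0,0.0,-0.137],"hand":1.0}]
```

Emit:
{"name": "send_rows", "arguments": {
  "motion": [
    {"translation": [0.023,0.02,0],"rotation": [0,0,-0.137],"hand": 1},
    {"translation": [0.02,0.023,0],"rotation": [0,0,-0.137],"hand": 1},
    {"translation": [0.016,0.026,0],"rotation": [0,0,-0.137],"hand": 1},
    {"translation": [0.013,0.028,0],"rotation": [0,0,-0.137],"hand": 1},
    {"translation": [0.009,0.029,0],"rotation": [0,0,-0.137],"hand": 1},
    {"translation": [0.005,0.03,0],"rotation": [0,0,-0.137],"hand": 1},
    {"translation": [0.001,0.03,0],"rotation": [0,0,-0.137],"hand": 1},
    {"translation": [-0.0035,0.03,0],"rotation": [0,0,-0.137],"hand": 1},
    {"translation": [-0.0075,0.0295,0],"rotation": [0,0,-0.137],"hand": 1},
    {"translation": [-0.0115,0.028,0],"rotation": [0,0,-0.137],"hand": 1},
    {"translation": [-0.015,0.026,0],"rotation": [0,0,-0.137],"hand": 1}
  ]
}}

```text
t: 2.5
tcp_pos: [0.4933, 0.0141, 0.3223]
tcp_rot: [[-0.915, -0.403, 0.003], [-0.403, 0.915, 0.001], [-0.003, -0.0, -1.0]]
contact_force: [0.6, -0.7, 0.5]
width: 0.0852
```

```bash
python3 plan.py 523 415 250 -83.7 1 1
```

```text
cur [493.3  14.1 322.3] psi -156.22 j [ -8.   8.   3.  84.   0. -32.] F [ 0.6 -0.7  0.5] w 0.0852 t 2.5 rows needed 10
[{"translation":[-0.0189,0.0355,0.0073],"rotation":[-0.0,0.003,-0.127],"hand":1.0},{"translation":[-0.0232,0.0328,0.0072],"rotation":[0.0,0.0,-0.127],"hand":1.0},{"translation":[-0.0272,0.0296,0.0072],"rotation":[0.0,0.0,-0.127],"hand":1.0},{"translation":[-0.0307,0.026,0.0072],"rotation":[0.0,0.0,-0.127],"hand":1.0},{"translation":[-0.0337,0.0219,0.0072],"rotation":[0.0,0.0,-0.127],"hand":1.0},{"translation":[-0.0362,0.0174,0.0072],"rotation":[0.0,0.0,-0.127],"hand":1.0},{"translation":[-0.0381,0.0127,0.0072],"rotation":[0.0,0.0,-0.127],"hand":1.0},{"translation":[-0.0394,0.0078,0.0072],"rotation":[0.0,0.0,-0.127],"hand":1.0},{"translation":[-0.0401,0.0028,0.0072],"rotation":[0.0,0.0,-0.127],"hand":1.0},{"translation":[-0.0401,-0.0023,0.0072],"rotation":[0.0,0.0,-0.127],"hand":1.0}]
```

Emit:
{"name": "send_rows", "arguments": {
  "motion": [
    {"translation": [-0.019,0.0355,0.007],"rotation": [0,0,-0.127],"hand": 1},
    {"translation": [-0.023,0.033,0.007],"rotation": [0,0,-0.127],"hand": 1},
    {"translation": [-0.027,0.03,0.007],"rotation": [0,0,-0.127],"hand": 1},
    {"translation": [-0.031,0.026,0.007],"rotation": [0,0,-0.127],"hand": 1},
    {"translation": [-0.034,0.022,0.007],"rotation": [0,0,-0.127],"hand": 1},
    {"translation": [-0.036,0.017,0.007],"rotation": [0,0,-0.127],"hand": 1},
    {"translation": [-0.038,0.013,0.007],"rotation": [0,0,-0.127],"hand": 1},
    {"translation": [-0.039,0.008,0.007],"rotation": [0,0,-0.127],"hand": 1},
    {"translation": [-0.04,0.003,0.007],"rotation": [0,0,-0.127],"hand": 1},
    {"translation": [-0.04,-0.002,0.007],"rotation": [0,0,-0.127],"hand": 1},
    {"translation": [0,0,0],"rotation": [0,0,0],"hand": 1}
  ]
}}

```text
t: 3.6
tcp_pos: [0.5113, 0.4354, 0.2481]
tcp_rot: [[0.173, -0.985, 0.005], [-0.985, -0.173, 0.0], [0.001, -0.005, -1.0]]
contact_force: [0.7, 0.0, -0.4]
width: 0.0853
```

```bash
python3 plan.py 522.6 419.4 130 -83.7 0 1; python3 - <<'E'
from h import *
s=sense(); f=grab_frame('wrist'); cv2.imwrite('pics/w1.png',f['frame'])
p,R=s['tcp_pos'],s['tcp_rot']
print('expect rib',wproj(f,p,R,[.5226,.4194,.07]))
f=grab_frame('top'); cv2.imwrite('pics/t1.png',f['frame'])
E
```

```text
cur [511.3 435.4 248.1] psi -80.02 j [ 34.  29.  22.  82.  -0. -66.] F [ 0.7  0.  -0.4] w 0.0853 t 3.6 rows needed 3
[{"translation":[0.0059,-0.0026,0.0394],"rotation":[-0.005,-0.001,0.021],"hand":1.0},{"translation":[0.0058,-0.0029,0.0394],"rotation":[0.0,0.0,0.021],"hand":1.0},{"translation":[0.0058,-0.003,0.0394],"rotation":[0.0,0.0,0.021],"hand":1.0}]
expect rib [277.01639486 169.56665492]
```

View pics/w1.png

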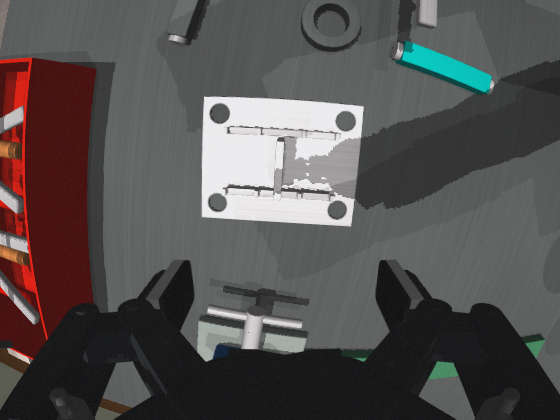

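View pics/t1.png

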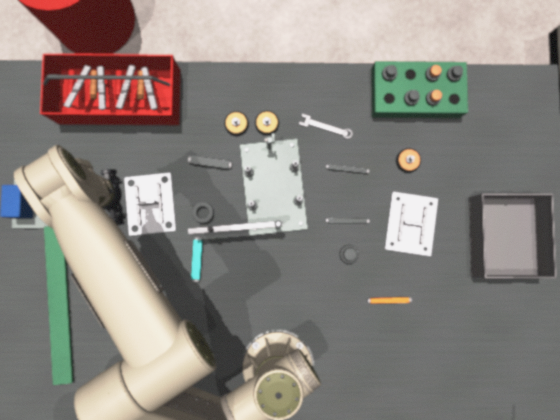

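Wrist view: the rib is at (280,167), within a few pixels of the predicted (277,170). The top view shows nothing hidden under where the arm was, so there is only one thick blank. I'll descend in the same direction.

Emit:
{"name": "send_rows", "arguments": {
  "motion": [
    {"translation": [0.006,-0.0026,0.039],"rotation": [-0.005,-0.001,0.021],"hand": 1},
    {"translation": [0.006,-0.003,0.039],"rotation": [0,0,0.021],"hand": 1},
    {"translation": [0.006,-0.003,0.039],"rotation": [0,0,0.021],"hand": 1},
    {"translation": [0,0,0],"rotation": [0,0,0],"hand": 1}
  ]
}}

```text
t: 4.1
tcp_pos: [0.5261, 0.4113, 0.1345]
tcp_rot: [[0.094, -0.996, 0.008], [-0.996, -0.094, 0.002], [-0.001, -0.008, -1.0]]
contact_force: [-1.0, -0.5, -0.5]
width: 0.0853
```

```bash
python3 plan.py 522.6 419.4 100 -83.7 0 1;  python3 - <<'E'
from h import *
s=sense(); f=grab_frame('wrist'); cv2.imwrite('pics/w2.png',f['frame'])
p,R=s['tcp_pos'],s['tcp_rot']
for q in [(0,.03),(0,-.03)]:
    a=np.radians(6.3); X=np.array([.5226-np.sin(a)*q[1],.4194+np.cos(a)*q[1],.07]); print(X,wproj(f,p,R,X))
crop(f['frame'],180,100,400,260,'pics/w2c.png',3)
E
```

```text
cur [526.1 411.3 134.5] psi -84.59 j [ 31.  30.   7.  67.  -0. -64.] F [-1.  -0.5 -0.5] w 0.0853 t 4.1 rows needed 1
[{"translation":[-0.0084,0.003,0.0344],"rotation":[-0.008,0.001,-0.015],"hand":1.0}]
[0.51930797 0.44921883 0.07      ] [289.72806597 273.43604238]
[0.52589203 0.38958117 0.07      ] [288.7731343  191.71945399]
```

View pics/w2c.png

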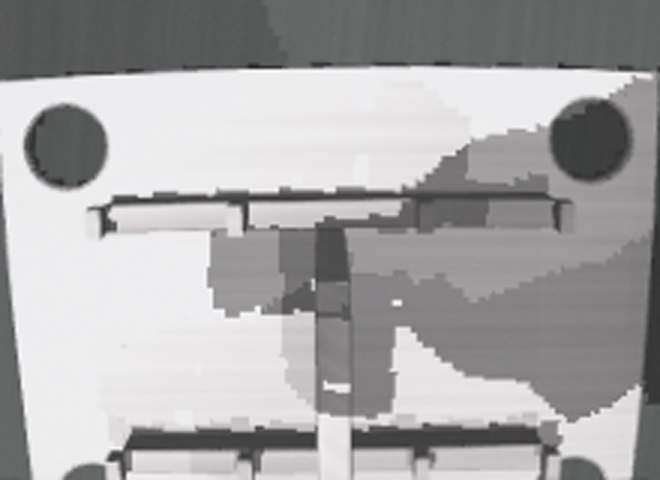

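Emit:
{"name": "send_rows", "arguments": {
  "motion": [
    {"translation": [-0.0085,0.003,0.03],"rotation": [-0.008,0,-0.015],"hand": 1},
    {"translation": [0,0,0.03],"rotation": [0,0,0],"hand": 1},
    {"translation": [0,0,0],"rotation": [0,0,0],"hand": 1}
  ]
}}

```text
t: 4.45
tcp_pos: [0.5298, 0.4221, 0.088]
tcp_rot: [[0.107, -0.994, 0.016], [-0.994, -0.107, 0.011], [-0.01, -0.017, -1.0]]
contact_force: [-0.4, -0.1, -0.3]
width: 0.0855
```

```bash
python3 plan.py 522.6 419.4 36 -83.7 0 1
```

```text
cur [529.8 422.1  88. ] psi -83.85 j [ 32.  32.   4.  61.   0. -64.] F [-0.4 -0.1 -0.3] w 0.0855 t 4.5 rows needed 2
[{"translation":[0.0012,0.0042,0.0259],"rotation":[-0.017,0.01,-0.001],"hand":1.0},{"translation":[0.001,0.0037,0.026],"rotation":[0.0,0.0,-0.001],"hand":1.0}]
```

Emit:
{"name": "send_rows", "arguments": {
  "motion": [
    {"translation": [0.001,0.007,0.005],"rotation": [-0.017,0.01,0],"hand": 1},
    {"translation": [0,0,0],"rotation": [0,0,0],"hand": 1},
    {"translation": [0,0,0],"rotation": [0,0,0],"hand": 1}
  ]
}}

```text
t: 4.75
tcp_pos: [0.5262, 0.4221, 0.0914]
tcp_rot: [[0.106, -0.994, 0.008], [-0.994, -0.106, 0.004], [-0.003, -0.008, -1.0]]
contact_force: [-0.6, 0.1, 0.5]
width: 0.0852
```

```bash
python3 plan.py 522.6 419.4 36 -83.7 0 1; python3 -c "
from workcell import sense;print(sense()['qd'].round(2),sense()['tcp_rot'].round(3))"
```

```text
cur [526.2 422.1  91.4] psi -83.9 j [ 32.  32.   5.  62.  -0. -64.] F [-0.6  0.1  0.5] w 0.0852 t 4.8 rows needed 2
[{"translation":[0.0012,0.0022,0.0277],"rotation":[-0.008,0.003,-0.002],"hand":1.0},{"translation":[0.0011,0.0019,0.0277],"rotation":[0.0,0.0,-0.002],"hand":1.0}]
[ 0.12 -0.52  0.92  1.48  0.13  0.14] [[ 0.106 -0.994  0.008]
 [-0.994 -0.106  0.004]
 [-0.003 -0.008 -1.   ]]
```

Emit:
{"name": "send_rows", "arguments": {
  "motion": [
    {"translation": [0.002,0.003,0.02],"rotation": [-0.008,0.003,0],"hand": 1},
    {"translation": [0.001,0.002,0.02],"rotation": [-0.004,0,0],"hand": 1},
    {"translation": [0,0,0.015],"rotation": [0,0,0],"hand": 1},
    {"translation": [0,0,0],"rotation": [0,0,0],"hand": 1}
  ]
}}

```text
t: 5.15
tcp_pos: [0.5261, 0.4216, 0.0434]
tcp_rot: [[0.106, -0.994, 0.007], [-0.994, -0.106, 0.007], [-0.006, -0.008, -1.0]]
contact_force: [0.1, 1.2, 0.5]
width: 0.0855
```

```bash
python3 plan.py 522.6 419.4 36 -83.7 0 1
```

```text
cur [526.1 421.6  43.4] psi -83.89 j [ 32.  34.   1.  56.   0. -64.] F [0.1 1.2 0.5] w 0.0855 t 5.2 rows needed 1
[{"translation":[0.0018,0.0038,0.0074],"rotation":[-0.008,0.006,-0.003],"hand":1.0}]
```

Emit:
{"name": "send_rows", "arguments": {
  "motion": [
    {"translation": [0.002,0.005,0.007],"rotation": [-0.01,0.008,0],"hand": 1},
    {"translation": [0,0,0],"rotation": [-0.003,0.003,0],"hand": 1},
    {"translation": [0,0,0],"rotation": [0,0,0],"hand": 0},
    {"translation": [0,0,0],"rotation": [0,0,0],"hand": 0},
    {"translation": [0,0,0],"rotation": [0,0,0],"hand": 0},
    {"translation": [0,0,0],"rotation": [0,0,0],"hand": 0},
    {"translation": [0,0,0],"rotation": [0,0,0],"hand": 0},
    {"translation": [0,0,0],"rotation": [0,0,0],"hand": 0}
  ]
}}

```text
t: 5.95
tcp_pos: [0.5234, 0.4209, 0.0419]
tcp_rot: [[0.107, -0.994, -0.0], [-0.994, -0.107, -0.002], [0.002, 0.0, -1.0]]
contact_force: [-0.9, -0.3, 1.5]
width: 0.0069
```

```bash
python3 plan.py 522.6 419.4 250 -83.7 0 0
```

```text
cur [523.4 420.9  41.9] psi -83.87 j [ 32.  35.   1.  57.  -0. -64.] F [-0.9 -0.3  1.5] w 0.0069 t 6.0 rows needed 5
[{"translation":[0.0004,0.0002,-0.0416],"rotation":[0.0,-0.002,-0.001],"hand":0.0},{"translation":[0.0003,0.0002,-0.0416],"rotation":[0.0,0.0,-0.001],"hand":0.0},{"translation":[0.0003,0.0002,-0.0416],"rotation":[0.0,0.0,-0.001],"hand":0.0},{"translation":[0.0003,0.0002,-0.0416],"rotation":[0.0,0.0,-0.001],"hand":0.0},{"translation":[0.0003,0.0002,-0.0416],"rotation":[0.0,0.0,-0.001],"hand":0.0}]
```

Emit:
{"name": "send_rows", "arguments": {
  "motion": [
    {"translation": [0,0,-0.02],"rotation": [0,0,0],"hand": 0},
    {"translation": [0,0,-0.03],"rotation": [0,0,0],"hand": 0},
    {"translation": [0,0,-0.04],"rotation": [0,0,0],"hand": 0},
    {"translation": [0,0,-0.04],"rotation": [0,0,0],"hand": 0},
    {"translation": [0,0,-0.04],"rotation": [0,0,0],"hand": 0},
    {"translation": [0,0,-0.03],"rotation": [0,0,0],"hand": 0},
    {"translation": [0,0,0],"rotation": [0,0,0],"hand": 0}
  ]
}}

```text
t: 6.65
tcp_pos: [0.5182, 0.4177, 0.2352]
tcp_rot: [[0.106, -0.994, -0.022], [-0.994, -0.106, -0.017], [0.014, 0.023, -1.0]]
contact_force: [0.4, 0.0, -5.5]
width: 0.0071
```

```bash
python3 plan.py 575 200 270 -140 -1 0 30
```

```text
cur [518.2 417.7 235.2] psi -83.89 j [ 32.  30.  21.  83.  -0. -64.] F [ 0.4  0.  -5.5] w 0.0071 t 6.7 rows needed 8
[{"translation":[0.0279,-0.0041,-0.0041],"rotation":[0.022,-0.016,0.122],"hand":0.0},{"translation":[0.0271,-0.0075,-0.0044],"rotation":[0.0,0.0,0.122],"hand":0.0},{"translation":[0.026,-0.0108,-0.0044],"rotation":[0.0,0.0,0.122],"hand":0.0},{"translation":[0.0245,-0.0139,-0.0044],"rotation":[0.0,0.0,0.122],"hand":0.0},{"translation":[0.0226,-0.0167,-0.0044],"rotation":[0.0,0.0,0.122],"hand":0.0},{"translation":[0.0204,-0.0194,-0.0044],"rotation":[0.0,0.0,0.122],"hand":0.0},{"translation":[0.0179,-0.0217,-0.0044],"rotation":[0.0,0.0,0.122],"hand":0.0},{"translation":[0.0151,-0.0237,-0.0044],"rotation":[0.0,0.0,0.122],"hand":0.0}]
```

Emit:
{"name": "send_rows", "arguments": {
  "motion": [
    {"translation": [0.028,-0.004,-0.004],"rotation": [0.022,-0.016,0.122],"hand": 0},
    {"translation": [0.027,-0.0075,-0.004],"rotation": [0,0,0.122],"hand": 0},
    {"translation": [0.026,-0.011,-0.004],"rotation": [0,0,0.122],"hand": 0},
    {"translation": [0.0245,-0.014,-0.004],"rotation": [0,0,0.122],"hand": 0},
    {"translation": [0.0225,-0.017,-0.004],"rotation": [0,0,0.122],"hand": 0},
    {"translation": [0.02,-0.019,-0.004],"rotation": [0,0,0.122],"hand": 0},
    {"translation": [0.018,-0.022,-0.004],"rotation": [0,0,0.122],"hand": 0},
    {"translation": [0.015,-0.024,-0.004],"rotation": [0,0,0.122],"hand": 0}
  ]
}}

```text
t: 7.45
tcp_pos: [0.5659, 0.1932, 0.2415]
tcp_rot: [[-0.783, -0.621, -0.032], [-0.621, 0.783, -0.01], [0.031, 0.012, -0.999]]
contact_force: [0.5, -0.1, -7.0]
width: 0.0068
```

```bash
python3 plan.py 579.5 14 270 -173.6 -1 0 25
```

```text
cur [565.9 193.2 241.5] psi -141.56 j [ 11.  22.  10.  80.  -0. -27.] F [ 0.5 -0.1 -7. ] w 0.0068 t 7.5 rows needed 8
[{"translation":[0.0127,-0.0186,-0.0034],"rotation":[0.011,-0.032,0.07],"hand":0.0},{"translation":[0.0113,-0.0194,-0.0036],"rotation":[0.0,0.0,0.07],"hand":0.0},{"translation":[0.0099,-0.0202,-0.0036],"rotation":[0.0,0.0,0.07],"hand":0.0},{"translation":[0.0084,-0.0208,-0.0036],"rotation":[0.0,0.0,0.07],"hand":0.0},{"translation":[0.007,-0.0214,-0.0036],"rotation":[0.0,0.0,0.07],"hand":0.0},{"translation":[0.0055,-0.0218,-0.0036],"rotation":[0.0,0.0,0.07],"hand":0.0},{"translation":[0.0039,-0.0221,-0.0036],"rotation":[0.0,0.0,0.07],"hand":0.0},{"translation":[0.0024,-0.0223,-0.0036],"rotation":[0.0,0.0,0.07],"hand":0.0}]
```

Emit:
{"name": "send_rows", "arguments": {
  "motion": [
    {"translation": [0.013,-0.0185,-0.006],"rotation": [0.011,-0.032,0.07],"hand": 0},
    {"translation": [0.011,-0.0195,-0.006],"rotation": [0,0,0.07],"hand": 0},
    {"translation": [0.01,-0.02,-0.004],"rotation": [0,0,0.07],"hand": 0},
    {"translation": [0.0085,-0.021,-0.0035],"rotation": [0,0,0.07],"hand": 0},
    {"translation": [0.007,-0.0215,-0.0035],"rotation": [0,0,0.07],"hand": 0},
    {"translation": [0.0055,-0.022,-0.0035],"rotation": [0,0,0.07],"hand": 0},
    {"translation": [0.004,-0.022,-0.0035],"rotation": [0,0,0.07],"hand": 0},
    {"translation": [0.0025,-0.022,-0.0035],"rotation": [0,0,0.07],"hand": 0},
    {"translation": [0,0,0],"rotation": [0,0,0],"hand": 0}
  ]
}}

```text
t: 8.35
tcp_pos: [0.5667, 0.0017, 0.2457]
tcp_rot: [[-0.996, -0.078, -0.04], [-0.078, 0.997, -0.002], [0.04, 0.002, -0.999]]
contact_force: [-0.8, 0.2, -5.7]
width: 0.0069
```

```bash
python3 plan.py 579.5 14 200 -173.6 0 0 25
```

```text
cur [566.7   1.7 245.7] psi -175.51 j [ -8.  19.   6.  79.  -0. -12.] F [-0.8  0.2 -5.7] w 0.0069 t 8.3 rows needed 2
[{"translation":[-0.0078,0.0056,0.0226],"rotation":[0.002,-0.04,-0.017],"hand":0.0},{"translation":[-0.007,0.0055,0.0228],"rotation":[0.0,0.0,-0.017],"hand":0.0}]
```

Emit:
{"name": "send_rows", "arguments": {
  "motion": [
    {"translation": [-0.014,0.008,0.02],"rotation": [0.002,-0.045,-0.02],"hand": 0},
    {"translation": [-0.007,0.006,0.02],"rotation": [0,-0.01,-0.017],"hand": 0},
    {"translation": [0,0,0.01],"rotation": [0,0,0],"hand": 0},
    {"translation": [0,0,0],"rotation": [0,0,0],"hand": 0}
  ]
}}

```text
t: 8.75
tcp_pos: [0.5811, 0.0177, 0.1839]
tcp_rot: [[-0.993, -0.115, 0.002], [-0.115, 0.993, 0.004], [-0.002, 0.003, -1.0]]
contact_force: [-0.4, 0.8, -6.0]
width: 0.0071
```

```bash
python3 plan.py 581 14 185 -173.6 0 0 25
```

```text
cur [581.1  17.7 183.9] psi -173.37 j [ -6.  20.  -2.  69.   0. -13.] F [-0.4  0.8 -6. ] w 0.0071 t 8.8 rows needed 1
[{"translation":[0.0006,-0.0037,-0.0012],"rotation":[0.003,0.002,0.004],"hand":0.0}]
```

Emit:
{"name": "send_rows", "arguments": {
  "motion": [
    {"translation": [0.001,-0.005,0],"rotation": [0.003,0.002,0.004],"hand": 0},
    {"translation": [0,0,0],"rotation": [0,0,0],"hand": 0}
  ]
}}

```text
t: 8.95
tcp_pos: [0.5794, 0.0126, 0.1828]
tcp_rot: [[-0.994, -0.112, -0.003], [-0.112, 0.994, 0.0], [0.003, 0.001, -1.0]]
contact_force: [-0.4, 0.1, -5.6]
width: 0.0069
```

```bash
python3 plan.py 581 14 120 -173.6 0 0 25; python3 - <<'E'
from h import *
s=sense(); f=grab_frame('wrist'); cv2.imwrite('pics/w3.png',f['frame'])
f=grab_frame('scene'); crop(f['frame'],220,150,420,300,'pics/s3.png')
E
```

```text
cur [579.4  12.6 182.8] psi -173.58 j [ -7.  20.  -2.  69.  -0. -13.] F [-0.4  0.1 -5.6] w 0.0069 t 8.9 rows needed 3
[{"translation":[-0.0007,0.0004,0.0209],"rotation":[0.001,-0.003,0.0],"hand":0.0},{"translation":[-0.0006,0.0004,0.0209],"rotation":[0.0,0.0,0.0],"hand":0.0},{"translation":[-0.0006,0.0004,0.0209],"rotation":[0.0,0.0,0.0],"hand":0.0}]
```

View pics/w3.png

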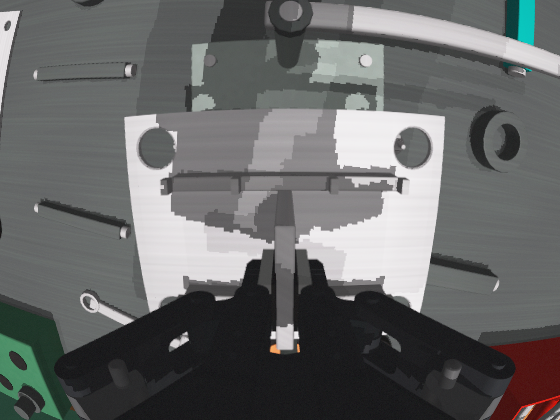

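View pics/s3.png

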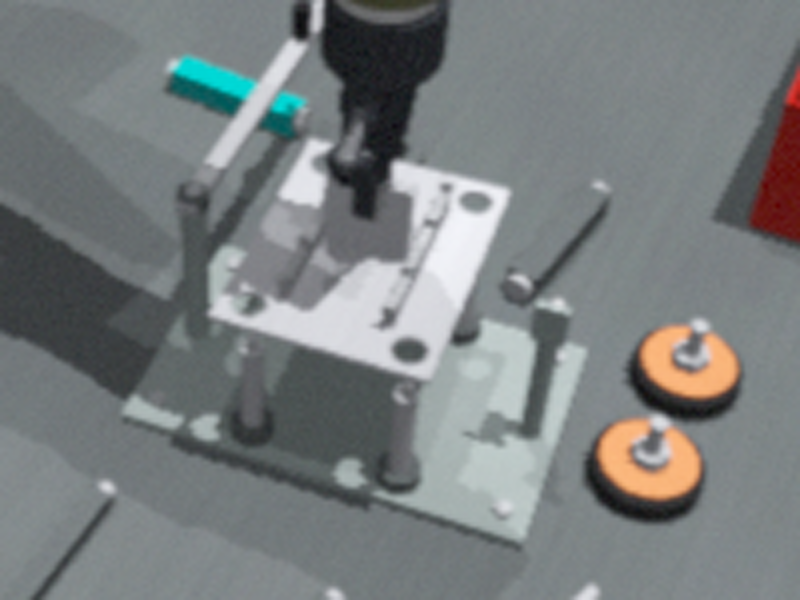

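```bash
python3 - <<'E'
from h import *
s=sense(); p,R=s['tcp_pos'],s['tcp_rot']; f=grab_frame('wrist'); crop(f['frame'],130,110,230,190,'pics/w4a.png',4);crop(f['frame'],370,110,450,190,'pics/w4b.png',5)
print(p)
print('holes',wonz(f,p,R,(157,148),p[2]-.040),wonz(f,p,R,(412,148),p[2]-.040))
a=np.radians(6.4);c=np.array([.5795,.0137])
for x,y in[(-.055,.075),(-.055,-.075)]:
    P=[c[0]+x*np.cos(a)-y*np.sin(a),c[1]+x*np.sin(a)+y*np.cos(a)]; print('post',P,wproj(f,p,R,[*P,.119]),'seat-proj at hole',wproj(f,p,R,[*P,p[2]-.040]))
print('tip seen',wonz(f,p,R,(403,147),.12))
E
```

```text
[0.57996936 0.01289442 0.18339148]
holes [ 0.53384446 -0.068027    0.14339148] [0.51700363 0.08224771 0.14339148]
post [np.float64(0.5164825945306928), np.float64(0.08210180266569683)] [398.30001092 143.46090895] seat-proj at hole [411.91892167 147.10386644]
post [np.float64(0.5332029343616416), np.float64(-0.06696338520839262)] [172.02813211 143.41300714] seat-proj at hole [158.67305724 147.04424404]
tip seen [0.51825847 0.08547146 0.12      ]
```

View pics/w4a.png

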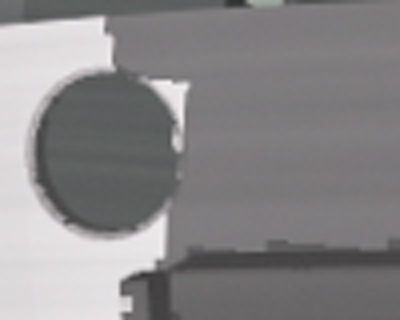

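View pics/w4b.png

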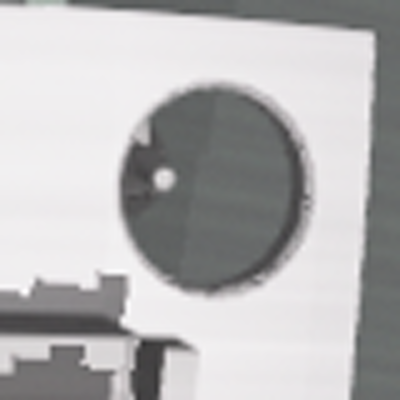

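Emit:
{"name": "send_rows", "arguments": {
  "motion": [
    {"translation": [-0.001,0.004,0.015],"rotation": [0,-0.003,0],"hand": 0},
    {"translation": [-0.001,0.001,0.02],"rotation": [0,0,0],"hand": 0},
    {"translation": [0,0,0.01],"rotation": [0,0,0],"hand": 0},
    {"translation": [0,0,0],"rotation": [0,0,0],"hand": 0}
  ]
}}

```text
t: 9.5
tcp_pos: [0.5856, 0.0176, 0.1426]
tcp_rot: [[-0.994, -0.111, 0.012], [-0.111, 0.994, -0.0], [-0.012, -0.001, -1.0]]
contact_force: [-0.1, 0.2, -4.4]
width: 0.0064
```

```bash
python3 plan.py 581 16.5 90 -173.6 0 0 25;python3 - <<'E'
from h import *
s=sense(); p,R=s['tcp_pos'],s['tcp_rot']; f=grab_frame('wrist'); crop(f['frame'],100,90,460,220,'pics/w5.png',2)
E
```

```text
cur [585.6  17.6 142.6] psi -173.6 j [ -6.  21.  -6.  63.   0. -13.] F [-0.1  0.2 -4.4] w 0.0064 t 9.5 rows needed 3
[{"translation":[0.0018,-0.0002,0.0175],"rotation":[-0.001,0.012,-0.0],"hand":0.0},{"translation":[0.0016,-0.0002,0.0175],"rotation":[0.0,0.0,-0.0],"hand":0.0},{"translation":[0.0016,-0.0002,0.0175],"rotation":[0.0,0.0,-0.0],"hand":0.0}]
```

View pics/w5.png

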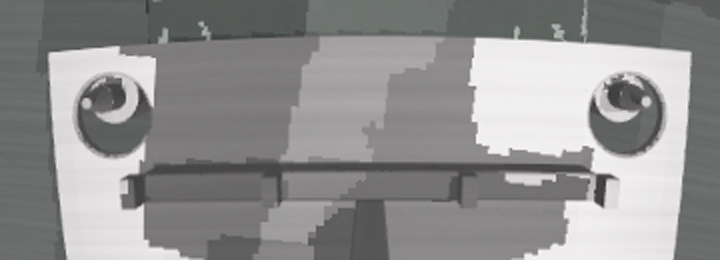

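Emit:
{"name": "send_rows", "arguments": {
  "motion": [
    {"translation": [0.006,0,0.005],"rotation": [0,0.014,0],"hand": 0},
    {"translation": [0.001,0,0.005],"rotation": [0,0,0],"hand": 0},
    {"translation": [0,0,0],"rotation": [0,0,0],"hand": 0}
  ]
}}

```text
t: 9.85
tcp_pos: [0.5788, 0.0164, 0.1339]
tcp_rot: [[-0.994, -0.111, -0.001], [-0.111, 0.994, -0.002], [0.001, -0.002, -1.0]]
contact_force: [0.3, 0.1, -5.7]
width: 0.0069
```

```bash
python3 plan.py 581 16.5 90 -173.6 0 0 25;python3 - <<'E'
from h import *
s=sense(); p,R=s['tcp_pos'],s['tcp_rot']; f=grab_frame('wrist'); crop(f['frame'],100,90,460,220,'pics/w6.png',2)
E
```

```text
cur [578.8  16.4 133.9] psi -173.63 j [ -6.  21.  -7.  62.  -0. -13.] F [ 0.3  0.1 -5.7] w 0.0069 t 9.8 rows needed 2
[{"translation":[-0.0011,-0.0,0.0219],"rotation":[-0.002,-0.001,-0.0],"hand":0.0},{"translation":[-0.0011,-0.0001,0.0219],"rotation":[0.0,0.0,-0.0],"hand":0.0}]
```

View pics/w6.png

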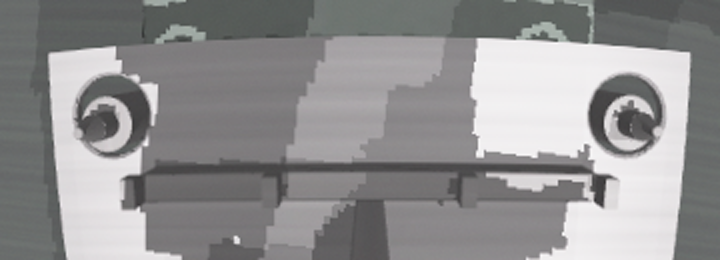

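Emit:
{"name": "send_rows", "arguments": {
  "motion": [
    {"translation": [-0.003,0,0.008],"rotation": [0,0,0],"hand": 0},
    {"translation": [0,0,0.012],"rotation": [0,0,0],"hand": 0},
    {"translation": [0,0,0],"rotation": [0,0,0],"hand": 0}
  ]
}}

```text
t: 10.2
tcp_pos: [0.5823, 0.0166, 0.1126]
tcp_rot: [[-0.994, -0.111, -0.0], [-0.111, 0.994, -0.002], [0.0, -0.002, -1.0]]
contact_force: [-1.0, 0.7, -6.6]
width: 0.0069
```

```bash
python3 plan.py 581 16.5 75 -173.6 0 0 25
```

```text
cur [582.3  16.6 112.6] psi -173.63 j [ -6.  22.  -8.  59.  -0. -13.] F [-1.   0.7 -6.6] w 0.0069 t 10.2 rows needed 2
[{"translation":[0.0006,0.0001,0.0188],"rotation":[-0.002,-0.0,-0.0],"hand":0.0},{"translation":[0.0007,0.0,0.0188],"rotation":[0.0,0.0,-0.0],"hand":0.0}]
```

Seated height should be TCP ≈ 66 mm (24 + 42).

Emit:
{"name": "send_rows", "arguments": {
  "motion": [
    {"translation": [0.001,0,0.015],"rotation": [0,0,0],"hand": 0},
    {"translation": [0,0,0.013],"rotation": [0,0,0],"hand": 0},
    {"translation": [0,0,0.008],"rotation": [0,0,0],"hand": 0},
    {"translation": [0,0,0],"rotation": [0,0,0],"hand": 0}
  ]
}}

```text
t: 10.6
tcp_pos: [0.5809, 0.0165, 0.0738]
tcp_rot: [[-0.994, -0.111, -0.002], [-0.111, 0.994, -0.002], [0.002, -0.002, -1.0]]
contact_force: [-0.2, -0.4, -6.0]
width: 0.0068
```

```bash
python3 plan.py 581 16.5 64 -173.6 0 0 25
```

```text
cur [580.9  16.5  73.8] psi -173.63 j [ -6.  24. -12.  55.  -0. -13.] F [-0.2 -0.4 -6. ] w 0.0068 t 10.6 rows needed 1
[{"translation":[-0.0001,-0.0,0.0098],"rotation":[-0.002,-0.002,-0.0],"hand":0.0}]
```

Emit:
{"name": "send_rows", "arguments": {
  "motion": [
    {"translation": [0,0,0.006],"rotation": [0,0,0],"hand": 0},
    {"translation": [0,0,0.004],"rotation": [0,0,0],"hand": 0},
    {"translation": [0,0,0.002],"rotation": [0,0,0],"hand": 0},
    {"translation": [0,0,0],"rotation": [0,0,0],"hand": 0}
  ]
}}

```text
t: 11.0
tcp_pos: [0.5817, 0.0164, 0.0667]
tcp_rot: [[-0.994, -0.111, 0.002], [-0.111, 0.994, -0.003], [-0.002, -0.003, -1.0]]
contact_force: [-0.0, 0.0, -5.7]
width: 0.007
```

Still carrying its weight. I'll go a touch lower.

Emit:
{"name": "send_rows", "arguments": {
  "motion": [
    {"translation": [0,0,0.003],"rotation": [0,0,0],"hand": 0},
    {"translation": [0,0,0.002],"rotation": [0,0,0],"hand": 0},
    {"translation": [0,0,0],"rotation": [0,0,0],"hand": 0}
  ]
}}

```text
t: 11.3
tcp_pos: [0.5826, 0.0163, 0.0664]
tcp_rot: [[-0.994, -0.111, 0.006], [-0.111, 0.994, -0.003], [-0.006, -0.004, -1.0]]
contact_force: [-1.1, 0.1, -6.0]
width: 0.0067
```

Emit:
{"name": "send_rows", "arguments": {
  "motion": [
    {"translation": [0.001,0,0.006],"rotation": [0,0.006,0],"hand": 0},
    {"translation": [0,0,0.002],"rotation": [0,0,0],"hand": 0},
    {"translation": [0,0,0],"rotation": [0,0,0],"hand": 0}
  ]
}}

```text
t: 11.6
tcp_pos: [0.5838, 0.0162, 0.0661]
tcp_rot: [[-0.994, -0.112, 0.008], [-0.112, 0.994, -0.005], [-0.007, -0.006, -1.0]]
contact_force: [0.7, 0.7, -6.1]
width: 0.0062
```

```bash
python3 - <<'E'
from h import *
s=sense(); p,R=s['tcp_pos'],s['tcp_rot']; print(s['contact_force'],s['joint_torque']);f=grab_frame('wrist'); cv2.imwrite('pics/w7.png',f['frame'])
f=grab_frame('scene'); crop(f['frame'],220,150,420,300,'pics/s7.png')
E
```

```text
[ 0.6764738   0.70991749 -6.11725328] [-5.39056887e-02 -5.46831679e+01  2.91320068e+01 -2.13625571e-01
 -6.30301866e-02  2.33567861e-02]
```

View pics/w7.png

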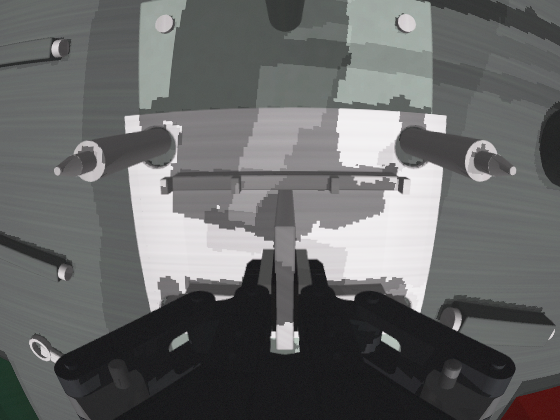

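View pics/s7.png

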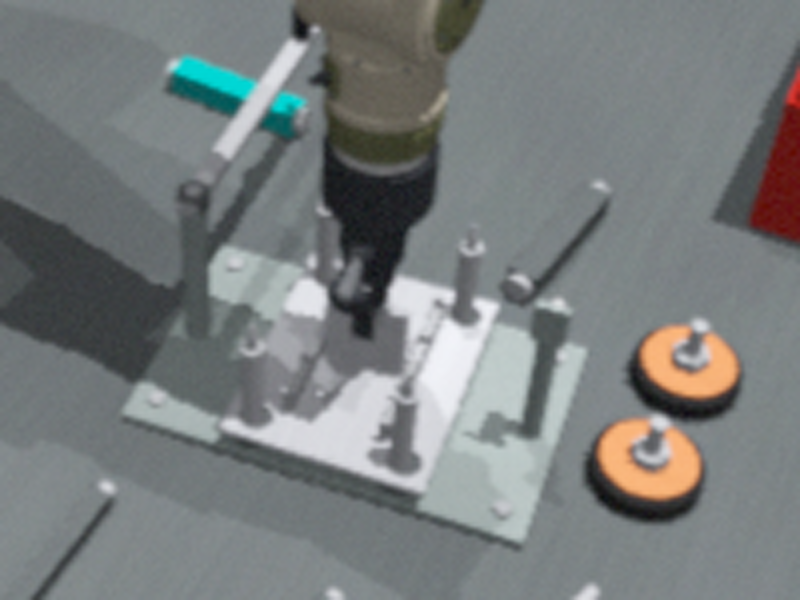

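Tray is down around all four posts, with the lower collars hidden under it. Releasing.

Emit:
{"name": "send_rows", "arguments": {
  "motion": [
    {"translation": [0,0,0],"rotation": [0,0,0],"hand": 0.5},
    {"translation": [0,0,0],"rotation": [0,0,0],"hand": 0.5},
    {"translation": [0,0,0],"rotation": [0,0,0],"hand": 0.5},
    {"translation": [0,0,0],"rotation": [0,0,0],"hand": 0.5},
    {"translation": [0,0,-0.02],"rotation": [0,0,0],"hand": 0.7},
    {"translation": [0,0,-0.04],"rotation": [0,0,0],"hand": 1},
    {"translation": [0,0,-0.04],"rotation": [0,0,0],"hand": 1},
    {"translation": [0,0,-0.04],"rotation": [0,0,0],"hand": 1},
    {"translation": [0,0,-0.04],"rotation": [0,0,0],"hand": 1}
  ]
}}

```text
t: 12.6
tcp_pos: [0.5808, 0.0169, 0.2439]
tcp_rot: [[-0.994, -0.111, -0.003], [-0.111, 0.994, -0.004], [0.003, -0.004, -1.0]]
contact_force: [0.2, -1.1, -0.0]
width: 0.0853
```

```bash
python3 plan.py 661 225 260 -97.4 1 1 40
```

```text
cur [580.8  16.9 243.9] psi -173.61 j [ -6.  19.   5.  77.  -0. -13.] F [ 0.2 -1.1 -0. ] w 0.0853 t 12.6 rows needed 10
[{"translation":[-0.0103,0.0198,-0.0017],"rotation":[-0.003,-0.003,-0.133],"hand":1.0},{"translation":[-0.0128,0.0182,-0.0016],"rotation":[0.0,0.0,-0.133],"hand":1.0},{"translation":[-0.0151,0.0164,-0.0016],"rotation":[0.0,0.0,-0.133],"hand":1.0},{"translation":[-0.0172,0.0142,-0.0016],"rotation":[0.0,0.0,-0.133],"hand":1.0},{"translation":[-0.0189,0.0118,-0.0016],"rotation":[0.0,0.0,-0.133],"hand":1.0},{"translation":[-0.0203,0.0092,-0.0016],"rotation":[0.0,0.0,-0.133],"hand":1.0},{"translation":[-0.0214,0.0064,-0.0016],"rotation":[0.0,0.0,-0.133],"hand":1.0},{"translation":[-0.022,0.0036,-0.0016],"rotation":[0.0,0.0,-0.133],"hand":1.0},{"translation":[-0.0223,0.0006,-0.0016],"rotation":[0.0,0.0,-0.133],"hand":1.0},{"translation":[-0.0222,-0.0024,-0.0016],"rotation":[0.0,0.0,-0.133],"hand":1.0}]
```

Emit:
{"name": "send_rows", "arguments": {
  "motion": [
    {"translation": [-0.01,0.02,-0.002],"rotation": [0,0,-0.133],"hand": 1},
    {"translation": [-0.013,0.018,-0.002],"rotation": [0,0,-0.133],"hand": 1},
    {"translation": [-0.015,0.0165,-0.002],"rotation": [0,0,-0.133],"hand": 1},
    {"translation": [-0.017,0.014,-0.002],"rotation": [0,0,-0.133],"hand": 1},
    {"translation": [-0.019,0.012,-0.002],"rotation": [0,0,-0.133],"hand": 1},
    {"translation": [-0.02,0.009,-0.002],"rotation": [0,0,-0.133],"hand": 1},
    {"translation": [-0.0215,0.0065,-0.002],"rotation": [0,0,-0.133],"hand": 1},
    {"translation": [-0.022,0.0035,-0.002],"rotation": [0,0,-0.133],"hand": 1},
    {"translation": [-0.022,0.0005,-0.002],"rotation": [0,0,-0.133],"hand": 1},
    {"translation": [-0.022,-0.0025,-0.002],"rotation": [0,0,-0.133],"hand": 1},
    {"translation": [0,0,0],"rotation": [0,0,0],"hand": 1}
  ]
}}

```text
t: 13.7
tcp_pos: [0.6648, 0.2327, 0.2743]
tcp_rot: [[-0.077, -0.997, 0.017], [-0.997, 0.077, -0.005], [0.004, -0.017, -1.0]]
contact_force: [0.7, -0.0, -0.1]
width: 0.0854
```

```bash
python3 plan.py 661 225 100 -97.4 0 1 40; python3 - <<'E'
from meas import *
s=sense(); p,R=s['tcp_pos'],s['tcp_rot'];f=grab_frame('wrist'); cv2.imwrite('pics/w8.png',f['frame'])
print(wproj(f,p,R,[.6696,.2911,.013]),wproj(f,p,R,[.6525,.1591,.013]))
f=grab_frame('top'); crop(f['frame'],180,130,310,250,'pics/t8.png',5)
E
```

```text
cur [664.8 232.7 274.3] psi -94.42 j [ 13.  33.  32.  88.  -0. -73.] F [ 0.7 -0.  -0.1] w 0.0854 t 13.7 rows needed 5
[{"translation":[0.0015,0.0012,0.0349],"rotation":[-0.017,-0.003,0.01],"hand":1.0},{"translation":[0.0016,0.0006,0.0349],"rotation":[0.0,0.0,0.01],"hand":1.0},{"translation":[0.0016,0.0006,0.0349],"rotation":[0.0,0.0,0.01],"hand":1.0},{"translation":[0.0016,0.0006,0.0349],"rotation":[0.0,0.0,0.01],"hand":1.0},{"translation":[0.0016,0.0006,0.0349],"rotation":[0.0,0.0,0.01],"hand":1.0}]
[287.5699052  217.58999439] [293.33197686 114.1387506 ]
```

View pics/w8.png

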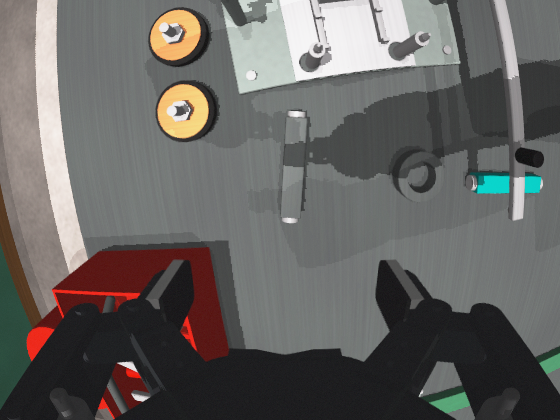

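View pics/t8.png

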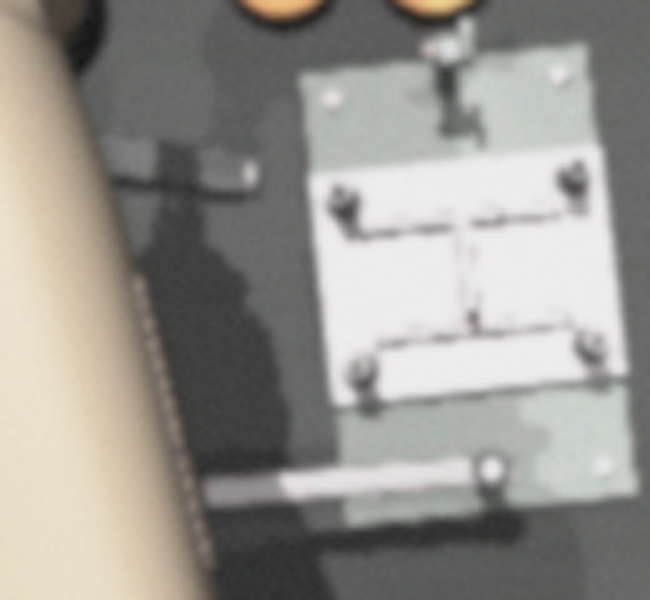

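Emit:
{"name": "send_rows", "arguments": {
  "motion": [
    {"translation": [0.002,0.002,0.035],"rotation": [-0.017,-0.003,0.02],"hand": 1},
    {"translation": [0.0015,0.001,0.035],"rotation": [-0.005,0,0.015],"hand": 1},
    {"translation": [0.0015,0.001,0.035],"rotation": [0,0,0.01],"hand": 1},
    {"translation": [0.0015,0.001,0.035],"rotation": [0,0,0],"hand": 1},
    {"translation": [0.0015,0.001,0.035],"rotation": [0,0,0],"hand": 1},
    {"translation": [0,0,0],"rotation": [0,0,0],"hand": 1}
  ]
}}

```text
t: 14.4
tcp_pos: [0.6576, 0.216, 0.097]
tcp_rot: [[-0.146, -0.989, -0.001], [-0.989, 0.146, -0.001], [0.001, 0.0, -1.0]]
contact_force: [0.0, -0.0, -0.0]
width: 0.0854
```

```bash
python3 plan.py 661 225 40 -97.4 0 1 20;python3 - <<'E'
from h import *
s=sense(); p,R=s['tcp_pos'],s['tcp_rot'];f=grab_frame('wrist'); cv2.imwrite('pics/w9.png',f['frame'])
print(wproj(f,p,R,[.6696,.2911,.013]),wproj(f,p,R,[.6525,.1591,.013]))
E
```

```text
cur [657.6 216.   97. ] psi -98.4 j [ 12.  34.   9.  65.  -0. -70.] F [ 0. -0. -0.] w 0.0854 t 14.4 rows needed 3
[{"translation":[-0.0032,-0.0007,0.019],"rotation":[0.0,-0.001,-0.006],"hand":1.0},{"translation":[-0.0031,-0.0007,0.019],"rotation":[0.0,0.0,-0.006],"hand":1.0},{"translation":[-0.0031,-0.0007,0.019],"rotation":[0.0,0.0,-0.006],"hand":1.0}]
[283.34163401 302.9444298 ] [279.681693   136.03304339]
```

View pics/w9.png

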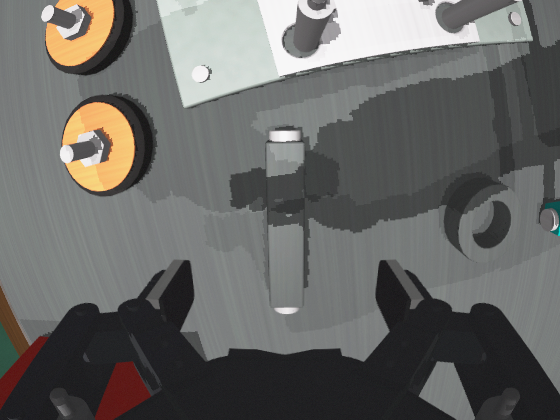

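```bash
python3 - <<'E'
from h import *
s=sense(); p,R=s['tcp_pos'],s['tcp_rot'];f=grab_frame('wrist')
A=wonz(f,p,R,(286,312),.013);B=wonz(f,p,R,(285,128),.013)
print(A,B,(A+B)/2,np.linalg.norm(A-B))
E
python3 plan.py 660 223.5 40 -97.4 0 1 20
```

```text
[0.67122232 0.30317618 0.013     ] [0.65021015 0.15464393 0.013     ] [0.66071623 0.22891005 0.013     ] 0.15001113847937964
cur [661.4 217.2 102.9] psi -98.35 j [ 12.  34.  10.  65.  -0. -70.] F [0.4 0.1 0.4] w 0.0853 t 14.5 rows needed 4
[{"translation":[-0.0015,0.0007,0.0157],"rotation":[-0.008,0.002,-0.004],"hand":1.0},{"translation":[-0.0015,0.0006,0.0157],"rotation":[0.0,0.0,-0.004],"hand":1.0},{"translation":[-0.0015,0.0006,0.0157],"rotation":[0.0,0.0,-0.004],"hand":1.0},{"translation":[-0.0015,0.0006,0.0157],"rotation":[0.0,0.0,-0.004],"hand":1.0}]
```

Emit:
{"name": "send_rows", "arguments": {
  "motion": [
    {"translation": [-0.003,0.001,0.02],"rotation": [-0.008,0,-0.004],"hand": 1},
    {"translation": [-0.003,0.001,0.025],"rotation": [0,0,-0.004],"hand": 1},
    {"translation": [-0.003,0.001,0.02],"rotation": [0,0,-0.004],"hand": 1},
    {"translation": [0,0,0.01],"rotation": [0,0,0],"hand": 1},
    {"translation": [0,0,0],"rotation": [0,0,0],"hand": 1}
  ]
}}

```text
t: 15.0
tcp_pos: [0.6694, 0.2281, 0.0375]
tcp_rot: [[-0.136, -0.991, 0.02], [-0.991, 0.136, 0.006], [-0.009, -0.019, -1.0]]
contact_force: [-0.4, -0.1, 0.2]
width: 0.0851
```

```bash
python3 plan.py 660.5 225.5 6 -97.4 0 1 20
```

```text
cur [669.4 228.1  37.5] psi -97.8 j [ 12.  37.   6.  57.   0. -70.] F [-0.4 -0.1  0.2] w 0.0851 t 15.0 rows needed 2
[{"translation":[0.002,0.0045,0.0156],"rotation":[-0.019,0.009,-0.004],"hand":1.0},{"translation":[0.0019,0.0043,0.0157],"rotation":[0.0,0.0,-0.004],"hand":1.0}]
```

Emit:
{"name": "send_rows", "arguments": {
  "motion": [
    {"translation": [0.003,0.009,0.01],"rotation": [-0.02,0.009,0],"hand": 1},
    {"translation": [0.001,0.002,0.014],"rotation": [-0.005,0,0],"hand": 1},
    {"translation": [0,0,0.004],"rotation": [0,0,0],"hand": 1},
    {"translation": [0,0,0],"rotation": [0,0,0],"hand": 1}
  ]
}}

```text
t: 15.4
tcp_pos: [0.6597, 0.2258, 0.0108]
tcp_rot: [[-0.136, -0.991, -0.003], [-0.991, 0.136, 0.001], [-0.001, 0.003, -1.0]]
contact_force: [-0.2, -0.3, -0.1]
width: 0.0857
```

```bash
python3 plan.py 660.5 225.5 6 -97.4 0 1 20
```

```text
cur [659.7 225.8  10.8] psi -97.84 j [ 12.  39.   4.  56.   0. -70.] F [-0.2 -0.3 -0.1] w 0.0857 t 15.4 rows needed 1
[{"translation":[0.0002,-0.0008,0.0048],"rotation":[0.003,0.001,-0.008],"hand":1.0}]
```

Emit:
{"name": "send_rows", "arguments": {
  "motion": [
    {"translation": [0,0,0.006],"rotation": [0.003,0,-0.008],"hand": 1},
    {"translation": [0,0,0],"rotation": [0,0,0],"hand": 0},
    {"translation": [0,0,0],"rotation": [0,0,0],"hand": 0},
    {"translation": [0,0,0],"rotation": [0,0,0],"hand": 0},
    {"translation": [0,0,0],"rotation": [0,0,0],"hand": 0},
    {"translation": [0,0,0],"rotation": [0,0,0],"hand": 0},
    {"translation": [0,0,0],"rotation": [0,0,0],"hand": 0}
  ]
}}

```text
t: 16.1
tcp_pos: [0.6597, 0.226, 0.0055]
tcp_rot: [[-0.128, -0.992, 0.001], [-0.992, 0.128, 0.001], [-0.002, -0.001, -1.0]]
contact_force: [1.0, -0.2, -2.1]
width: 0.0249
```

```bash
python3 plan.py 660.5 225.5 200 -97.4 0 0 40
```

```text
cur [659.7 226.    5.5] psi -97.34 j [ 12.  39.   4.  55.   0. -70.] F [ 1.  -0.2 -2.1] w 0.0249 t 16.1 rows needed 5
[{"translation":[0.0,-0.0002,-0.0389],"rotation":[-0.001,0.002,0.0],"hand":0.0},{"translation":[0.0001,-0.0002,-0.0389],"rotation":[0.0,0.0,0.0],"hand":0.0},{"translation":[0.0001,-0.0002,-0.0389],"rotation":[0.0,0.0,0.0],"hand":0.0},{"translation":[0.0001,-0.0002,-0.0389],"rotation":[0.0,0.0,0.0],"hand":0.0},{"translation":[0.0001,-0.0002,-0.0389],"rotation":[0.0,0.0,0.0],"hand":0.0}]
```

Emit:
{"name": "send_rows", "arguments": {
  "motion": [
    {"translation": [0,0,-0.025],"rotation": [0,0,0],"hand": 0},
    {"translation": [0,0,-0.04],"rotation": [0,0,0],"hand": 0},
    {"translation": [0,0,-0.04],"rotation": [0,0,0],"hand": 0},
    {"translation": [0,0,-0.04],"rotation": [0,0,0],"hand": 0},
    {"translation": [0,0,-0.04],"rotation": [0,0,0],"hand": 0},
    {"translation": [0,0,0],"rotation": [0,0,0],"hand": 0}
  ]
}}

```text
t: 16.7
tcp_pos: [0.6532, 0.2239, 0.1827]
tcp_rot: [[-0.128, -0.992, -0.023], [-0.992, 0.128, -0.005], [0.007, 0.023, -1.0]]
contact_force: [1.8, 0.2, -5.4]
width: 0.025
```

```bash
python3 - <<'E'
import numpy as np
a=np.radians(6.4);c=np.array([.581,.0160])
for x,y in[(0,.044),(0,-.044)]: print(c[0]+x*np.cos(a)-y*np.sin(a),c[1]+x*np.sin(a)+y*np.cos(a))
E
python3 plan.py 576 60 215 -173.6 -1 0 25
python3 - <<'E'
from meas import *
s=sense(); p,R=s['tcp_pos'],s['tcp_rot'];f=grab_frame('wrist'); cv2.imwrite('pics/w10.png',f['frame'])
f=grab_frame('top'); crop(f['frame'],225,130,325,250,'pics/t10.png',5)
E
```

```text
0.5760953669829216 0.05972578844306624
0.5859046330170783 -0.027725788443066238
cur [653.2 223.9 182.7] psi -97.35 j [ 12.  33.  20.  78.   0. -70.] F [ 1.8  0.2 -5.4] w 0.025 t 16.7 rows needed 10
[{"translation":[0.0173,0.0056,-0.003],"rotation":[0.022,-0.009,0.133],"hand":0.0},{"translation":[0.0178,0.0032,-0.0032],"rotation":[0.0,0.0,0.133],"hand":0.0},{"translation":[0.0181,0.0008,-0.0032],"rotation":[0.0,0.0,0.133],"hand":0.0},{"translation":[0.0181,-0.0016,-0.0032],"rotation":[0.0,0.0,0.133],"hand":0.0},{"translation":[0.0177,-0.004,-0.0032],"rotation":[0.0,0.0,0.133],"hand":0.0},{"translation":[0.017,-0.0063,-0.0032],"rotation":[0.0,0.0,0.133],"hand":0.0},{"translation":[0.016,-0.0085,-0.0032],"rotation":[0.0,0.0,0.133],"hand":0.0},{"translation":[0.0148,-0.0105,-0.0032],"rotation":[0.0,0.0,0.133],"hand":0.0},{"translation":[0.0132,-0.0124,-0.0032],"rotation":[0.0,0.0,0.133],"hand":0.0},{"translation":[0.0115,-0.014,-0.0032],"rotation":[0.0,0.0,0.133],"hand":0.0}]
```

View pics/w10.png

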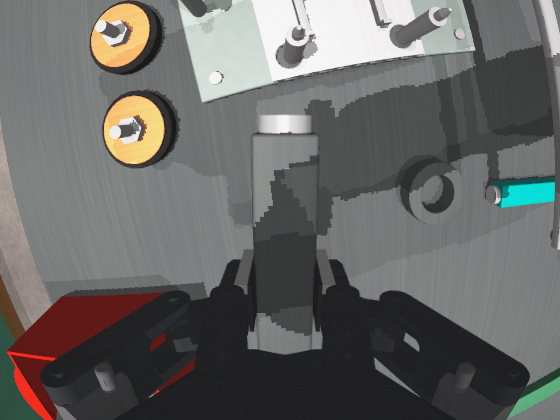

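View pics/t10.png

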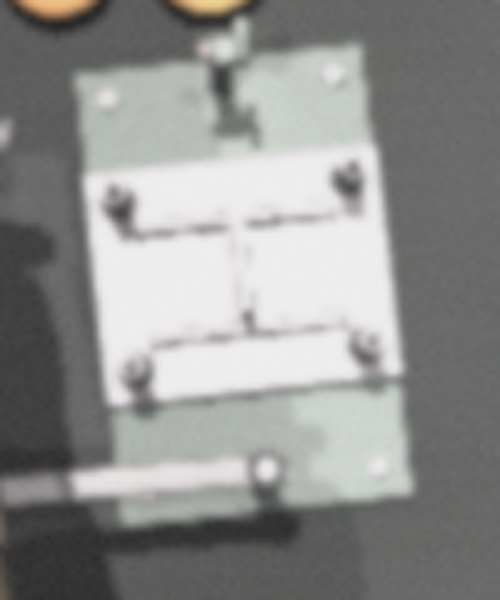

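```bash
python3 - <<'E'
from meas import *
s=sense(); p,R=s['tcp_pos'],s['tcp_rot'];f=grab_frame('wrist'); print(p,'far end along tool x:')
for z in (p[2]+.0075+.012,p[2]+.0075): print(R.T@(wonz(f,p,R,(285,115),z)-p))
f=grab_frame('top')
B=np.array([onz(f,np.array(q)/5+[225,130],.029) for q in [(85,172),(378,145),(402,373),(108,403)]])
print(B.mean(0),[np.linalg.norm(B[i]-B[i-1]) for i in range(4)]); d=B[0]-B[1]; print(np.degrees(np.arctan2(d[1],d[0])))
E
```

```text
[0.65029881 0.22326614 0.17594375] far end along tool x:
[ 0.0712458   0.00015411 -0.01874169]
[ 0.07129279  0.00018917 -0.00673328]
[0.58376433 0.01346597 0.029     ] [np.float64(0.15132481788923768), np.float64(0.1914622841219229), np.float64(0.14984948235883516), np.float64(0.1908176169442245)]
95.67770914931087
```

Emit:
{"name": "send_rows", "arguments": {
  "motion": [
    {"translation": [0.017,0.0055,-0.005],"rotation": [0.022,-0.009,0.133],"hand": 0},
    {"translation": [0.018,0.003,-0.005],"rotation": [0,0,0.133],"hand": 0},
    {"translation": [0.018,0.001,-0.005],"rotation": [0,0,0.133],"hand": 0},
    {"translation": [0.018,-0.0015,-0.005],"rotation": [0,0,0.133],"hand": 0},
    {"translation": [0.018,-0.004,-0.005],"rotation": [0,0,0.133],"hand": 0},
    {"translation": [0.017,-0.006,-0.005],"rotation": [0,0,0.133],"hand": 0},
    {"translation": [0.016,-0.0085,-0.003],"rotation": [0,0,0.133],"hand": 0},
    {"translation": [0.015,-0.0105,-0.003],"rotation": [0,0,0.133],"hand": 0},
    {"translation": [0.013,-0.0125,-0.003],"rotation": [0,0,0.133],"hand": 0},
    {"translation": [0.0115,-0.014,-0.003],"rotation": [0,0,0.12],"hand": 0},
    {"translation": [0,0,0],"rotation": [0,0,0],"hand": 0}
  ]
}}

```text
t: 18.0
tcp_pos: [0.5473, 0.0544, 0.1839]
tcp_rot: [[-0.995, -0.072, -0.074], [-0.072, 0.997, -0.008], [0.074, -0.003, -0.997]]
contact_force: [0.5, -0.4, -8.2]
width: 0.0249
```

```bash
python3 plan.py 578 59 165 -173.8 0 0 20
```

```text
cur [547.3  54.4 183.9] psi -175.88 j [-2. 20. -2. 73. -1. -6.] F [ 0.5 -0.4 -8.2] w 0.0249 t 18.0 rows needed 2
[{"translation":[-0.0162,0.0012,0.0083],"rotation":[-0.002,-0.074,-0.018],"hand":0.0},{"translation":[-0.0155,0.0009,0.0094],"rotation":[0.0,0.0,-0.018],"hand":0.0}]
```

Emit:
{"name": "send_rows", "arguments": {
  "motion": [
    {"translation": [-0.02,0.001,0.005],"rotation": [-0.002,-0.08,-0.02],"hand": 0},
    {"translation": [-0.016,0.001,0.005],"rotation": [0,-0.02,-0.018],"hand": 0},
    {"translation": [0,0,0],"rotation": [0,0,0],"hand": 0}
  ]
}}

```text
t: 18.3
tcp_pos: [0.5798, 0.0595, 0.1654]
tcp_rot: [[-0.993, -0.113, 0.017], [-0.113, 0.994, 0.004], [-0.017, 0.002, -1.0]]
contact_force: [-0.0, -0.1, -7.1]
width: 0.0248
```

```bash
python3 plan.py 578 59 150 -173.8 0 0 20
```

```text
cur [579.8  59.5 165.4] psi -173.5 j [-2. 20. -5. 65.  0. -9.] F [-0.  -0.1 -7.1] w 0.0248 t 18.3 rows needed 1
[{"translation":[0.0021,-0.0004,0.0154],"rotation":[0.002,0.017,0.005],"hand":0.0}]
```

Emit:
{"name": "send_rows", "arguments": {
  "motion": [
    {"translation": [0.001,0,0.005],"rotation": [0.002,0.017,0.004],"hand": 0},
    {"translation": [0,0,0],"rotation": [0,0,0],"hand": 0}
  ]
}}

```text
t: 18.5
tcp_pos: [0.5774, 0.0602, 0.1578]
tcp_rot: [[-0.994, -0.11, -0.007], [-0.11, 0.994, -0.0], [0.007, 0.001, -1.0]]
contact_force: [0.3, 0.5, -7.0]
width: 0.0247
```

```bash
python3 plan.py 578 59 110 -173.8 0 0 20; python3 - <<'E'
from h import *
s=sense(); p,R=s['tcp_pos'],s['tcp_rot'];f=grab_frame('wrist'); cv2.imwrite('pics/w11.png',f['frame'])
E
```

```text
cur [577.4  60.2 157.8] psi -173.66 j [-2. 21. -4. 66. -0. -8.] F [ 0.3  0.5 -7. ] w 0.0247 t 18.5 rows needed 3
[{"translation":[-0.0003,-0.0004,0.0159],"rotation":[0.001,-0.007,0.001],"hand":0.0},{"translation":[-0.0002,-0.0004,0.0159],"rotation":[0.0,0.0,0.001],"hand":0.0},{"translation":[-0.0002,-0.0004,0.0159],"rotation":[0.0,0.0,0.001],"hand":0.0}]
```

View pics/w11.png

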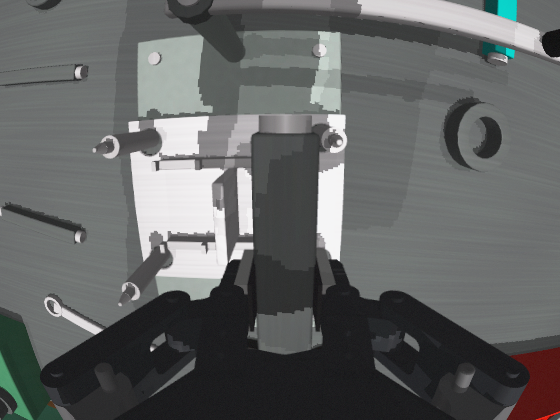

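```bash
python3 - <<'E'
from h import *
f=grab_frame('wrist'); crop(f['frame'],120,100,270,200,'pics/w12.png',5);crop(f['frame'],300,100,360,300,'pics/w12b.png',3)
E
```

```text
(no output)
```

View pics/w12.png

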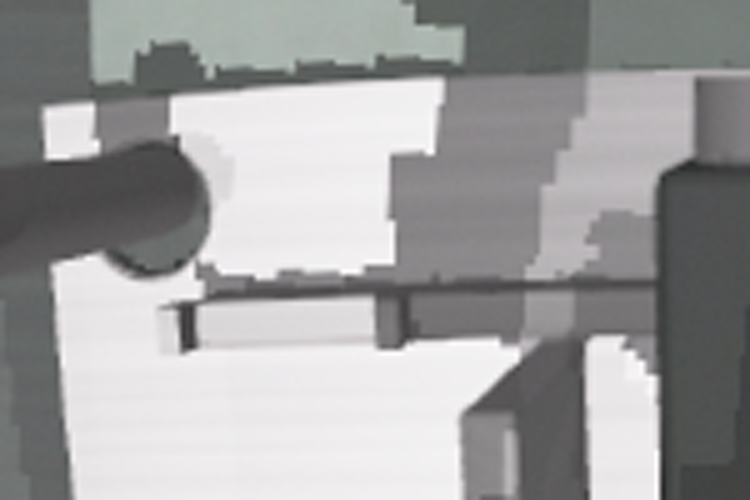

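View pics/w12b.png

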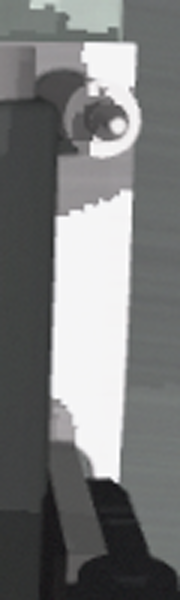

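```bash
python3 plan.py 578 59 110 -173.8 0 0 20|head -1; python3 - <<'E'
from h import *
s=sense(); p,R=s['tcp_pos'],s['tcp_rot'];f=grab_frame('wrist')
W=lambda px,z:wonz(f,p,R,px,z)
A=W((128.4,120.6),.029);B=W((345,114),.029); d=B-A; print(A,B,'len',np.linalg.norm(d),'yaw',np.degrees(np.arctan2(d[1],d[0])))
u=d/np.linalg.norm(d); v=np.array([u[1],-u[0],0]) # towards +x
C=(A+B)/2+v*.075; print('centre',C,'v',v)
r=(W((212,182.6),.094)+W((223.6,182),.094))/2; print('rib end',r,'->centre',r+v*.030)
print('lane',C+u*.044,'tool-y err of lane', R.T@(C+u*.044-p),'from rib',R.T@(r+v*.03+u*.044-p))
E
```

```text
cur [577.9  60.1 158.8] psi -173.66 j [-2. 21. -4. 66. -0. -8.] F [-0.7  0.9 -7.7] w 0.0245 t 18.6 rows needed 3
[ 0.51960324 -0.08681619  0.029     ] [0.49825293 0.10281593 0.029     ] len 0.19083022261214433 yaw 96.42376992076734
centre [0.58345721 0.01639096 0.029     ] v [0.99372159 0.1118812  0.        ]
rib end [0.55430677 0.01339609 0.094     ] ->centre [0.58411842 0.01675252 0.094     ]
lane [0.57853443 0.06011471 0.029     ] tool-y err of lane [-0.001246   -0.00016923  0.12982779] from rib [-0.00161776  0.00015389  0.06482529]
```

Emit:
{"name": "send_rows", "arguments": {
  "motion": [
    {"translation": [0,0,0.015],"rotation": [0,-0.006,0],"hand": 0},
    {"translation": [0,0,0.02],"rotation": [0,0,0],"hand": 0},
    {"translation": [0,0,0.02],"rotation": [0,0,0],"hand": 0},
    {"translation": [0,0,0.01],"rotation": [0,0,0],"hand": 0},
    {"translation": [0,0,0],"rotation": [0,0,0],"hand": 0}
  ]
}}

```text
t: 19.15
tcp_pos: [0.5807, 0.0603, 0.0955]
tcp_rot: [[-0.994, -0.111, 0.008], [-0.111, 0.994, 0.0], [-0.008, -0.001, -1.0]]
contact_force: [-0.1, -0.4, -7.6]
width: 0.0246
```

```bash
python3 plan.py 578.5 60.2 75 -173.6 0 0 20
```

```text
cur [580.7  60.3  95.5] psi -173.62 j [ -2.  23. -10.  57.   0.  -8.] F [-0.1 -0.4 -7.6] w 0.0246 t 19.1 rows needed 2
[{"translation":[0.0012,0.0001,0.0102],"rotation":[-0.001,0.008,-0.0],"hand":0.0},{"translation":[0.0011,0.0001,0.0102],"rotation":[0.0,0.0,-0.0],"hand":0.0}]
```

Emit:
{"name": "send_rows", "arguments": {
  "motion": [
    {"translation": [0.002,0,0.01],"rotation": [0,0.008,0],"hand": 0},
    {"translation": [0.001,0,0.012],"rotation": [0,0.002,0],"hand": 0},
    {"translation": [0,0,0],"rotation": [0,0,0],"hand": 0}
  ]
}}

```text
t: 19.45
tcp_pos: [0.5791, 0.0599, 0.074]
tcp_rot: [[-0.994, -0.111, 0.0], [-0.111, 0.994, -0.001], [-0.0, -0.001, -1.0]]
contact_force: [-0.2, 0.3, -7.5]
width: 0.0245
```

```bash
python3 plan.py 578.5 60.2 50 -173.6 0 0 30; python3 - <<'E'
from h import *
f=grab_frame('wrist'); crop(f['frame'],120,80,360,260,'pics/w13.png',3)
E
```

```text
cur [579.1  59.9  74. ] psi -173.61 j [ -2.  24. -11.  55.  -0.  -8.] F [-0.2  0.3 -7.5] w 0.0245 t 19.4 rows needed 1
[{"translation":[0.0006,0.0004,0.024],"rotation":[-0.001,0.0,-0.0],"hand":0.0}]
```

View pics/w13.png

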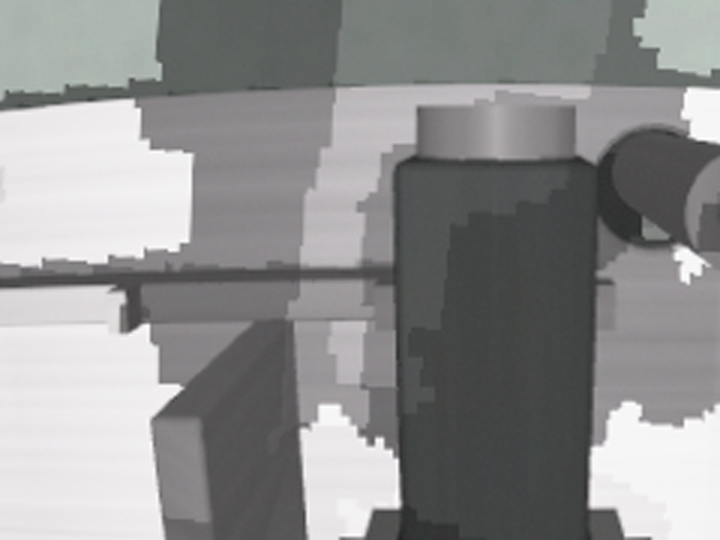

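Emit:
{"name": "send_rows", "arguments": {
  "motion": [
    {"translation": [0,0,0.012],"rotation": [0,0,0],"hand": 0},
    {"translation": [0,0,0.009],"rotation": [0,0,0],"hand": 0},
    {"translation": [0,0,0.003],"rotation": [0,0,0],"hand": 0},
    {"translation": [0,0,0],"rotation": [0,0,0],"hand": 0}
  ]
}}

```text
t: 19.9
tcp_pos: [0.5807, 0.0598, 0.0496]
tcp_rot: [[-0.994, -0.111, 0.003], [-0.111, 0.994, -0.001], [-0.003, -0.002, -1.0]]
contact_force: [-0.5, 1.2, -6.6]
width: 0.0247
```

Emit:
{"name": "send_rows", "arguments": {
  "motion": [
    {"translation": [0.001,0,0.003],"rotation": [0,0.003,0],"hand": 0},
    {"translation": [0,0,0],"rotation": [0,0,0],"hand": 0},
    {"translation": [0,0,0],"rotation": [0,0,0],"hand": 0.42},
    {"translation": [0,0,0],"rotation": [0,0,0],"hand": 0.42},
    {"translation": [0,0,0],"rotation": [0,0,0],"hand": 0.42},
    {"translation": [0,0,0],"rotation": [0,0,0],"hand": 0.42}
  ]
}}

```text
t: 20.5
tcp_pos: [0.5852, 0.0602, 0.0534]
tcp_rot: [[-0.994, -0.112, 0.013], [-0.112, 0.994, -0.001], [-0.013, -0.003, -1.0]]
contact_force: [-0.4, 0.5, -0.1]
width: 0.036
```

```bash
python3 - <<'E'
from h import *
s=sense();print(s['tcp_pos'],s['width'],s['contact_force']);f=grab_frame('wrist'); crop(f['frame'],120,80,420,300,'pics/w14.png',2)
E
```

```text
[0.58521975 0.06021006 0.05337307] 0.03604805541842515 [-0.42864224  0.48597917 -0.14781972]
```

View pics/w14.png

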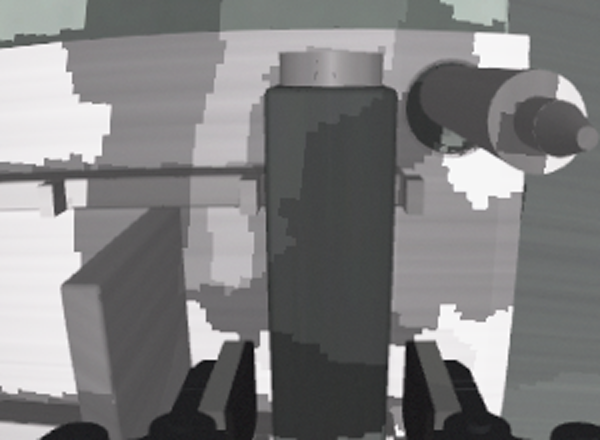

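The blank sits between the lugs, centred. Lifting away and heading for tray_top.

Emit:
{"name": "send_rows", "arguments": {
  "motion": [
    {"translation": [0,0,-0.02],"rotation": [0,0.012,0],"hand": 0.42},
    {"translation": [0,0,-0.03],"rotation": [0,0,0],"hand": 0.42},
    {"translation": [0,0,-0.04],"rotation": [0,0,0],"hand": 0.42},
    {"translation": [0,0,-0.04],"rotation": [0,0,0],"hand": 0.42},
    {"translation": [0,0,-0.04],"rotation": [0,0,0],"hand": 0.7},
    {"translation": [0,0,-0.04],"rotation": [0,0,0],"hand": 1}
  ]
}}

```text
t: 21.15
tcp_pos: [0.581, 0.0598, 0.2633]
tcp_rot: [[-0.994, -0.111, -0.013], [-0.111, 0.994, -0.003], [0.013, -0.002, -1.0]]
contact_force: [0.5, -0.1, 0.1]
width: 0.0635
```

```bash
python3 - <<'E'
from meas import *
s=sense(); p,R=s['tcp_pos'],s['tcp_rot'];f=grab_frame('wrist'); cv2.imwrite('pics/w15.png',f['frame'])
f=grab_frame('top'); cv2.imwrite('pics/t15.png',f['frame'])
holes(f,(375,185,445,265),white=205)
E
```

```text
rect centre [ 461.26888259 -438.79400339    5.        ] sides 191.6983754680031 151.33865034662819
hole [425.  248.5] area 15.6 [ 379.2 -482.3    4. ]
hole [391.7 243.4] area 15.3 [ 395.1 -373.2    4. ]
hole [398.1 238. ] area 13.1 [ 413.  -394.6    4. ]
hole [399.  229.3] area 8.3 [ 441.5 -398.1    4. ]
hole [414.7 229. ] area 92.8 [ 442.5 -449.9    4. ]
hole [400.  221.3] area 6.2 [ 467.7 -401.8    4. ]
hole [401.3 213. ] area 9.4 [ 495.  -406.4    4. ]
hole [423.2 213.7] area 31.6 [ 493.  -478.9    4. ]
hole [402.4 205.2] area 9.6 [ 520.7 -410.6    4. ]
hole [430.6 203.3] area 14.7 [ 527.6 -504.     4. ]
hole [397.7 198.3] area 14.8 [ 543.7 -395.4    4. ]
```

View pics/t15.png

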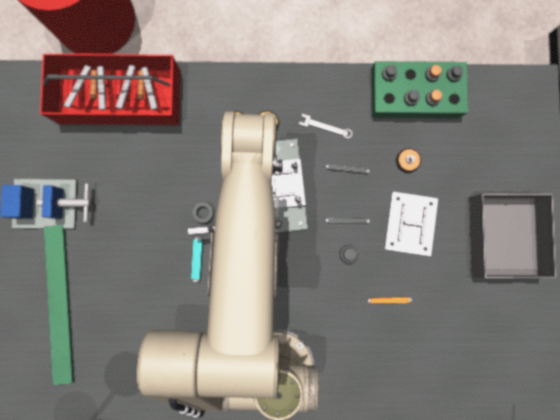

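View pics/w15.png

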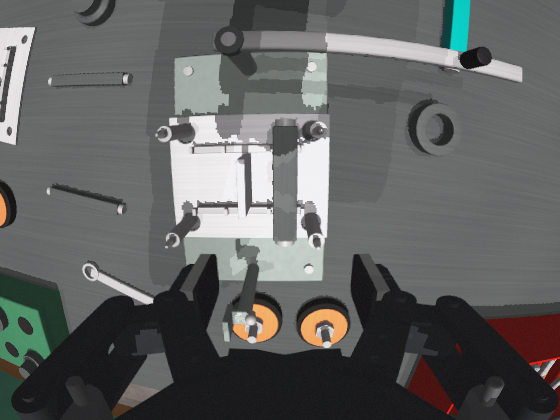

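```bash
python3 plan.py 470 -420 270 81.5 -1 1 45
```

```text
cur [584.1  59.8 268.3] psi -173.65 j [-2. 19.  9. 80. -0. -8.] F [0.2 0.3 0.7] w 0.0772 t 21.2 rows needed 13
[{"translation":[0.0128,-0.0357,0.0],"rotation":[-0.004,-0.002,0.141],"hand":1.0},{"translation":[0.0077,-0.0372,-0.0001],"rotation":[0.0,0.0,0.141],"hand":1.0},{"translation":[0.0024,-0.0379,-0.0001],"rotation":[0.0,0.0,0.141],"hand":1.0},{"translation":[-0.003,-0.0378,-0.0001],"rotation":[0.0,0.0,0.141],"hand":1.0},{"translation":[-0.0082,-0.037,-0.0001],"rotation":[0.0,0.0,0.141],"hand":1.0},{"translation":[-0.0133,-0.0355,-0.0001],"rotation":[0.0,0.0,0.141],"hand":1.0},{"translation":[-0.0182,-0.0333,-0.0001],"rotation":[0.0,0.0,0.141],"hand":1.0},{"translation":[-0.0227,-0.0304,-0.0001],"rotation":[0.0,0.0,0.141],"hand":1.0},{"translation":[-0.0267,-0.0269,-0.0001],"rotation":[0.0,0.0,0.141],"hand":1.0},{"translation":[-0.0302,-0.0229,-0.0001],"rotation":[0.0,0.0,0.141],"hand":1.0},{"translation":[-0.0332,-0.0184,-0.0001],"rotation":[0.0,0.0,0.141],"hand":1.0},{"translation":[-0.0354,-0.0136,-0.0001],"rotation":[0.0,0.0,0.141],"hand":1.0}]
```

Emit:
{"name": "send_rows", "arguments": {
  "motion": [
    {"translation": [0.013,-0.036,0],"rotation": [0,0,0.141],"hand": 1},
    {"translation": [0.008,-0.037,0],"rotation": [0,0,0.141],"hand": 1},
    {"translation": [0.0025,-0.038,0],"rotation": [0,0,0.141],"hand": 1},
    {"translation": [-0.003,-0.038,0],"rotation": [0,0,0.141],"hand": 1},
    {"translation": [-0.008,-0.037,0],"rotation": [0,0,0.141],"hand": 1},
    {"translation": [-0.013,-0.0355,0],"rotation": [0,0,0.141],"hand": 1},
    {"translation": [-0.018,-0.033,0],"rotation": [0,0,0.141],"hand": 1},
    {"translation": [-0.023,-0.03,0],"rotation": [0,0,0.141],"hand": 1},
    {"translation": [-0.027,-0.027,0],"rotation": [0,0,0.141],"hand": 1},
    {"translation": [-0.03,-0.023,0],"rotation": [0,0,0.141],"hand": 1},
    {"translation": [-0.033,-0.018,0],"rotation": [0,0,0.141],"hand": 1},
    {"translation": [-0.035,-0.014,0],"rotation": [0,0,0.141],"hand": 1}
  ]
}}

```text
t: 22.45
tcp_pos: [0.4628, -0.3918, 0.2656]
tcp_rot: [[0.07, 0.998, 0.0], [0.998, -0.07, -0.003], [-0.003, 0.001, -1.0]]
contact_force: [1.2, 0.1, 0.4]
width: 0.0853
```

```bash
python3 plan.py 461.5 -438.7 150 81.5 0 1 35
```

```text
cur [ 462.8 -391.8  265.6] psi 85.96 j [-48.  21.  12.  81.  -0.  46.] F [1.2 0.1 0.4] w 0.0853 t 22.4 rows needed 4
[{"translation":[-0.0116,0.0005,0.029],"rotation":[0.001,0.003,0.019],"hand":1.0},{"translation":[-0.0117,0.0007,0.0289],"rotation":[0.0,0.0,0.019],"hand":1.0},{"translation":[-0.0117,0.001,0.0289],"rotation":[0.0,0.0,0.019],"hand":1.0},{"translation":[-0.0117,0.0012,0.0289],"rotation":[0.0,0.0,0.019],"hand":1.0}]
```

Emit:
{"name": "send_rows", "arguments": {
  "motion": [
    {"translation": [-0.012,0.0005,0.029],"rotation": [0,0.003,0.02],"hand": 1},
    {"translation": [-0.012,0.0005,0.029],"rotation": [0,0,0.02],"hand": 1},
    {"translation": [-0.012,0.001,0.029],"rotation": [0,0,0.02],"hand": 1},
    {"translation": [-0.012,0.001,0.029],"rotation": [0,0,0.015],"hand": 1},
    {"translation": [0,0,0],"rotation": [0,0,0],"hand": 1}
  ]
}}

```text
t: 22.95
tcp_pos: [0.457, -0.4492, 0.1434]
tcp_rot: [[0.161, 0.987, 0.001], [0.987, -0.161, -0.003], [-0.003, 0.001, -1.0]]
contact_force: [0.2, 0.4, -0.4]
width: 0.0853
```

```bash
python3 - <<'E'
from meas import *
s=sense(); p,R=s['tcp_pos'],s['tcp_rot'];f=grab_frame('wrist'); cv2.imwrite('pics/w16.png',f['frame'])
a=np.radians(-8.5)
for y in(.03,-.03): print(wproj(f,p,R,[.4615-np.sin(a)*y,-.4387+np.cos(a)*y,.035]))
f=grab_frame('top'); crop(f['frame'],360,180,460,270,'pics/t16.png',5)
E
python3 plan.py 461.5 -438.7 60 81.5 0 1 35
```

```text
[287.29625048 154.7424201 ]
[288.14488861 227.85646766]
cur [ 458.7 -449.5  147.9] psi 80.83 j [-52.  27.   4.  67.  -0.  48.] F [-0.8 -0.2  0.2] w 0.0853 t 23.1 rows needed 3
[{"translation":[0.0039,0.0002,0.0293],"rotation":[0.005,0.006,-0.004],"hand":1.0},{"translation":[0.0037,0.0004,0.0293],"rotation":[0.0,0.0,-0.004],"hand":1.0},{"translation":[0.0037,0.0004,0.0293],"rotation":[0.0,0.0,-0.004],"hand":1.0}]
```

View pics/w16.png

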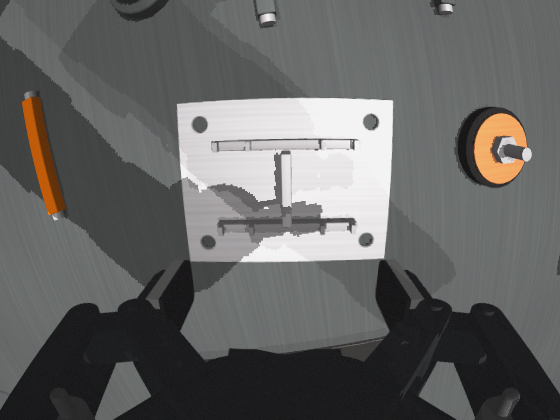

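Emit:
{"name": "send_rows", "arguments": {
  "motion": [
    {"translation": [0.004,0,0.029],"rotation": [0.005,0.006,-0.004],"hand": 1},
    {"translation": [0.004,0.001,0.029],"rotation": [0,0,-0.004],"hand": 1},
    {"translation": [0.004,0.001,0.029],"rotation": [0,0,0],"hand": 1},
    {"translation": [0,0,0],"rotation": [0,0,0],"hand": 1}
  ]
}}

```text
t: 23.45
tcp_pos: [0.4679, -0.4403, 0.0695]
tcp_rot: [[0.147, 0.989, 0.01], [0.989, -0.147, -0.011], [-0.01, 0.012, -1.0]]
contact_force: [0.2, -0.1, -1.5]
width: 0.0851
```

```bash
python3 plan.py 461.5 -438.7 11 81.5 0 1 18
```

```text
cur [ 467.9 -440.3   69.5] psi 81.52 j [-50.  30.  -3.  56.   0.  48.] F [ 0.2 -0.1 -1.5] w 0.0851 t 23.4 rows needed 4
[{"translation":[0.0003,-0.0018,0.0146],"rotation":[0.012,0.01,0.0],"hand":1.0},{"translation":[0.0001,-0.0017,0.0146],"rotation":[0.0,0.0,0.0],"hand":1.0},{"translation":[0.0001,-0.0017,0.0146],"rotation":[0.0,0.0,0.0],"hand":1.0},{"translation":[0.0001,-0.0017,0.0146],"rotation":[0.0,0.0,0.0],"hand":1.0}]
```

Emit:
{"name": "send_rows", "arguments": {
  "motion": [
    {"translation": [0.001,-0.004,0.014],"rotation": [0.012,0.01,0],"hand": 1},
    {"translation": [0.001,-0.003,0.016],"rotation": [0.003,0.002,0],"hand": 1},
    {"translation": [0,-0.002,0.015],"rotation": [0.003,0.002,0],"hand": 1},
    {"translation": [0,0,0.005],"rotation": [0,0,0],"hand": 1},
    {"translation": [0,0,0],"rotation": [0,0,0],"hand": 1}
  ]
}}

```text
t: 23.95
tcp_pos: [0.4623, -0.44, 0.0233]
tcp_rot: [[0.146, 0.989, 0.0], [0.989, -0.146, -0.002], [-0.002, 0.0, -1.0]]
contact_force: [-0.2, 0.5, -0.7]
width: 0.0857
```

```bash
python3 plan.py 461.5 -438.7 11 81.5 0 1 18
```

```text
cur [ 462.3 -440.    23.3] psi 81.62 j [-51.  32.  -6.  52.  -0.  48.] F [-0.2  0.5 -0.7] w 0.0857 t 23.9 rows needed 1
[{"translation":[0.0012,-0.001,0.0123],"rotation":[0.0,0.002,0.002],"hand":1.0}]
```

Emit:
{"name": "send_rows", "arguments": {
  "motion": [
    {"translation": [0.001,-0.001,0.008],"rotation": [0,0.003,0.002],"hand": 1},
    {"translation": [0,0,0.004],"rotation": [0,0,0],"hand": 1},
    {"translation": [0,0,0],"rotation": [0,0,0],"hand": 0},
    {"translation": [0,0,0],"rotation": [0,0,0],"hand": 0},
    {"translation": [0,0,0],"rotation": [0,0,0],"hand": 0},
    {"translation": [0,0,0],"rotation": [0,0,0],"hand": 0},
    {"translation": [0,0,0],"rotation": [0,0,0],"hand": 0},
    {"translation": [0,0,0],"rotation": [0,0,0],"hand": 0},
    {"translation": [0,0,0],"rotation": [0,0,0],"hand": 0}
  ]
}}

```text
t: 24.85
tcp_pos: [0.4617, -0.44, 0.012]
tcp_rot: [[0.149, 0.989, 0.002], [0.989, -0.149, -0.001], [-0.0, 0.002, -1.0]]
contact_force: [0.5, -0.7, -1.6]
width: 0.0065
```

```bash
python3 plan.py 461.5 -438.7 11 81.5 0 0 18;python3 - <<'E'
from meas import *
f=grab_frame('wrist'); cv2.imwrite('pics/w17.png',f['frame'])
E
```

```text
cur [ 461.7 -440.    12. ] psi 81.46 j [-51.  33.  -7.  51.   0.  48.] F [ 0.5 -0.7 -1.6] w 0.0065 t 24.9 rows needed 1
[{"translation":[0.0012,-0.0004,0.001],"rotation":[0.002,0.0,-0.001],"hand":0.0}]
```

View pics/w17.png

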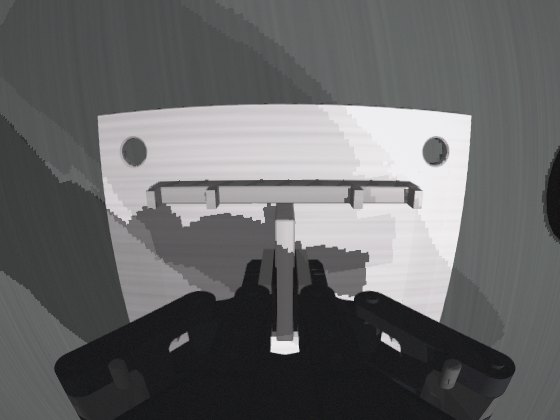

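Emit:
{"name": "send_rows", "arguments": {
  "motion": [
    {"translation": [0,0,-0.02],"rotation": [0,0,0],"hand": 0},
    {"translation": [0,0,-0.035],"rotation": [0,0,0],"hand": 0},
    {"translation": [0,0,-0.045],"rotation": [0,0,0],"hand": 0},
    {"translation": [0,0,-0.045],"rotation": [0,0,0],"hand": 0},
    {"translation": [0,0,-0.045],"rotation": [0,0,0],"hand": 0},
    {"translation": [0,0,-0.045],"rotation": [0,0,0],"hand": 0},
    {"translation": [0,0,0],"rotation": [0,0,0],"hand": 0}
  ]
}}

```text
t: 25.6
tcp_pos: [0.458, -0.4344, 0.2426]
tcp_rot: [[0.148, 0.989, -0.013], [0.989, -0.148, 0.02], [0.018, -0.015, -1.0]]
contact_force: [0.7, -1.2, -4.4]
width: 0.0066
```

```bash
python3 plan.py 580 15 255 -173.6 1 0 38
```

```text
cur [ 458.  -434.4  242.6] psi 81.48 j [-51.  26.  15.  81.   0.  48.] F [ 0.7 -1.2 -4.4] w 0.0066 t 25.6 rows needed 13
[{"translation":[0.0356,0.0042,-0.0004],"rotation":[-0.014,-0.019,-0.141],"hand":0.0},{"translation":[0.0346,0.0091,-0.001],"rotation":[0.0,0.0,-0.141],"hand":0.0},{"translation":[0.033,0.0139,-0.001],"rotation":[0.0,0.0,-0.141],"hand":0.0},{"translation":[0.0307,0.0184,-0.001],"rotation":[0.0,0.0,-0.141],"hand":0.0},{"translation":[0.0279,0.0225,-0.001],"rotation":[0.0,0.0,-0.141],"hand":0.0},{"translation":[0.0244,0.0262,-0.001],"rotation":[0.0,0.0,-0.141],"hand":0.0},{"translation":[0.0205,0.0294,-0.001],"rotation":[0.0,0.0,-0.141],"hand":0.0},{"translation":[0.0162,0.032,-0.001],"rotation":[0.0,0.0,-0.141],"hand":0.0},{"translation":[0.0115,0.0339,-0.001],"rotation":[0.0,0.0,-0.141],"hand":0.0},{"translation":[0.0066,0.0352,-0.001],"rotation":[0.0,0.0,-0.141],"hand":0.0},{"translation":[0.0016,0.0358,-0.001],"rotation":[0.0,0.0,-0.141],"hand":0.0},{"translation":[-0.0034,0.0357,-0.001],"rotation":[0.0,0.0,-0.141],"hand":0.0}]
```

Emit:
{"name": "send_rows", "arguments": {
  "motion": [
    {"translation": [0.0355,0.004,-0.003],"rotation": [-0.014,-0.019,-0.141],"hand": 0},
    {"translation": [0.0345,0.009,-0.003],"rotation": [0,0,-0.141],"hand": 0},
    {"translation": [0.033,0.014,-0.003],"rotation": [0,0,-0.141],"hand": 0},
    {"translation": [0.031,0.018,-0.003],"rotation": [0,0,-0.141],"hand": 0},
    {"translation": [0.028,0.0225,-0.003],"rotation": [0,0,-0.141],"hand": 0},
    {"translation": [0.0245,0.026,-0.003],"rotation": [0,0,-0.141],"hand": 0}
  ]
}}

```text
t: 26.2
tcp_pos: [0.5084, -0.2222, 0.2479]
tcp_rot: [[-0.66, 0.751, -0.013], [0.751, 0.66, 0.011], [0.017, -0.003, -1.0]]
contact_force: [0.1, -0.4, -6.0]
width: 0.0068
```

```bash
python3 plan.py 582 16.5 250 -173.6 1 0 38
```

```text
cur [ 508.4 -222.2  247.9] psi 131.28 j [-32.  16.   3.  77.   0.  17.] F [ 0.1 -0.4 -6. ] w 0.0068 t 26.2 rows needed 7
[{"translation":[0.0187,0.0304,-0.0001],"rotation":[-0.002,-0.017,-0.137],"hand":0.0},{"translation":[0.0144,0.0327,-0.0003],"rotation":[0.0,0.0,-0.137],"hand":0.0},{"translation":[0.0097,0.0343,-0.0003],"rotation":[0.0,0.0,-0.137],"hand":0.0},{"translation":[0.0049,0.0353,-0.0003],"rotation":[0.0,0.0,-0.137],"hand":0.0},{"translation":[0.0001,0.0357,-0.0003],"rotation":[0.0,0.0,-0.137],"hand":0.0},{"translation":[-0.0048,0.0354,-0.0003],"rotation":[0.0,0.0,-0.137],"hand":0.0},{"translation":[-0.0096,0.0344,-0.0003],"rotation":[0.0,0.0,-0.137],"hand":0.0}]
```

Emit:
{"name": "send_rows", "arguments": {
  "motion": [
    {"translation": [0.0185,0.0305,-0.002],"rotation": [-0.002,-0.017,-0.137],"hand": 0},
    {"translation": [0.0145,0.0325,-0.002],"rotation": [0,-0.003,-0.137],"hand": 0},
    {"translation": [0.0095,0.0345,-0.002],"rotation": [0,-0.003,-0.137],"hand": 0},
    {"translation": [0.005,0.0355,-0.002],"rotation": [0,-0.003,-0.137],"hand": 0},
    {"translation": [0,0.0355,-0.002],"rotation": [0,-0.003,-0.137],"hand": 0},
    {"translation": [-0.005,0.03,-0.002],"rotation": [0,-0.003,-0.137],"hand": 0},
    {"translation": [-0.01,0.02,0],"rotation": [0,0,-0.1],"hand": 0},
    {"translation": [0,0,0],"rotation": [0,0,0],"hand": 0}
  ]
}}

```text
t: 27.0
tcp_pos: [0.5718, 0.0158, 0.2407]
tcp_rot: [[-0.993, -0.12, -0.014], [-0.12, 0.993, 0.007], [0.013, 0.009, -1.0]]
contact_force: [-0.9, -1.5, -6.7]
width: 0.0065
```

```bash
python3 plan.py 582 16.5 175 -173.6 0 0 25
```

```text
cur [571.8  15.8 240.7] psi -173.1 j [ -7.  18.   4.  77.   0. -14.] F [-0.9 -1.5 -6.7] w 0.0065 t 27.0 rows needed 3
[{"translation":[-0.0037,-0.0004,0.0218],"rotation":[0.009,-0.013,0.003],"hand":0.0},{"translation":[-0.0034,-0.0002,0.0219],"rotation":[0.0,0.0,0.003],"hand":0.0},{"translation":[-0.0034,-0.0002,0.0219],"rotation":[0.0,0.0,0.003],"hand":0.0}]
```

Plate must stay above the 120 mm tips. At TCP 160 its underside is 148.

Emit:
{"name": "send_rows", "arguments": {
  "motion": [
    {"translation": [-0.004,0,0.022],"rotation": [0.009,-0.013,0.004],"hand": 0},
    {"translation": [-0.002,0,0.025],"rotation": [0,0,0.003],"hand": 0},
    {"translation": [0,0,0.02],"rotation": [0,0,0],"hand": 0},
    {"translation": [0,0,0],"rotation": [0,0,0],"hand": 0},
    {"translation": [0,0,0],"rotation": [0,0,0],"hand": 0}
  ]
}}

```text
t: 27.5
tcp_pos: [0.572, 0.0175, 0.1626]
tcp_rot: [[-0.994, -0.111, -0.014], [-0.111, 0.994, 0.001], [0.014, 0.002, -1.0]]
contact_force: [0.6, -0.1, -6.1]
width: 0.0066
```

```bash
python3 plan.py 582 16.5 155 -173.6 0 0 25; python3 - <<'E'
from h import *
f=grab_frame('wrist'); cv2.imwrite('pics/w18.png',f['frame'])
E
```

```text
cur [572.   17.5 162.6] psi -173.64 j [ -6.  20.  -4.  67.  -0. -13.] F [ 0.6 -0.1 -6.1] w 0.0066 t 27.5 rows needed 1
[{"translation":[-0.01,-0.0021,0.0074],"rotation":[0.002,-0.014,-0.001],"hand":0.0}]
```

View pics/w18.png

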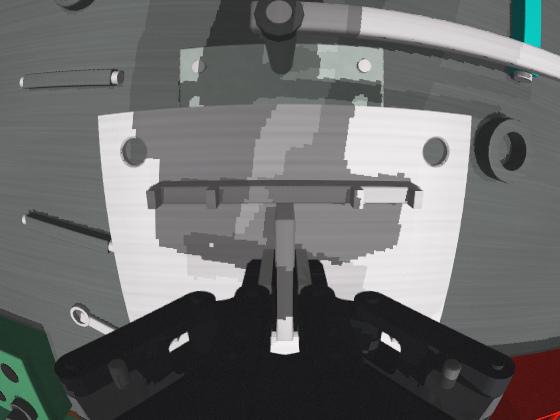

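Emit:
{"name": "send_rows", "arguments": {
  "motion": [
    {"translation": [-0.011,-0.002,0.004],"rotation": [0.002,-0.016,0],"hand": 0},
    {"translation": [-0.002,0,0.004],"rotation": [0,-0.003,0],"hand": 0},
    {"translation": [0,0,0],"rotation": [0,0,0],"hand": 0}
  ]
}}

```text
t: 27.85
tcp_pos: [0.5875, 0.016, 0.156]
tcp_rot: [[-0.994, -0.11, 0.01], [-0.11, 0.994, 0.0], [-0.01, -0.001, -1.0]]
contact_force: [0.0, 0.3, -7.0]
width: 0.0069
```

```bash
python3 - <<'E'
from h import *
f=grab_frame('wrist'); cv2.imwrite('pics/w19.png',f['frame']); crop(f['frame'],90,100,200,180,'pics/w19a.png',5);crop(f['frame'],390,100,490,180,'pics/w19b.png',5)
f=grab_frame('scene'); crop(f['frame'],220,150,420,300,'pics/s19.png')
E
python3 plan.py 582 16.5 155 -173.6 0 0 25
```

```text
cur [587.5  16.1 156.5] psi -173.7 j [ -6.  21.  -4.  65.   0. -13.] F [ 0.2 -0.2 -6.7] w 0.0067 t 27.9 rows needed 1
[{"translation":[0.0055,0.0011,0.0014],"rotation":[-0.001,0.01,-0.002],"hand":0.0}]
```

View pics/w19a.png

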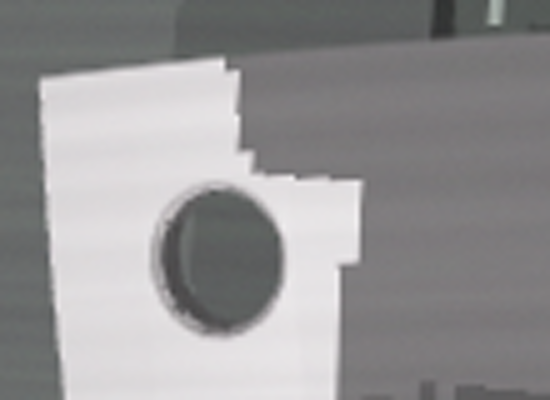

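View pics/w19b.png

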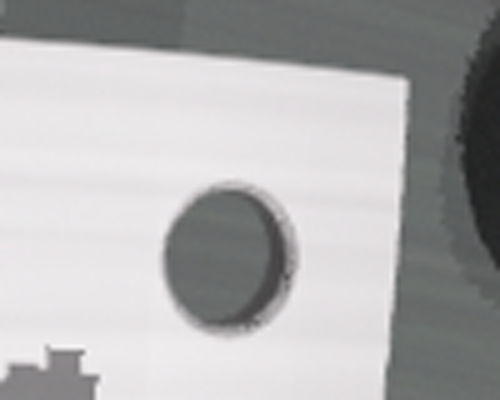

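View pics/s19.png

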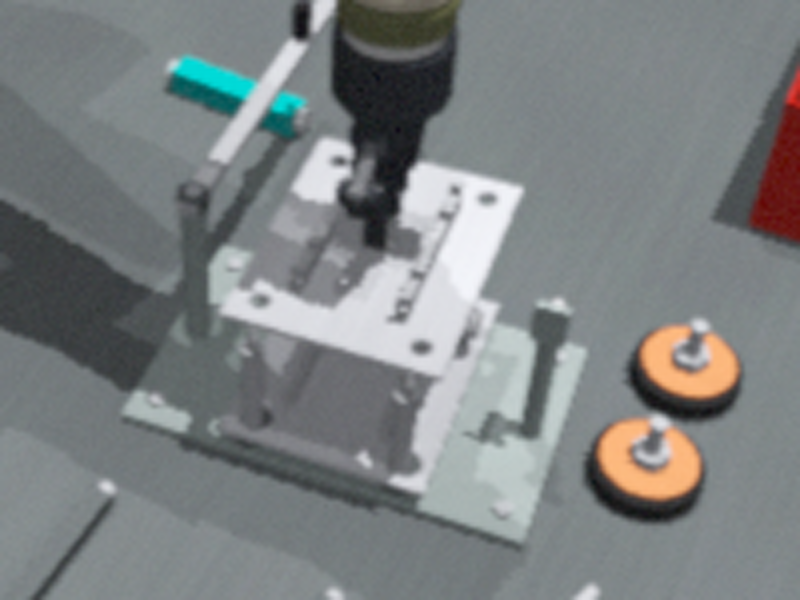

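```bash
python3 - <<'E'
from h import *
im=cv2.imread('pics/w15.png'); crop(im,140,100,350,260,'pics/w15c.png',3.8)
E
```

```text
(no output)
```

View pics/w15c.png

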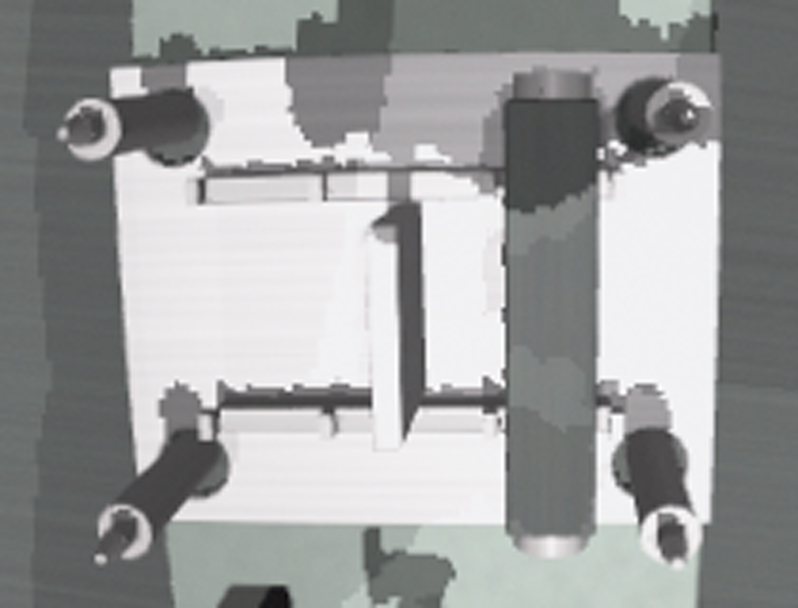

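```bash
python3 - <<'E'
from h import *
from scipy.spatial.transform import Rotation as Ro
f=grab_frame('wrist')
p=np.array([.581,.0598,.2633]);R=np.array([[-0.994,-0.111,-0.013],[-0.111,0.994,-0.003],[0.013,-0.002,-1.0]])
for px,z in (([(63,133),(689,116),(100,559),(677,559)],.12),([(93,128),(685,112),(125,533),(668,535)],.100)):
    T=np.array([wonz(f,p,R,np.array(q)/3.8+[140,100],z) for q in px])
    c=T.mean(0); dy=(T[1]+T[3]-T[0]-T[2])/2; dx=(T[2]+T[3]-T[0]-T[1])/2
    print(T.round(4).tolist()); print(c,np.linalg.norm(dy),np.linalg.norm(dx),np.degrees(np.arctan2(dx[1],dx[0])),np.degrees(np.arctan2(dy[1],dy[0])))
E
```

```text
[[0.5345, -0.0642, 0.12], [0.5171, 0.0854, 0.12], [0.6443, -0.0518, 0.12], [0.626, 0.0973, 0.12]]
[0.58048776 0.01668538 0.12      ] 0.15047552761637475 0.1099897402483076 6.331995721607287 96.82449088673302
[[0.5343, -0.0638, 0.1], [0.5166, 0.0866, 0.1], [0.6445, -0.0514, 0.1], [0.6272, 0.0971, 0.1]]
[0.58064777 0.01709992 0.1       ] 0.15049404754270906 0.1110417324459247 5.899733380422624 96.67874620061437
```

```bash
python3 - <<'E'
from h import *
s=sense();p,R=s['tcp_pos'],s['tcp_rot'];f=grab_frame('wrist'); crop(f['frame'],90,100,200,180,'pics/w20a.png',5);crop(f['frame'],390,100,490,180,'pics/w20b.png',5)
print(p)
T=[R.T@(wonz(f,p,R,q,p[2]-.009)-p) for q in [(133.6,152),(436,151.6)]]
print(T,'centre in tool x',(T[0]+T[1])[0]/2-.055,'y',(T[0]+T[1])[1]/2,'span',np.linalg.norm(T[0]-T[1]))
E
python3 plan.py 581.8 16.9 140 -173.5 0 0 25
```

```text
[0.5873256  0.01612516 0.15645125]
[array([ 0.05617623, -0.07559053,  0.00851225]), array([0.05634169, 0.07637301, 0.00836807])] centre in tool x 0.0012589615276730817 y 0.00039123559800025715 span 0.1519636995704764
cur [587.2  16.2 156.4] psi -173.69 j [ -6.  21.  -4.  65.   0. -13.] F [ 0.2 -0.6 -7.1] w 0.0066 t 28.1 rows needed 1
[{"translation":[0.0054,0.0013,0.0163],"rotation":[-0.001,0.01,-0.003],"hand":0.0}]
```

Emit:
{"name": "send_rows", "arguments": {
  "motion": [
    {"translation": [0.005,0.001,0.006],"rotation": [0,0.01,-0.003],"hand": 0},
    {"translation": [0.001,0,0.003],"rotation": [0,0,0],"hand": 0},
    {"translation": [0,0,0],"rotation": [0,0,0],"hand": 0}
  ]
}}

```text
t: 28.35
tcp_pos: [0.5805, 0.0166, 0.1471]
tcp_rot: [[-0.994, -0.113, -0.001], [-0.113, 0.994, -0.001], [0.001, -0.001, -1.0]]
contact_force: [-0.4, 1.2, -6.5]
width: 0.007
```

```bash
python3 plan.py 581.8 16.7 130 -173.5 0 0 25
```

```text
cur [580.5  16.6 147.1] psi -173.5 j [ -6.  21.  -5.  64.  -0. -13.] F [-0.4  1.2 -6.5] w 0.007 t 28.4 rows needed 1
[{"translation":[-0.0013,-0.0001,0.0171],"rotation":[-0.001,-0.001,0.0],"hand":0.0}]
```

Emit:
{"name": "send_rows", "arguments": {
  "motion": [
    {"translation": [-0.001,0,0.008],"rotation": [0,0,0],"hand": 0},
    {"translation": [0,0,0.007],"rotation": [0,0,0],"hand": 0},
    {"translation": [0,0,0],"rotation": [0,0,0],"hand": 0}
  ]
}}

```text
t: 28.65
tcp_pos: [0.5813, 0.0169, 0.1305]
tcp_rot: [[-0.994, -0.113, -0.001], [-0.113, 0.994, -0.001], [0.001, -0.001, -1.0]]
contact_force: [-0.9, 0.3, -6.2]
width: 0.0065
```

```bash
python3 plan.py 581.8 16.7 124 -173.5 0 0 25; python3 - <<'E'
from h import *
f=grab_frame('wrist'); crop(f['frame'],90,90,490,220,'pics/w21.png',2)
f=grab_frame('scene'); crop(f['frame'],220,150,420,300,'pics/s21.png')
E
```

```text
cur [581.3  16.9 130.5] psi -173.49 j [ -6.  21.  -7.  62.  -0. -13.] F [-0.9  0.3 -6.2] w 0.0065 t 28.6 rows needed 1
[{"translation":[-0.0004,-0.0002,0.0065],"rotation":[-0.001,-0.001,0.0],"hand":0.0}]
```

View pics/w21.png

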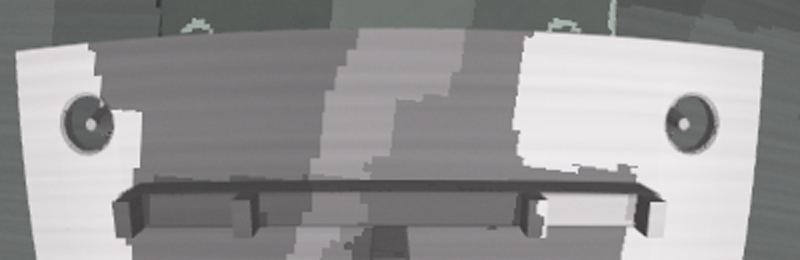

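View pics/s21.png

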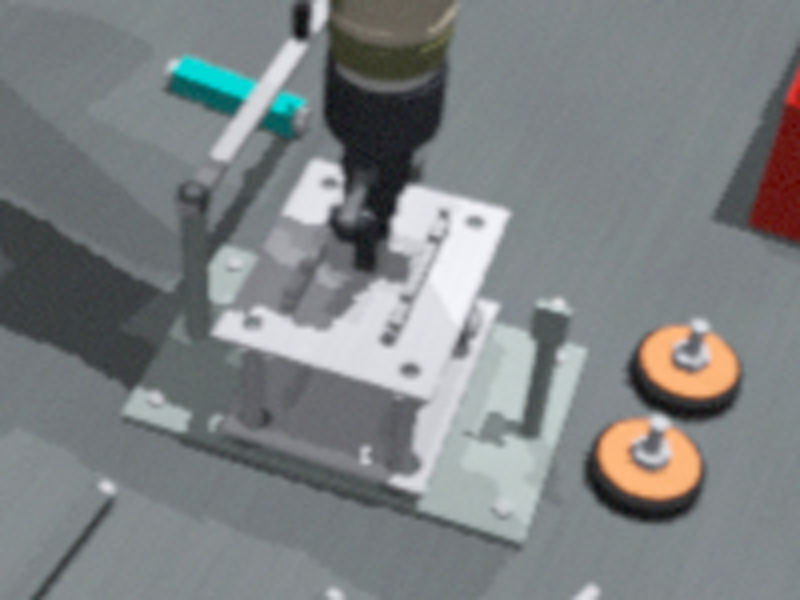

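The pin tips show centred in both near holes (crop (90,124) and (685,124)). Lowering to the shoulder, TCP ≈ 112.

Emit:
{"name": "send_rows", "arguments": {
  "motion": [
    {"translation": [0,0,0.007],"rotation": [0,0,0],"hand": 0},
    {"translation": [0,0,0.006],"rotation": [0,0,0],"hand": 0},
    {"translation": [0,0,0.004],"rotation": [0,0,0],"hand": 0},
    {"translation": [0,0,0],"rotation": [0,0,0],"hand": 0}
  ]
}}

```text
t: 29.15
tcp_pos: [0.5823, 0.0167, 0.1133]
tcp_rot: [[-0.994, -0.113, 0.001], [-0.113, 0.994, -0.001], [-0.001, -0.001, -1.0]]
contact_force: [-0.9, -0.3, -5.7]
width: 0.007
```

```bash
python3 plan.py 581.8 16.7 112 -173.5 0 0 25
```

```text
cur [582.3  16.7 113.3] psi -173.5 j [ -6.  22.  -8.  59.  -0. -13.] F [-0.9 -0.3 -5.7] w 0.007 t 29.1 rows needed 1
[{"translation":[0.0005,0.0,0.0013],"rotation":[-0.001,0.001,0.0],"hand":0.0}]
```

Emit:
{"name": "send_rows", "arguments": {
  "motion": [
    {"translation": [0,0,0.003],"rotation": [0,0.001,0],"hand": 0},
    {"translation": [0,0,0.001],"rotation": [0,0,0],"hand": 0},
    {"translation": [0,0,0],"rotation": [0,0,0],"hand": 0.4},
    {"translation": [0,0,0],"rotation": [0,0,0],"hand": 0.5},
    {"translation": [0,0,0],"rotation": [0,0,0],"hand": 0.5},
    {"translation": [0,0,0],"rotation": [0,0,0],"hand": 0.5},
    {"translation": [0,0,-0.02],"rotation": [0,0,0],"hand": 0.7},
    {"translation": [0,0,-0.04],"rotation": [0,0,0],"hand": 1},
    {"translation": [0,0,-0.04],"rotation": [0,0,0],"hand": 1},
    {"translation": [0,0,-0.04],"rotation": [0,0,0],"hand": 1},
    {"translation": [0,0,0],"rotation": [0,0,0],"hand": 1}
  ]
}}

```text
t: 30.25
tcp_pos: [0.5843, 0.0166, 0.2589]
tcp_rot: [[-0.994, -0.113, 0.009], [-0.113, 0.994, -0.002], [-0.008, -0.003, -1.0]]
contact_force: [0.7, -0.6, 0.5]
width: 0.0856
```

```bash
python3 - <<'E'
from h import *
s=sense();print(s['tcp_pos'].tolist(),s['tcp_rot'].round(4).tolist());f=grab_frame('wrist'); cv2.imwrite('pics/w22.png',f['frame'])
f=grab_frame('scene'); cv2.imwrite('pics/s22.png',f['frame']); crop(f['frame'],200,150,400,300,'pics/s22c.png')
E
```

```text
[0.5842621644452279, 0.01662066727419643, 0.2588587286656934] [[-0.9935, -0.1131, 0.0086], [-0.1132, 0.9936, -0.0024], [-0.0082, -0.0033, -1.0]]
```

View pics/w22.png

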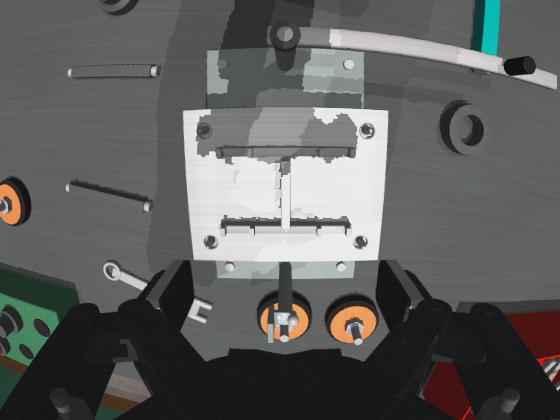

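View pics/s22.png

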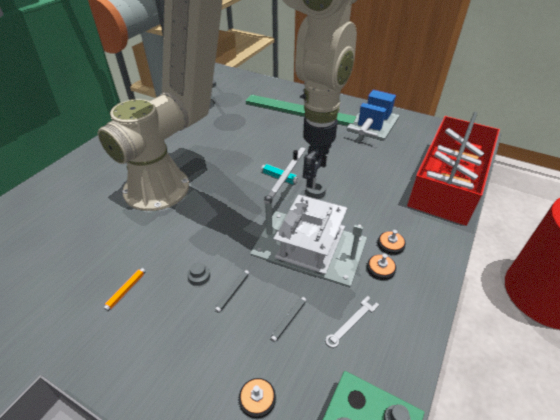

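Top tray sits with its four pins in the holes. Measuring it and the thin blanks again.

```bash
python3 - <<'E'
from meas import *
p=np.array([.58426,.01662,.25886]);R=np.array([[-0.9935,-0.1131,0.0086],[-0.1132,0.9936,-0.0024],[-0.0082,-0.0033,-1.0]])
fw=grab_frame('wrist')
T=np.array([wonz(fw,p,R,q,.105) for q in [(183.5,111),(388,110),(379,263),(195,262)]])
d=T[1]-T[0]; print(T.mean(0),[np.linalg.norm(T[i]-T[i-1]) for i in range(4)],np.degrees(np.arctan2(d[1],d[0])))
f=grab_frame("top"); img=f["frame"]; g=cv2.cvtColor(img,cv2.COLOR_BGR2GRAY)
for nm,box,z in [('thin1',(315,150,380,190),.008),('thin2',(315,200,380,236),.008)]:
    x0,y0,x1,y1=box; q=cv2.resize(g[y0:y1,x0:x1],None,fx=8,fy=8,interpolation=cv2.INTER_CUBIC)
    n,l,s,c=cv2.connectedComponentsWithStats((q>150).astype(np.uint8)); P=[]
    for i in range(1,n):
        if s[i,4]>60: P.append(onz(f,(c[i]+.5)/8-.5+[x0,y0],z))
    if len(P)==2: d=P[1]-P[0]; print(nm,'centre',(P[0]+P[1])*500,'len',np.linalg.norm(d)*1000,'yaw',np.degrees(np.arctan2(d[1],d[0])))
    else: print(nm,P)
E
```

```text
[0.5827986 0.0182996 0.105    ] [np.float64(0.15244274184709994), np.float64(0.18974762162260725), np.float64(0.15470595747789034), np.float64(0.19158647371870133)] 96.80345322691993
thin1 centre [ 642.18183752 -229.17298709    8.        ] len 133.983878902226 yaw -96.30455204418915
thin2 centre [ 470.53188539 -227.816152      8.        ] len 133.55658186761963 yaw -90.92276890816507
```

```bash
python3 plan.py 640 -220 240 83.7 -1 1 45
```

```text
cur [580.9  16.9 251.3] psi -173.51 j [ -6.  19.   6.  78.  -0. -13.] F [ 0.   0.5 -0.3] w 0.0855 t 30.4 rows needed 13
[{"translation":[-0.0025,-0.0186,0.0009],"rotation":[-0.001,-0.003,0.138],"hand":1.0},{"translation":[-0.005,-0.0181,0.0009],"rotation":[0.0,0.0,0.138],"hand":1.0},{"translation":[-0.0074,-0.0172,0.0009],"rotation":[0.0,0.0,0.138],"hand":1.0},{"translation":[-0.0097,-0.0161,0.0009],"rotation":[0.0,0.0,0.138],"hand":1.0},{"translation":[-0.0119,-0.0146,0.0009],"rotation":[0.0,0.0,0.138],"hand":1.0},{"translation":[-0.0137,-0.0128,0.0009],"rotation":[0.0,0.0,0.138],"hand":1.0},{"translation":[-0.0154,-0.0108,0.0009],"rotation":[0.0,0.0,0.138],"hand":1.0},{"translation":[-0.0167,-0.0086,0.0009],"rotation":[0.0,0.0,0.138],"hand":1.0},{"translation":[-0.0177,-0.0062,0.0009],"rotation":[0.0,0.0,0.138],"hand":1.0},{"translation":[-0.0184,-0.0037,0.0009],"rotation":[0.0,0.0,0.138],"hand":1.0},{"translation":[-0.0188,-0.0011,0.0009],"rotation":[0.0,0.0,0.138],"hand":1.0},{"translation":[-0.0187,0.0015,0.0009],"rotation":[0.0,0.0,0.138],"hand":1.0}]
```

Emit:
{"name": "send_rows", "arguments": {
  "motion": [
    {"translation": [-0.0025,-0.0185,0],"rotation": [0,0,0.14],"hand": 1},
    {"translation": [-0.005,-0.018,0],"rotation": [0,0,0.14],"hand": 1},
    {"translation": [-0.0075,-0.017,0],"rotation": [0,0,0.14],"hand": 1},
    {"translation": [-0.01,-0.016,0],"rotation": [0,0,0.14],"hand": 1},
    {"translation": [-0.012,-0.0145,0],"rotation": [0,0,0.14],"hand": 1},
    {"translation": [-0.014,-0.013,0],"rotation": [0,0,0.14],"hand": 1},
    {"translation": [-0.0155,-0.011,0],"rotation": [0,0,0.14],"hand": 1},
    {"translation": [-0.017,-0.009,0],"rotation": [0,0,0.14],"hand": 1},
    {"translation": [-0.018,-0.006,0],"rotation": [0,0,0.14],"hand": 1},
    {"translation": [-0.0185,-0.004,0],"rotation": [0,0,0.14],"hand": 1},
    {"translation": [-0.019,-0.001,0],"rotation": [0,0,0.14],"hand": 1},
    {"translation": [-0.019,0.0015,0],"rotation": [0,0,0.14],"hand": 1}
  ]
}}

```text
t: 31.65
tcp_pos: [0.6183, -0.2074, 0.2233]
tcp_rot: [[0.059, 0.997, -0.044], [0.998, -0.059, 0.012], [0.01, -0.045, -0.999]]
contact_force: [-0.6, 0.4, -0.3]
width: 0.0852
```

```bash
python3 plan.py 642 -229 120 83.7 0 1 35
```

```text
cur [ 618.3 -207.4  223.3] psi 86.59 j [-25.  29.  19.  82.  -0.  68.] F [-0.6  0.4 -0.3] w 0.0852 t 31.6 rows needed 4
[{"translation":[-0.0053,0.0074,0.0255],"rotation":[-0.045,-0.009,0.013],"hand":1.0},{"translation":[-0.005,0.0063,0.0258],"rotation":[0.0,0.0,0.013],"hand":1.0},{"translation":[-0.0049,0.0064,0.0258],"rotation":[0.0,0.0,0.013],"hand":1.0},{"translation":[-0.0048,0.0064,0.0258],"rotation":[0.0,0.0,0.013],"hand":1.0}]
```

Emit:
{"name": "send_rows", "arguments": {
  "motion": [
    {"translation": [-0.0055,0.0075,0.026],"rotation": [-0.045,-0.009,0.015],"hand": 1},
    {"translation": [-0.005,0.006,0.026],"rotation": [0,0,0.013],"hand": 1},
    {"translation": [-0.005,0.005,0.026],"rotation": [0,0,0.01],"hand": 1},
    {"translation": [-0.005,0.004,0.024],"rotation": [0,0,0.01],"hand": 1},
    {"translation": [0,0,0],"rotation": [0,0,0],"hand": 1}
  ]
}}

```text
t: 32.15
tcp_pos: [0.6332, -0.2315, 0.1065]
tcp_rot: [[0.117, 0.993, -0.012], [0.993, -0.117, 0.006], [0.005, -0.013, -1.0]]
contact_force: [0.1, 0.8, -0.1]
width: 0.0853
```

```bash
python3 - <<'E'
from meas import *
s=sense(); p,R=s['tcp_pos'],s['tcp_rot'];f=grab_frame('wrist'); cv2.imwrite('pics/w23.png',f['frame'])
print(p,wproj(f,p,R,[.6495,-.1625,.008]),wproj(f,p,R,[.6349,-.2957,.008]))
E
python3 plan.py 642 -229 60 83.7 0 1 35
```

```text
[ 0.63316432 -0.23147028  0.1064733 ] [297.17315231 118.10753427] [296.89452561 282.52351934]
cur [ 633.6 -231.4  108.2] psi 83.3 j [-27.  33.   8.  66.   0.  70.] F [-0.1 -0.4 -0.5] w 0.0853 t 32.2 rows needed 2
[{"translation":[0.0016,0.0043,0.0241],"rotation":[-0.011,-0.005,-0.003],"hand":1.0},{"translation":[0.0017,0.004,0.0241],"rotation":[0.0,0.0,-0.004],"hand":1.0}]
```

View pics/w23.png

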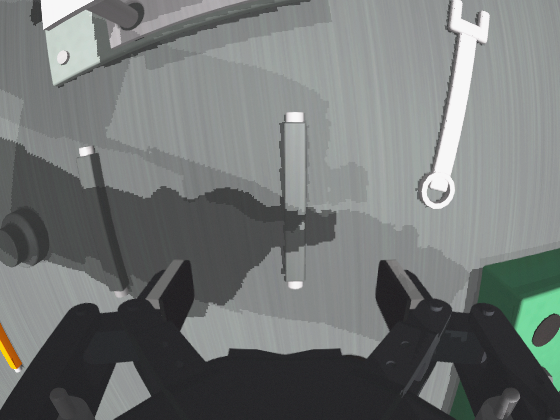

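Emit:
{"name": "send_rows", "arguments": {
  "motion": [
    {"translation": [0.001,0.005,0.024],"rotation": [-0.011,-0.005,-0.004],"hand": 1},
    {"translation": [0.001,0.002,0.026],"rotation": [-0.003,0,-0.003],"hand": 1},
    {"translation": [0,0,0.025],"rotation": [-0.003,0,0],"hand": 1},
    {"translation": [0,0,0.012],"rotation": [0,0,0],"hand": 1},
    {"translation": [0,0,0],"rotation": [0,0,0],"hand": 1}
  ]
}}

```text
t: 32.7
tcp_pos: [0.6429, -0.2296, 0.0238]
tcp_rot: [[0.107, 0.994, 0.011], [0.994, -0.107, -0.003], [-0.002, 0.011, -1.0]]
contact_force: [0.4, -0.1, -1.1]
width: 0.0855
```

```bash
python3 plan.py 641 -229.5 3 83.7 0 1 35
```

```text
cur [ 642.9 -229.6   23.8] psi 83.84 j [-26.  36.   1.  55.   0.  70.] F [ 0.4 -0.1 -1.1] w 0.0855 t 32.7 rows needed 1
[{"translation":[-0.0,-0.0021,0.0208],"rotation":[0.011,0.002,0.003],"hand":1.0}]
```

Emit:
{"name": "send_rows", "arguments": {
  "motion": [
    {"translation": [0,-0.002,0.009],"rotation": [0.012,0.002,0.003],"hand": 1},
    {"translation": [0,-0.002,0.007],"rotation": [0.003,0,0],"hand": 1},
    {"translation": [0,0,0.002],"rotation": [0,0,0],"hand": 1},
    {"translation": [0,0,0],"rotation": [0,0,0],"hand": 1}
  ]
}}

```text
t: 33.1
tcp_pos: [0.6412, -0.2302, 0.0089]
tcp_rot: [[0.11, 0.994, -0.0], [0.994, -0.11, -0.002], [-0.002, -0.0, -1.0]]
contact_force: [-0.1, -0.6, 0.8]
width: 0.0852
```

```bash
python3 plan.py 641 -229.5 3.5 83.7 0 1 35
```

```text
cur [ 641.2 -230.2    8.9] psi 83.68 j [-26.  37.   1.  54.  -0.  70.] F [-0.1 -0.6  0.8] w 0.0852 t 33.1 rows needed 1
[{"translation":[0.0007,-0.0002,0.0054],"rotation":[-0.0,0.002,-0.0],"hand":1.0}]
```

Emit:
{"name": "send_rows", "arguments": {
  "motion": [
    {"translation": [0.001,0,0.006],"rotation": [0,0.002,0],"hand": 1},
    {"translation": [0,0,0.001],"rotation": [0,0,0],"hand": 1},
    {"translation": [0,0,0],"rotation": [0,0,0],"hand": 0},
    {"translation": [0,0,0],"rotation": [0,0,0],"hand": 0},
    {"translation": [0,0,0],"rotation": [0,0,0],"hand": 0},
    {"translation": [0,0,0],"rotation": [0,0,0],"hand": 0},
    {"translation": [0,0,0],"rotation": [0,0,0],"hand": 0},
    {"translation": [0,0,0],"rotation": [0,0,0],"hand": 0}
  ]
}}

```text
t: 33.9
tcp_pos: [0.6419, -0.2296, 0.0032]
tcp_rot: [[0.11, 0.994, 0.002], [0.994, -0.11, -0.001], [-0.0, 0.002, -1.0]]
contact_force: [0.9, -1.2, -1.1]
width: 0.014
```

```bash
python3 plan.py 641 -229.5 220 83.7 0 0 40
```

```text
cur [ 641.9 -229.6    3.2] psi 83.68 j [-26.  37.   1.  53.   0.  70.] F [ 0.9 -1.2 -1.1] w 0.014 t 33.9 rows needed 6
[{"translation":[-0.0,-0.0001,-0.0361],"rotation":[0.002,0.0,-0.0],"hand":0.0},{"translation":[0.0,-0.0001,-0.0361],"rotation":[0.0,0.0,-0.0],"hand":0.0},{"translation":[0.0,-0.0001,-0.0361],"rotation":[0.0,0.0,-0.0],"hand":0.0},{"translation":[0.0,-0.0001,-0.0361],"rotation":[0.0,0.0,-0.0],"hand":0.0},{"translation":[0.0,-0.0001,-0.0361],"rotation":[0.0,0.0,-0.0],"hand":0.0},{"translation":[0.0,-0.0001,-0.0361],"rotation":[0.0,0.0,-0.0],"hand":0.0}]
```

Emit:
{"name": "send_rows", "arguments": {
  "motion": [
    {"translation": [0,0,-0.025],"rotation": [0,0,0],"hand": 0},
    {"translation": [0,0,-0.04],"rotation": [0,0,0],"hand": 0},
    {"translation": [0,0,-0.04],"rotation": [0,0,0],"hand": 0},
    {"translation": [0,0,-0.04],"rotation": [0,0,0],"hand": 0},
    {"translation": [0,0,-0.04],"rotation": [0,0,0],"hand": 0},
    {"translation": [0,0,-0.035],"rotation": [0,0,0],"hand": 0},
    {"translation": [0,0,0],"rotation": [0,0,0],"hand": 0}
  ]
}}

```text
t: 34.6
tcp_pos: [0.6378, -0.2276, 0.2231]
tcp_rot: [[0.11, 0.994, -0.012], [0.994, -0.11, 0.007], [0.005, -0.013, -1.0]]
contact_force: [1.4, -0.7, -2.0]
width: 0.0141
```

```bash
python3 - <<'E'
from meas import *
s=sense(); p,R=s['tcp_pos'],s['tcp_rot'];f=grab_frame('wrist'); cv2.imwrite('pics/w24.png',f['frame'])
a=np.radians(6.5)
for c in ([.5805,.0168],[.5828,.0183]):
  for y in (.044,-.044): print(c[0]-y*np.sin(a),c[1]+y*np.cos(a))
E
python3 plan.py 586.5 -26 225 -173.5 1 0 40
```

```text
0.5755190585942122 0.06051716164976985
0.5854809414057879 -0.026917161649769848
0.5778190585942121 0.06201716164976985
0.5877809414057878 -0.025417161649769846
cur [ 637.  -227.2  220.1] psi 83.67 j [-26.  31.  21.  81.   0.  70.] F [ 1.1 -0.5 -3.4] w 0.014 t 34.6 rows needed 13
[{"translation":[0.015,-0.0056,-0.0002],"rotation":[-0.016,-0.008,-0.138],"hand":0.0},{"translation":[0.0156,-0.0035,-0.0004],"rotation":[0.0,0.0,-0.138],"hand":0.0},{"translation":[0.0159,-0.0013,-0.0004],"rotation":[0.0,0.0,-0.138],"hand":0.0},{"translation":[0.0159,0.0009,-0.0004],"rotation":[0.0,0.0,-0.138],"hand":0.0},{"translation":[0.0157,0.0031,-0.0004],"rotation":[0.0,0.0,-0.138],"hand":0.0},{"translation":[0.0151,0.0052,-0.0004],"rotation":[0.0,0.0,-0.138],"hand":0.0},{"translation":[0.0142,0.0073,-0.0004],"rotation":[0.0,0.0,-0.138],"hand":0.0},{"translation":[0.0131,0.0091,-0.0004],"rotation":[0.0,0.0,-0.138],"hand":0.0},{"translation":[0.0117,0.0109,-0.0004],"rotation":[0.0,0.0,-0.138],"hand":0.0},{"translation":[0.0101,0.0124,-0.0004],"rotation":[0.0,0.0,-0.138],"hand":0.0},{"translation":[0.0083,0.0136,-0.0004],"rotation":[0.0,0.0,-0.138],"hand":0.0},{"translation":[0.0063,0.0146,-0.0004],"rotation":[0.0,0.0,-0.138],"hand":0.0}]
```

View pics/w24.png

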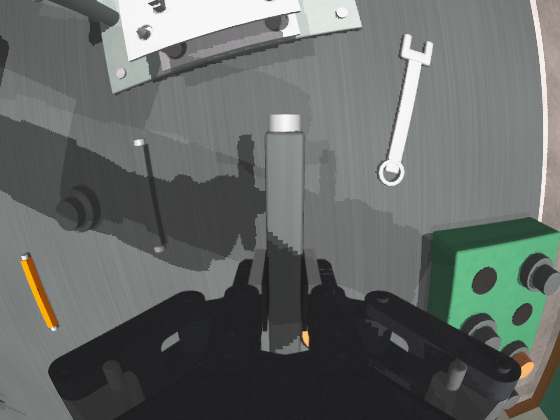

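Emit:
{"name": "send_rows", "arguments": {
  "motion": [
    {"translation": [0.015,-0.0055,-0.002],"rotation": [-0.016,-0.008,-0.14],"hand": 0},
    {"translation": [0.0155,-0.0035,-0.002],"rotation": [0,0,-0.14],"hand": 0},
    {"translation": [0.016,-0.0015,-0.002],"rotation": [0,0,-0.14],"hand": 0},
    {"translation": [0.016,0.001,-0.002],"rotation": [0,0,-0.14],"hand": 0},
    {"translation": [0.0155,0.003,-0.002],"rotation": [0,0,-0.14],"hand": 0},
    {"translation": [0.015,0.005,-0.002],"rotation": [0,0,-0.14],"hand": 0},
    {"translation": [0.014,0.0075,-0.002],"rotation": [0,0,-0.14],"hand": 0},
    {"translation": [0.013,0.009,-0.002],"rotation": [0,0,-0.14],"hand": 0},
    {"translation": [0.0115,0.011,-0.002],"rotation": [0,0,-0.14],"hand": 0},
    {"translation": [0.01,0.0125,-0.002],"rotation": [0,0,-0.14],"hand": 0},
    {"translation": [0.008,0.0135,-0.002],"rotation": [0,0,-0.14],"hand": 0},
    {"translation": [0.006,0.0145,-0.002],"rotation": [0,0,-0.14],"hand": 0}
  ]
}}

```text
t: 35.85
tcp_pos: [0.5681, -0.0352, 0.2107]
tcp_rot: [[-0.997, -0.063, -0.049], [-0.063, 0.998, 0.016], [0.048, 0.019, -0.999]]
contact_force: [-0.1, 0.4, -2.5]
width: 0.0142
```

```bash
python3 plan.py 586.5 -26 190 -173.5 0 0 25
```

```text
cur [568.1 -35.2 210.7] psi -176.36 j [-12.  20.   3.  76.   0. -15.] F [-0.1  0.4 -2.5] w 0.0142 t 35.9 rows needed 2
[{"translation":[-0.01,0.0038,0.0099],"rotation":[0.019,-0.048,-0.025],"hand":0.0},{"translation":[-0.0096,0.0037,0.0103],"rotation":[0.0,0.0,-0.025],"hand":0.0}]
```

Emit:
{"name": "send_rows", "arguments": {
  "motion": [
    {"translation": [-0.012,0.005,0.008],"rotation": [0.019,-0.05,-0.03],"hand": 0},
    {"translation": [-0.009,0.004,0.008],"rotation": [0,-0.01,-0.025],"hand": 0},
    {"translation": [0,0,0],"rotation": [0,0,0],"hand": 0},
    {"translation": [0,0,0],"rotation": [0,0,0],"hand": 0}
  ]
}}

```text
t: 36.25
tcp_pos: [0.583, -0.0211, 0.185]
tcp_rot: [[-0.992, -0.125, -0.001], [-0.125, 0.992, 0.005], [0.001, 0.005, -1.0]]
contact_force: [-0.3, 0.0, -3.0]
width: 0.0144
```

```bash
python3 plan.py 586.5 -26 175 -173.5 0 0 25; python3 - <<'E'
from h import *
s=sense();print(s['tcp_pos'].tolist(),s['tcp_rot'].round(4).tolist());f=grab_frame('wrist'); cv2.imwrite('pics/w25.png',f['frame'])
E
```

```text
cur [583.  -21.1 185. ] psi -172.82 j [-10.  20.  -1.  69.   0. -17.] F [-0.3  0.  -3. ] w 0.0144 t 36.2 rows needed 1
[{"translation":[-0.0029,-0.0053,0.01],"rotation":[0.005,-0.001,0.012],"hand":0.0}]
[0.582950015400369, -0.021111858285890104, 0.18498454623250096] [[-0.9922, -0.1249, -0.0014], [-0.1249, 0.9922, 0.005], [0.0008, 0.0051, -1.0]]
```

View pics/w25.png

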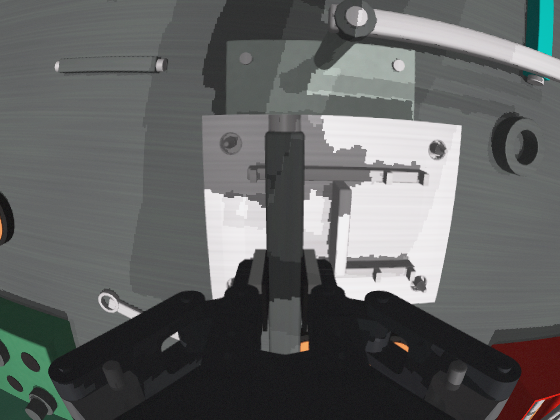

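```bash
cat > lane.py <<'E'
import sys
from h import *
# usage: lane.py sign  ax ay bx by  (plate near-edge corners px, z .105)
sg=float(sys.argv[1]); q=[float(v) for v in sys.argv[2:6]]
s=sense();p,R=s['tcp_pos'],s['tcp_rot'];f=grab_frame('wrist')
A=wonz(f,p,R,q[:2],.105);B=wonz(f,p,R,q[2:],.105);d=B-A;u=d/np.linalg.norm(d);v=np.array([u[1],-u[0],0])
C=(A+B)/2+v*.075;L=C+u*.044*sg
print('len',np.linalg.norm(d),'yaw',np.degrees(np.arctan2(d[1],d[0])),'C',C,'lane',L,'err tool',R.T@(L-p))
E
python3 - <<'E'
from h import *
f=grab_frame('wrist');crop(f['frame'],190,95,290,185,'pics/w25a.png',5);crop(f['frame'],360,95,480,195,'pics/w25b.png',5)
E
python3 lane.py -1 203 115 461.5 126
```

```text
len 0.19032193957635968 yaw 96.32846580866746 C [0.58161455 0.01707596 0.105     ] lane [ 0.58646458 -0.02665592  0.105     ] err tool [-0.00255082 -0.00596877  0.08040525]
```

View pics/w25a.png

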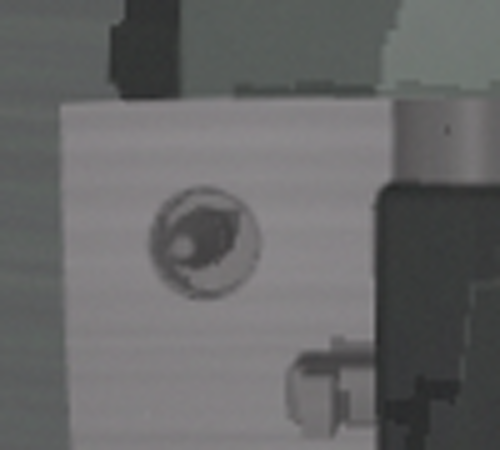

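View pics/w25b.png

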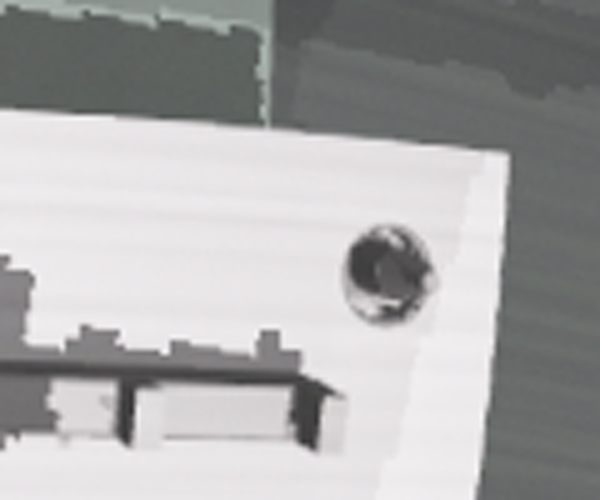

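Emit:
{"name": "send_rows", "arguments": {
  "motion": [
    {"translation": [-0.003,-0.006,0.01],"rotation": [0.005,0,0.015],"hand": 0},
    {"translation": [0,0,0.008],"rotation": [0,0,0],"hand": 0},
    {"translation": [0,0,0],"rotation": [0,0,0],"hand": 0},
    {"translation": [0,0,0],"rotation": [0,0,0],"hand": 0}
  ]
}}

```text
t: 36.8
tcp_pos: [0.5884, -0.0293, 0.1667]
tcp_rot: [[-0.994, -0.105, 0.002], [-0.105, 0.994, -0.001], [-0.002, -0.001, -1.0]]
contact_force: [-0.6, -1.1, -3.2]
width: 0.0141
```

```bash
python3 plan.py 586.4 -26.6 150 -173.7 0 0 25
```

```text
cur [588.4 -29.3 166.7] psi -173.95 j [-11.  21.  -2.  67.  -0. -17.] F [-0.6 -1.1 -3.2] w 0.0141 t 36.8 rows needed 1
[{"translation":[0.0018,0.0029,0.0167],"rotation":[-0.001,0.002,-0.004],"hand":0.0}]
```

Emit:
{"name": "send_rows", "arguments": {
  "motion": [
    {"translation": [0.001,0.003,0.01],"rotation": [0,0.002,-0.004],"hand": 0},
    {"translation": [0,0,0.008],"rotation": [0,0,0],"hand": 0},
    {"translation": [0,0,0],"rotation": [0,0,0],"hand": 0},
    {"translation": [0,0,0],"rotation": [0,0,0],"hand": 0}
  ]
}}

```text
t: 37.2
tcp_pos: [0.5867, -0.026, 0.1471]
tcp_rot: [[-0.994, -0.11, -0.001], [-0.11, 0.994, -0.001], [0.001, -0.001, -1.0]]
contact_force: [0.3, -0.2, -2.8]
width: 0.0143
```

```bash
python3 plan.py 586.4 -26.6 135 -173.7 0 0 25; python3 - <<'E'
from h import *
f=grab_frame('wrist');crop(f['frame'],180,80,480,280,'pics/w26.png',2.6)
E
```

```text
cur [586.7 -26.  147.1] psi -173.69 j [-10.  21.  -4.  64.  -0. -17.] F [ 0.3 -0.2 -2.8] w 0.0143 t 37.2 rows needed 1
[{"translation":[0.0004,-0.0005,0.0121],"rotation":[-0.001,-0.001,0.0],"hand":0.0}]
```

View pics/w26.png

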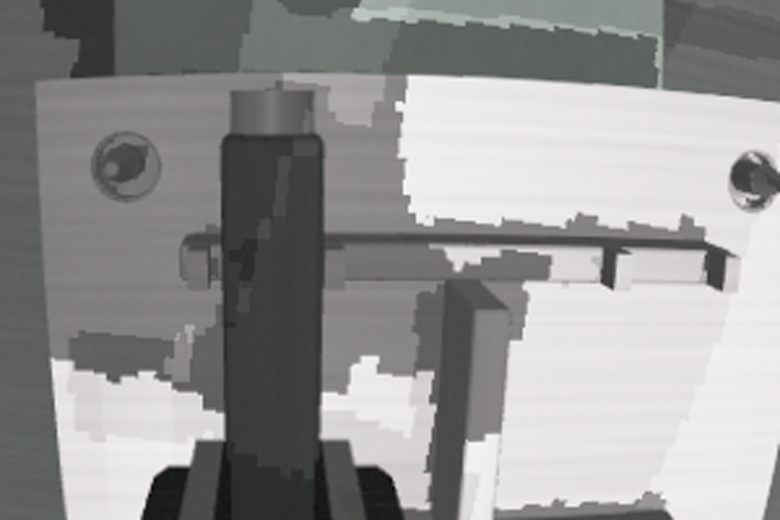

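Emit:
{"name": "send_rows", "arguments": {
  "motion": [
    {"translation": [0,-0.001,0.01],"rotation": [0,0,0],"hand": 0},
    {"translation": [0,0,0.008],"rotation": [0,0,0],"hand": 0},
    {"translation": [0,0,0],"rotation": [0,0,0],"hand": 0}
  ]
}}

```text
t: 37.55
tcp_pos: [0.5872, -0.0271, 0.1281]
tcp_rot: [[-0.994, -0.11, 0.001], [-0.11, 0.994, -0.001], [-0.0, -0.001, -1.0]]
contact_force: [-0.1, -0.5, -2.8]
width: 0.0142
```

```bash
python3 plan.py 586.4 -26.6 122 -173.7 0 0 25; python3 - <<'E'
from h import *
f=grab_frame('wrist');crop(f['frame'],180,80,480,280,'pics/w27.png',2.6)
E
```

```text
cur [587.2 -27.1 128.1] psi -173.69 j [-10.  22.  -6.  62.  -0. -17.] F [-0.1 -0.5 -2.8] w 0.0142 t 37.5 rows needed 1
[{"translation":[0.0007,0.0006,0.0061],"rotation":[-0.001,0.0,0.0],"hand":0.0}]
```

View pics/w27.png

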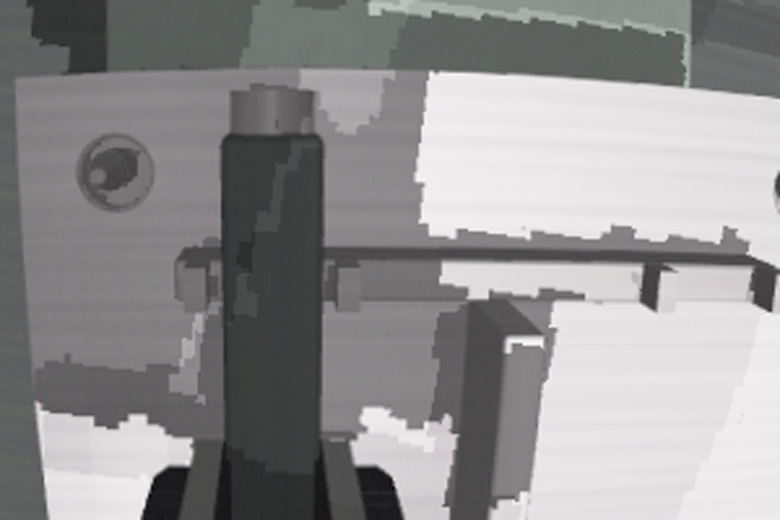

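Emit:
{"name": "send_rows", "arguments": {
  "motion": [
    {"translation": [0,0,0.004],"rotation": [0,0,0],"hand": 0},
    {"translation": [0,0,0.003],"rotation": [0,0,0],"hand": 0},
    {"translation": [0,0,0.001],"rotation": [0,0,0],"hand": 0},
    {"translation": [0,0,0],"rotation": [0,0,0],"hand": 0}
  ]
}}

```text
t: 38.0
tcp_pos: [0.5879, -0.0273, 0.1225]
tcp_rot: [[-0.994, -0.11, 0.003], [-0.11, 0.994, -0.002], [-0.003, -0.002, -1.0]]
contact_force: [0.1, -0.0, -3.4]
width: 0.0144
```

Emit:
{"name": "send_rows", "arguments": {
  "motion": [
    {"translation": [0,0,0.001],"rotation": [0,0,0],"hand": 0},
    {"translation": [0,0,0],"rotation": [0,0,0],"hand": 0.32},
    {"translation": [0,0,0],"rotation": [0,0,0],"hand": 0.32},
    {"translation": [0,0,0],"rotation": [0,0,0],"hand": 0.32},
    {"translation": [0,0,0],"rotation": [0,0,0],"hand": 0.32}
  ]
}}

```text
t: 38.5
tcp_pos: [0.5895, -0.0276, 0.1228]
tcp_rot: [[-0.994, -0.11, 0.007], [-0.11, 0.994, -0.003], [-0.007, -0.004, -1.0]]
contact_force: [-0.2, 0.1, -0.5]
width: 0.0272
```

```bash
python3 - <<'E'
from h import *
s=sense();print(s['tcp_pos'],s['width'],s['contact_force']);f=grab_frame('wrist'); crop(f['frame'],180,80,480,280,'pics/w28.png',2.6)
E
```

```text
[ 0.5895084  -0.02758846  0.12281424] 0.027179058990822468 [-0.16524048  0.08523138 -0.46797646]
```

View pics/w28.png

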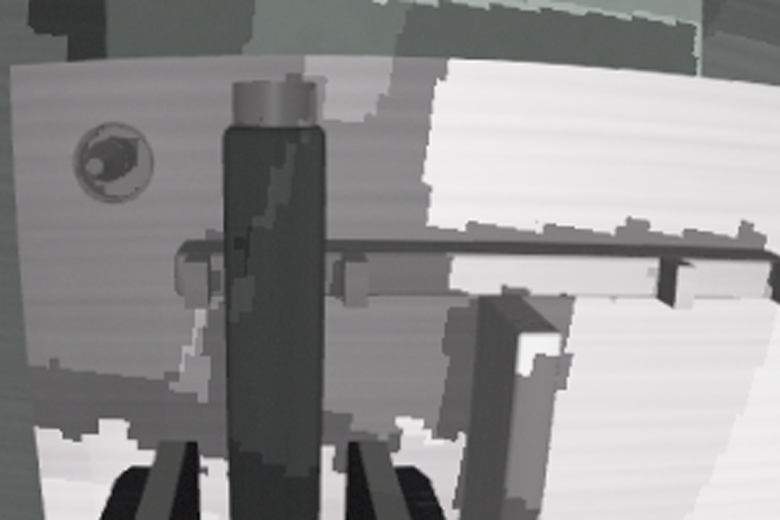

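Emit:
{"name": "send_rows", "arguments": {
  "motion": [
    {"translation": [0,0,-0.02],"rotation": [0,0.007,0],"hand": 0.32},
    {"translation": [0,0,-0.03],"rotation": [0,0,0],"hand": 0.32},
    {"translation": [0,0,-0.04],"rotation": [0,0,0],"hand": 0.4},
    {"translation": [0,0,-0.04],"rotation": [0,0,0],"hand": 1},
    {"translation": [0,0,0],"rotation": [0,0,0],"hand": 1}
  ]
}}

```text
t: 39.05
tcp_pos: [0.588, -0.0269, 0.255]
tcp_rot: [[-0.994, -0.11, -0.005], [-0.11, 0.994, -0.003], [0.005, -0.002, -1.0]]
contact_force: [0.7, -1.0, 0.8]
width: 0.0621
```

```bash
python3 - <<'E'
from meas import *
s=sense();f=grab_frame('wrist'); cv2.imwrite('pics/w29.png',f['frame'])
f=grab_frame("top"); img=f["frame"]; g=cv2.cvtColor(img,cv2.COLOR_BGR2GRAY); cv2.imwrite('pics/t29.png',img)
for nm,box,z in [('thin2',(315,200,380,236),.008)]:
    x0,y0,x1,y1=box; q=cv2.resize(g[y0:y1,x0:x1],None,fx=8,fy=8,interpolation=cv2.INTER_CUBIC)
    n,l,s,c=cv2.connectedComponentsWithStats((q>150).astype(np.uint8)); P=[]
    for i in range(1,n):
        if s[i,4]>60: P.append(onz(f,(c[i]+.5)/8-.5+[x0,y0],z))
    if len(P)==2: d=P[1]-P[0]; print(nm,'centre',(P[0]+P[1])*500,'len',np.linalg.norm(d)*1000,'yaw',np.degrees(np.arctan2(d[1],d[0])))
    else: print(nm,P)
E
python3 plan.py 475 -220 230 89 -1 1 45
```

```text
thin2 centre [ 470.53873952 -227.54716446    8.        ] len 133.85706199912107 yaw -90.86071031619018
cur [586.1 -26.6 250.2] psi -173.7 j [-10.  20.   8.  79.  -0. -17.] F [-0.2 -0.5 -0.3] w 0.0759 t 39.1 rows needed 12
[{"translation":[0.011,-0.015,0.0018],"rotation":[-0.001,-0.012,0.142],"hand":1.0},{"translation":[0.0087,-0.0164,0.0017],"rotation":[0.0,0.0,0.142],"hand":1.0},{"translation":[0.0063,-0.0175,0.0017],"rotation":[0.0,0.0,0.142],"hand":1.0},{"translation":[0.0038,-0.0182,0.0017],"rotation":[0.0,0.0,0.142],"hand":1.0},{"translation":[0.0012,-0.0185,0.0017],"rotation":[0.0,0.0,0.142],"hand":1.0},{"translation":[-0.0014,-0.0185,0.0017],"rotation":[0.0,0.0,0.142],"hand":1.0},{"translation":[-0.004,-0.0181,0.0017],"rotation":[0.0,0.0,0.142],"hand":1.0},{"translation":[-0.0065,-0.0174,0.0017],"rotation":[0.0,0.0,0.142],"hand":1.0},{"translation":[-0.0089,-0.0163,0.0017],"rotation":[0.0,0.0,0.142],"hand":1.0},{"translation":[-0.0111,-0.0149,0.0017],"rotation":[0.0,0.0,0.142],"hand":1.0},{"translation":[-0.0131,-0.0132,0.0017],"rotation":[0.0,0.0,0.142],"hand":1.0},{"translation":[-0.0148,-0.0112,0.0017],"rotation":[0.0,0.0,0.142],"hand":1.0}]
```

View pics/w29.png

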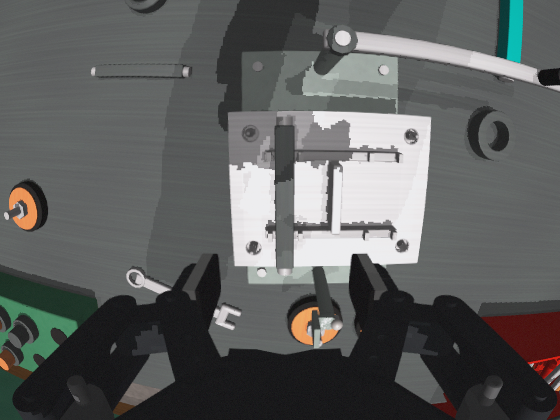

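View pics/t29.png

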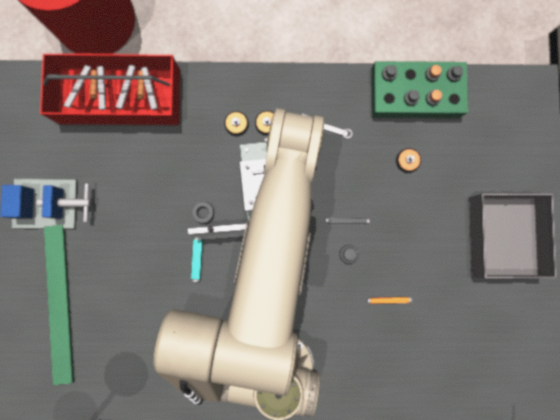

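Emit:
{"name": "send_rows", "arguments": {
  "motion": [
    {"translation": [0.011,-0.015,0],"rotation": [0,-0.012,0.142],"hand": 0.6},
    {"translation": [0.0085,-0.0165,0],"rotation": [0,0,0.142],"hand": 0.6},
    {"translation": [0.0065,-0.0175,0],"rotation": [0,0,0.142],"hand": 0.6},
    {"translation": [0.004,-0.018,0],"rotation": [0,0,0.142],"hand": 0.6},
    {"translation": [0.001,-0.0185,0],"rotation": [0,0,0.142],"hand": 0.6},
    {"translation": [-0.0015,-0.0185,0],"rotation": [0,0,0.142],"hand": 0.6},
    {"translation": [-0.004,-0.018,0],"rotation": [0,0,0.142],"hand": 0.6},
    {"translation": [-0.0065,-0.0175,0],"rotation": [0,0,0.142],"hand": 0.6},
    {"translation": [-0.009,-0.0165,0],"rotation": [0,0,0.142],"hand": 0.6},
    {"translation": [-0.011,-0.015,0],"rotation": [0,0,0.142],"hand": 0.6},
    {"translation": [-0.013,-0.013,0],"rotation": [0,0,0.142],"hand": 0.6},
    {"translation": [-0.015,-0.011,0],"rotation": [0,0,0.142],"hand": 0.6}
  ]
}}

```text
t: 40.35
tcp_pos: [0.4559, -0.2169, 0.228]
tcp_rot: [[0.088, 0.996, -0.031], [0.996, -0.087, 0.014], [0.011, -0.032, -0.999]]
contact_force: [-0.1, -0.7, -0.1]
width: 0.0509
```

```bash
python3 plan.py 470.5 -227.6 110 89.1 0 0.6 35
```

```text
cur [ 455.9 -216.9  228. ] psi 84.96 j [-34.  12.  -6.  74.  -0.  61.] F [-0.1 -0.7 -0.1] w 0.0509 t 40.4 rows needed 4
[{"translation":[-0.0027,0.0048,0.0293],"rotation":[-0.032,-0.011,-0.018],"hand":0.6},{"translation":[-0.0024,0.0038,0.0295],"rotation":[0.0,0.0,-0.018],"hand":0.6},{"translation":[-0.0025,0.0038,0.0295],"rotation":[0.0,0.0,-0.018],"hand":0.6},{"translation":[-0.0025,0.0037,0.0295],"rotation":[0.0,0.0,-0.018],"hand":0.6}]
```

Emit:
{"name": "send_rows", "arguments": {
  "motion": [
    {"translation": [-0.0025,0.005,0.029],"rotation": [-0.032,-0.011,-0.02],"hand": 0.6},
    {"translation": [-0.0025,0.004,0.029],"rotation": [0,0,-0.018],"hand": 0.6},
    {"translation": [-0.0025,0.003,0.029],"rotation": [0,0,-0.018],"hand": 0.6},
    {"translation": [-0.0025,0.002,0.029],"rotation": [0,0,-0.015],"hand": 0.6},
    {"translation": [0,0,0],"rotation": [0,0,0],"hand": 0.6}
  ]
}}

```text
t: 40.85
tcp_pos: [0.4623, -0.2274, 0.101]
tcp_rot: [[0.023, 1.0, -0.008], [1.0, -0.023, 0.005], [0.005, -0.008, -1.0]]
contact_force: [-0.5, 1.1, 0.1]
width: 0.0514
```

```bash
python3 - <<'E'
from meas import *
s=sense(); p,R=s['tcp_pos'],s['tcp_rot'];f=grab_frame('wrist'); cv2.imwrite('pics/w30.png',f['frame'])
print(p,wproj(f,p,R,[.4717,-.1612,.008]),wproj(f,p,R,[.4696,-.2946,.008]))
E
python3 plan.py 470.5 -227.8 30 89.1 0 0.6 35
```

```text
[ 0.4623326  -0.22741546  0.10095102] [296.29939678 123.58349761] [295.90731142 289.23553152]
cur [ 463.1 -227.8  102.8] psi 88.67 j [-35.  16. -18.  56.  -0.  56.] F [ 0.6 -0.  -0.7] w 0.0511 t 40.9 rows needed 3
[{"translation":[-0.0,0.0026,0.0243],"rotation":[-0.006,-0.004,-0.002],"hand":0.6},{"translation":[0.0001,0.0025,0.0243],"rotation":[0.0,0.0,-0.002],"hand":0.6},{"translation":[0.0,0.0025,0.0243],"rotation":[0.0,0.0,-0.002],"hand":0.6}]
```

View pics/w30.png

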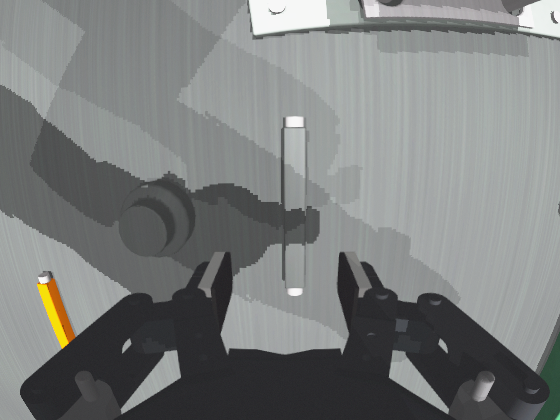

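Emit:
{"name": "send_rows", "arguments": {
  "motion": [
    {"translation": [0,0.003,0.025],"rotation": [-0.007,-0.004,-0.003],"hand": 0.6},
    {"translation": [0,0.002,0.027],"rotation": [0,0,-0.002],"hand": 0.6},
    {"translation": [0,0,0.025],"rotation": [0,0,0],"hand": 0.6},
    {"translation": [0,0,0.005],"rotation": [0,0,0],"hand": 0.6},
    {"translation": [0,0,0],"rotation": [0,0,0],"hand": 0.6}
  ]
}}

```text
t: 41.4
tcp_pos: [0.4711, -0.2293, 0.0242]
tcp_rot: [[0.019, 1.0, 0.006], [1.0, -0.019, -0.004], [-0.004, 0.006, -1.0]]
contact_force: [0.2, 0.3, -0.3]
width: 0.0515
```

```bash
python3 plan.py 469.8 -228.3 3 89.1 0 0.6 35
```

```text
cur [ 471.1 -229.3   24.2] psi 88.91 j [-35.  21. -24.  44.   0.  56.] F [ 0.2  0.3 -0.3] w 0.0515 t 41.4 rows needed 1
[{"translation":[0.0011,-0.0015,0.0212],"rotation":[0.006,0.004,-0.003],"hand":0.6}]
```

Emit:
{"name": "send_rows", "arguments": {
  "motion": [
    {"translation": [0.001,-0.002,0.01],"rotation": [0.006,0.004,-0.003],"hand": 0.6},
    {"translation": [0,-0.001,0.008],"rotation": [0.002,0,0],"hand": 0.6},
    {"translation": [0,0,0.002],"rotation": [0,0,0],"hand": 0.6},
    {"translation": [0,0,0],"rotation": [0,0,0],"hand": 0.6}
  ]
}}

```text
t: 41.8
tcp_pos: [0.4706, -0.2299, 0.0069]
tcp_rot: [[0.016, 1.0, 0.003], [1.0, -0.016, -0.003], [-0.003, 0.003, -1.0]]
contact_force: [-1.0, 0.5, -0.8]
width: 0.0512
```

```bash
python3 plan.py 469.8 -228.3 3 89.1 0 0.6 35
```

```text
cur [ 470.6 -229.9    6.9] psi 89.09 j [-35.  22. -25.  42.  -0.  56.] F [-1.   0.5 -0.8] w 0.0512 t 41.8 rows needed 1
[{"translation":[0.0016,-0.0009,0.0039],"rotation":[0.003,0.003,-0.0],"hand":0.6}]
```

Emit:
{"name": "send_rows", "arguments": {
  "motion": [
    {"translation": [0.002,-0.001,0.005],"rotation": [0.003,0.003,0],"hand": 0.6},
    {"translation": [0,0,0],"rotation": [0,0,0],"hand": 0},
    {"translation": [0,0,0],"rotation": [0,0,0],"hand": 0},
    {"translation": [0,0,0],"rotation": [0,0,0],"hand": 0},
    {"translation": [0,0,0],"rotation": [0,0,0],"hand": 0},
    {"translation": [0,0,0],"rotation": [0,0,0],"hand": 0}
  ]
}}

```text
t: 42.4
tcp_pos: [0.47, -0.228, 0.0024]
tcp_rot: [[0.016, 1.0, 0.001], [1.0, -0.016, -0.0], [-0.0, 0.001, -1.0]]
contact_force: [0.1, 0.2, 0.3]
width: 0.0144
```

Emit:
{"name": "send_rows", "arguments": {
  "motion": [
    {"translation": [0,0,-0.025],"rotation": [0,0,0],"hand": 0},
    {"translation": [0,0,-0.04],"rotation": [0,0,0],"hand": 0},
    {"translation": [0,0,-0.04],"rotation": [0,0,0],"hand": 0},
    {"translation": [0,0,-0.04],"rotation": [0,0,0],"hand": 0},
    {"translation": [0,0,-0.04],"rotation": [0,0,0],"hand": 0},
    {"translation": [0,0,-0.035],"rotation": [0,0,0],"hand": 0},
    {"translation": [0,0,0],"rotation": [0,0,0],"hand": 0}
  ]
}}

```text
t: 43.1
tcp_pos: [0.4669, -0.226, 0.2268]
tcp_rot: [[0.016, 1.0, -0.008], [1.0, -0.016, 0.005], [0.005, -0.008, -1.0]]
contact_force: [0.2, 0.9, -2.2]
width: 0.0145
```

```bash
python3 plan.py 577 61 235 -173.7 1 0 40; python3 - <<'E'
from meas import *
s=sense(); p,R=s['tcp_pos'],s['tcp_rot'];f=grab_frame('wrist'); cv2.imwrite('pics/w31.png',f['frame'])
E
```

```text
cur [ 466.9 -226.   226.8] psi 89.08 j [-35.  12.  -6.  73.   0.  56.] F [ 0.2  0.9 -2.2] w 0.0145 t 43.1 rows needed 12
[{"translation":[0.0241,0.0088,-0.0006],"rotation":[-0.007,-0.006,-0.141],"hand":0.0},{"translation":[0.0226,0.0121,-0.0007],"rotation":[0.0,0.0,-0.141],"hand":0.0},{"translation":[0.0206,0.0152,-0.0007],"rotation":[0.0,0.0,-0.141],"hand":0.0},{"translation":[0.0183,0.0179,-0.0007],"rotation":[0.0,0.0,-0.141],"hand":0.0},{"translation":[0.0156,0.0203,-0.0007],"rotation":[0.0,0.0,-0.141],"hand":0.0},{"translation":[0.0126,0.0223,-0.0007],"rotation":[0.0,0.0,-0.141],"hand":0.0},{"translation":[0.0093,0.0239,-0.0007],"rotation":[0.0,0.0,-0.141],"hand":0.0},{"translation":[0.0059,0.0249,-0.0007],"rotation":[0.0,0.0,-0.141],"hand":0.0},{"translation":[0.0023,0.0255,-0.0007],"rotation":[0.0,0.0,-0.141],"hand":0.0},{"translation":[-0.0013,0.0256,-0.0007],"rotation":[0.0,0.0,-0.141],"hand":0.0},{"translation":[-0.0049,0.0251,-0.0007],"rotation":[0.0,0.0,-0.141],"hand":0.0},{"translation":[-0.0084,0.0242,-0.0007],"rotation":[0.0,0.0,-0.141],"hand":0.0}]
```

View pics/w31.png

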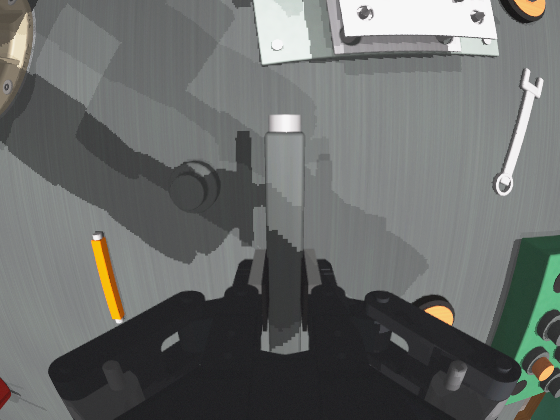

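Emit:
{"name": "send_rows", "arguments": {
  "motion": [
    {"translation": [0.024,0.009,-0.002],"rotation": [-0.007,-0.006,-0.141],"hand": 0},
    {"translation": [0.0225,0.012,-0.002],"rotation": [0,0,-0.141],"hand": 0},
    {"translation": [0.0205,0.015,-0.002],"rotation": [0,0,-0.141],"hand": 0},
    {"translation": [0.018,0.018,-0.002],"rotation": [0,0,-0.141],"hand": 0},
    {"translation": [0.0155,0.02,-0.002],"rotation": [0,0,-0.141],"hand": 0},
    {"translation": [0.0125,0.022,-0.002],"rotation": [0,0,-0.141],"hand": 0},
    {"translation": [0.009,0.024,-0.002],"rotation": [0,0,-0.141],"hand": 0},
    {"translation": [0.006,0.025,-0.002],"rotation": [0,0,-0.141],"hand": 0},
    {"translation": [0.002,0.0255,-0.002],"rotation": [0,0,-0.141],"hand": 0},
    {"translation": [-0.0015,0.0255,-0.002],"rotation": [0,0,-0.141],"hand": 0},
    {"translation": [-0.005,0.022,-0.002],"rotation": [0,0,-0.12],"hand": 0},
    {"translation": [-0.008,0.018,0],"rotation": [0,0,-0.08],"hand": 0}
  ]
}}

```text
t: 44.35
tcp_pos: [0.5608, 0.0643, 0.2215]
tcp_rot: [[-0.996, -0.083, -0.041], [-0.083, 0.996, 0.011], [0.04, 0.014, -0.999]]
contact_force: [0.0, 0.5, -2.0]
width: 0.0144
```

```bash
python3 plan.py 577 61 185 -173.7 0 0 25
```

```text
cur [560.8  64.3 221.5] psi -175.22 j [-2. 19.  3. 76.  1. -7.] F [ 0.   0.5 -2. ] w 0.0144 t 44.4 rows needed 2
[{"translation":[-0.0086,-0.0026,0.0179],"rotation":[0.014,-0.04,-0.013],"hand":0.0},{"translation":[-0.0079,-0.0024,0.0182],"rotation":[0.0,0.0,-0.013],"hand":0.0}]
```

Emit:
{"name": "send_rows", "arguments": {
  "motion": [
    {"translation": [-0.01,-0.003,0.015],"rotation": [0.014,-0.042,-0.015],"hand": 0},
    {"translation": [-0.008,-0.002,0.015],"rotation": [0,-0.008,-0.013],"hand": 0},
    {"translation": [0,0,0],"rotation": [0,0,0],"hand": 0},
    {"translation": [0,0,0],"rotation": [0,0,0],"hand": 0}
  ]
}}

```text
t: 44.75
tcp_pos: [0.5753, 0.0648, 0.1816]
tcp_rot: [[-0.993, -0.119, -0.002], [-0.119, 0.993, 0.002], [0.001, 0.002, -1.0]]
contact_force: [-0.2, 0.4, -2.4]
width: 0.0143
```

```bash
python3 plan.py 577 61 170 -173.7 0 0 25; python3 - <<'E'
from meas import *
f=grab_frame('wrist'); cv2.imwrite('pics/w32.png',f['frame'])
E
```

```text
cur [575.3  64.8 181.6] psi -173.18 j [-2. 19. -2. 68.  0. -8.] F [-0.2  0.4 -2.4] w 0.0143 t 44.8 rows needed 1
[{"translation":[-0.0013,-0.0041,0.0116],"rotation":[0.002,-0.001,0.009],"hand":0.0}]
```

View pics/w32.png

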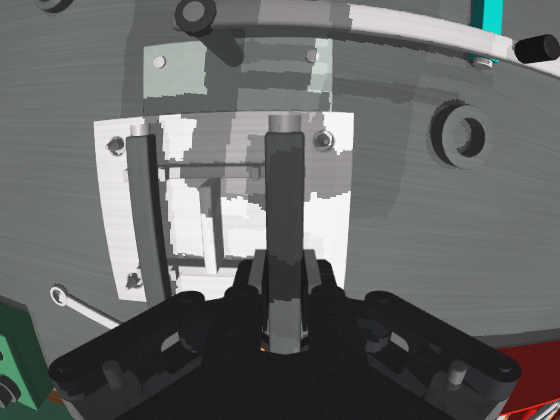

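```bash
python3 lane.py 1 94 122 354 112.3; python3 - <<'E'
from h import *
f=grab_frame('wrist');crop(f['frame'],80,95,180,185,'pics/w32a.png',5);crop(f['frame'],300,95,380,185,'pics/w32b.png',5)
E
```

```text
len 0.19015430019907642 yaw 96.78430389902645 C [0.58095088 0.01754881 0.105     ] lane [0.57575308 0.06124071 0.105     ] err tool [-0.00038068 -0.0037548   0.0764502 ]
```

View pics/w32a.png

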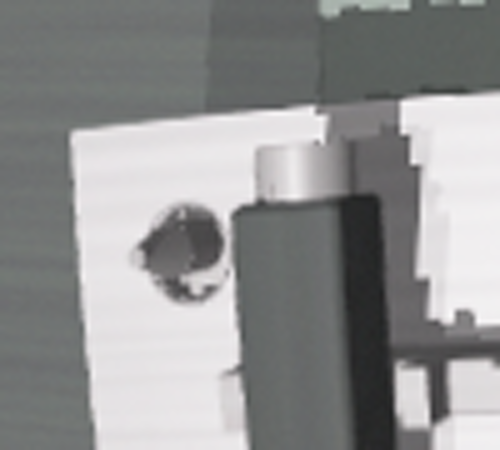

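View pics/w32b.png

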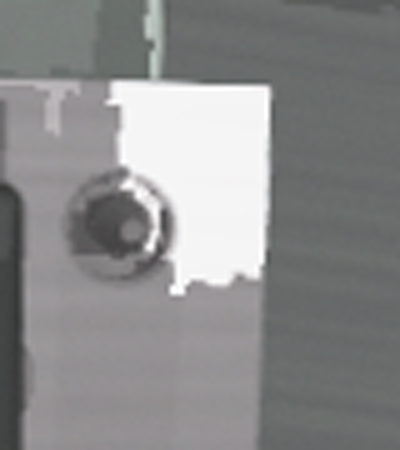

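Corner pixels check out: (94.5,121) and (354,112.4). Lane target is (576.0, 61.1).

Emit:
{"name": "send_rows", "arguments": {
  "motion": [
    {"translation": [-0.001,-0.004,0.01],"rotation": [0.002,0,0.008],"hand": 0},
    {"translation": [0,0,0.01],"rotation": [0,0,0],"hand": 0},
    {"translation": [0,0,0],"rotation": [0,0,0],"hand": 0},
    {"translation": [0,0,0],"rotation": [0,0,0],"hand": 0}
  ]
}}

```text
t: 45.3
tcp_pos: [0.5784, 0.0596, 0.1626]
tcp_rot: [[-0.994, -0.108, 0.003], [-0.108, 0.994, -0.0], [-0.003, -0.001, -1.0]]
contact_force: [-0.1, 0.1, -2.3]
width: 0.0143
```

```bash
python3 plan.py 576.2 61.2 146 -173.6 0 0 25
```

```text
cur [578.4  59.6 162.6] psi -173.78 j [-2. 20. -4. 66. -0. -8.] F [-0.1  0.1 -2.3] w 0.0143 t 45.3 rows needed 1
[{"translation":[0.0021,0.0019,0.0166],"rotation":[-0.001,0.003,-0.003],"hand":0.0}]
```

Emit:
{"name": "send_rows", "arguments": {
  "motion": [
    {"translation": [0.001,0.002,0.01],"rotation": [0,0.003,-0.003],"hand": 0},
    {"translation": [0,0,0.008],"rotation": [0,0,0],"hand": 0},
    {"translation": [0,0,0.008],"rotation": [0,0,0],"hand": 0},
    {"translation": [0,0,0],"rotation": [0,0,0],"hand": 0},
    {"translation": [0,0,0],"rotation": [0,0,0],"hand": 0}
  ]
}}

```text
t: 45.8
tcp_pos: [0.5769, 0.0617, 0.1341]
tcp_rot: [[-0.994, -0.112, -0.0], [-0.112, 0.994, -0.001], [0.0, -0.001, -1.0]]
contact_force: [0.1, 0.0, -1.1]
width: 0.0146
```

```bash
python3 plan.py 576.2 61.2 128 -173.6 0 0 25; python3 - <<'E'
from h import *
f=grab_frame('wrist');crop(f['frame'],100,80,400,280,'pics/w33.png',2.6)
E
```

```text
cur [576.9  61.7 134.1] psi -173.59 j [-2. 21. -7. 62. -0. -8.] F [ 0.1  0.  -1.1] w 0.0146 t 45.8 rows needed 1
[{"translation":[0.0007,-0.0005,0.0061],"rotation":[-0.001,-0.0,0.0],"hand":0.0}]
```

View pics/w33.png

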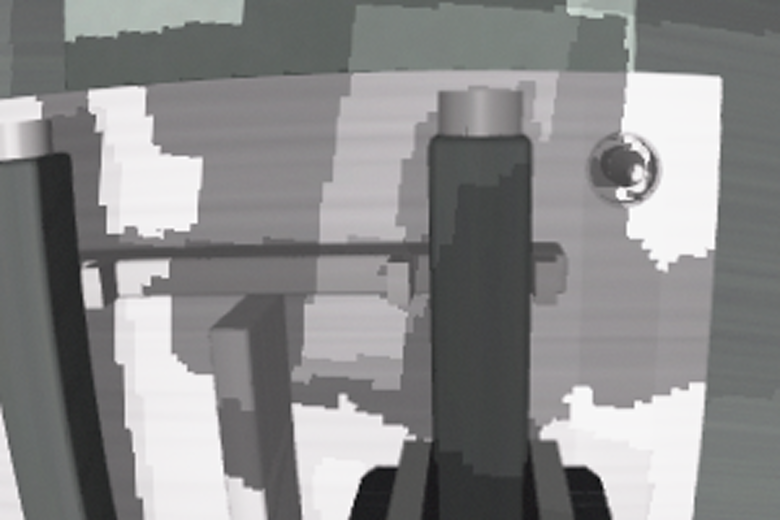

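Emit:
{"name": "send_rows", "arguments": {
  "motion": [
    {"translation": [0.001,-0.001,0.004],"rotation": [0,0,0],"hand": 0},
    {"translation": [0,0,0.003],"rotation": [0,0,0],"hand": 0},
    {"translation": [0,0,0],"rotation": [0,0,0],"hand": 0}
  ]
}}

```text
t: 46.15
tcp_pos: [0.5763, 0.0605, 0.1271]
tcp_rot: [[-0.994, -0.112, 0.001], [-0.112, 0.994, -0.001], [-0.001, -0.001, -1.0]]
contact_force: [-0.6, 0.9, -2.6]
width: 0.0146
```

```bash
python3 plan.py 576.2 61 122 -173.6 0 0 25; python3 - <<'E'
from h import *
f=grab_frame('wrist');crop(f['frame'],210,80,360,200,'pics/w34.png',5)
E
```

```text
cur [576.3  60.5 127.1] psi -173.59 j [-2. 21. -8. 61. -0. -8.] F [-0.6  0.9 -2.6] w 0.0146 t 46.1 rows needed 1
[{"translation":[0.0,0.0005,0.0051],"rotation":[-0.001,0.001,0.0],"hand":0.0}]
```

View pics/w34.png

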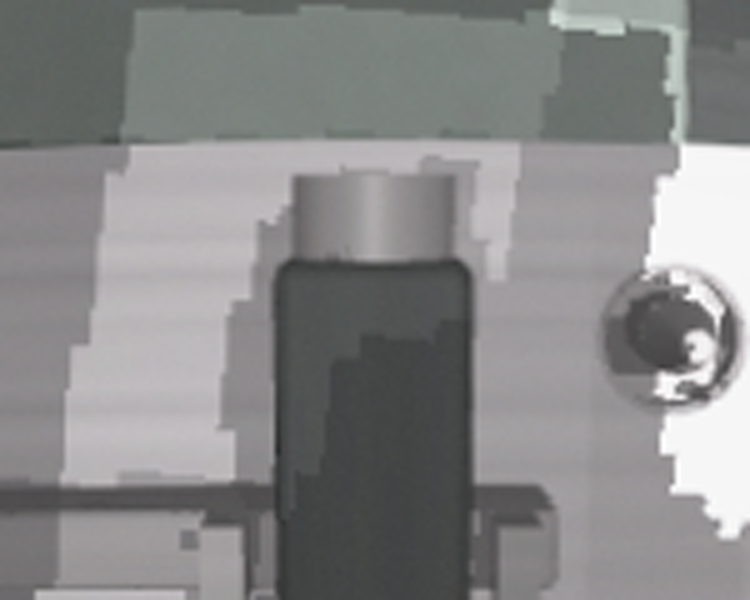

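Lug faces at 200–245 and 497–557 in the crop, blank at 275–472, so it is centred in the slot. Lowering and releasing.

Emit:
{"name": "send_rows", "arguments": {
  "motion": [
    {"translation": [0,0,0.004],"rotation": [0,0,0],"hand": 0},
    {"translation": [0,0,0.003],"rotation": [0,0,0],"hand": 0},
    {"translation": [0,0,0],"rotation": [0,0,0],"hand": 0},
    {"translation": [0,0,0],"rotation": [0,0,0],"hand": 0}
  ]
}}

```text
t: 46.6
tcp_pos: [0.5768, 0.0604, 0.1214]
tcp_rot: [[-0.994, -0.112, 0.003], [-0.112, 0.994, -0.001], [-0.003, -0.001, -1.0]]
contact_force: [-1.1, -0.4, -0.7]
width: 0.0141
```

Emit:
{"name": "send_rows", "arguments": {
  "motion": [
    {"translation": [0,0,0],"rotation": [0,0,0],"hand": 0.32},
    {"translation": [0,0,0],"rotation": [0,0,0],"hand": 0.32},
    {"translation": [0,0,0],"rotation": [0,0,0],"hand": 0.32},
    {"translation": [0,0,0],"rotation": [0,0,0],"hand": 0.32},
    {"translation": [0,0,-0.02],"rotation": [0,0,0],"hand": 0.32},
    {"translation": [0,0,-0.03],"rotation": [0,0,0],"hand": 0.32},
    {"translation": [0,0,-0.04],"rotation": [0,0,0],"hand": 0.4},
    {"translation": [0,0,-0.04],"rotation": [0,0,0],"hand": 0.6},
    {"translation": [0,0,0],"rotation": [0,0,0],"hand": 0.6}
  ]
}}

```text
t: 47.5
tcp_pos: [0.576, 0.0606, 0.2547]
tcp_rot: [[-0.994, -0.112, 0.001], [-0.112, 0.994, -0.001], [-0.001, -0.001, -1.0]]
contact_force: [0.2, -0.3, 0.1]
width: 0.0512
```

```bash
python3 - <<'E'
from h import *
s=sense();print(s['tcp_pos'].tolist(),s['tcp_rot'].round(4).tolist(),s['width']);f=grab_frame('wrist'); cv2.imwrite('pics/w35.png',f['frame'])
p,R=s['tcp_pos'],s['tcp_rot']
f=grab_frame('scene'); crop(f['frame'],200,130,400,280,'pics/s35.png')
E
```

```text
[0.5760270288908349, 0.06058760272087468, 0.2546664111337408] [[-0.9938, -0.1116, 0.0011], [-0.1116, 0.9938, -0.0006], [-0.001, -0.0007, -1.0]] 0.05116567315533814
```

View pics/w35.png

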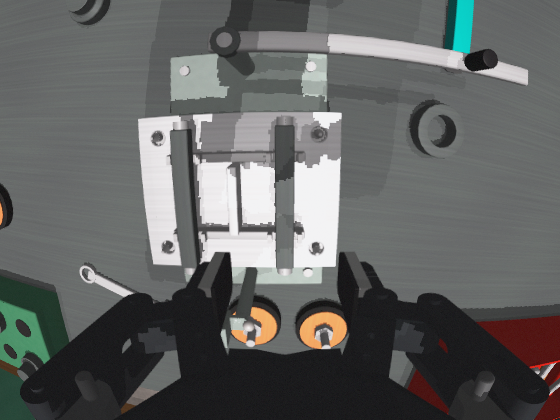

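View pics/s35.png

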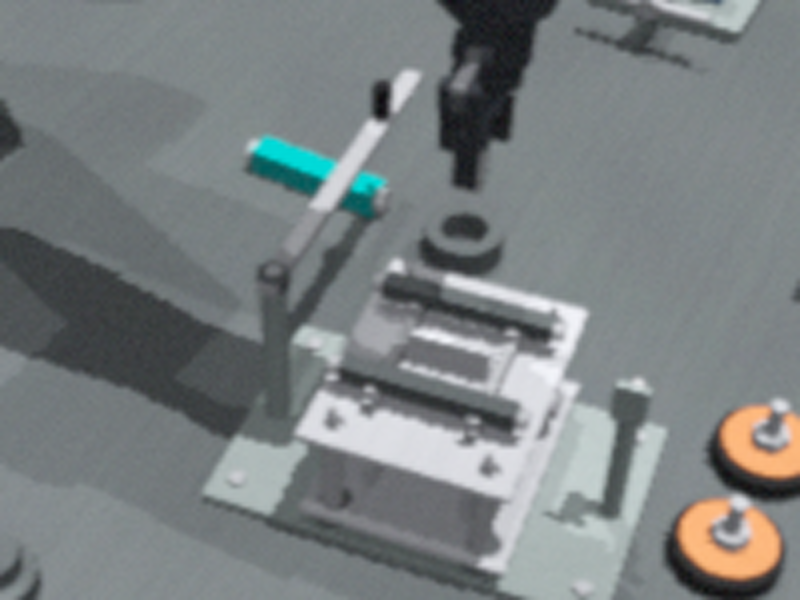

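Both thin blanks lie across the rails. Now locating the knob.

```bash
python3 - <<'E'
from h import *
im=cv2.imread('pics/w35.png'); crop(im,200,20,540,100,'pics/w35c.png',2.3)
f=grab_frame('wrist'); p=np.array([0.57603,0.06059,0.25467]);R=np.array([[-0.9938,-0.1116,0.0011],[-0.1116,0.9938,-0.0006],[-0.001,-0.0007,-1.0]])
print('hinge top',wonz(f,p,R,(225,39),.151),'knob top',wonz(f,p,R,(488,60),.181),'knob base',wonz(f,p,R,(470,61),.151))
ft=grab_frame('top'); crop(ft['frame'],180,180,290,250,'pics/t35.png',6)
E
python3 plan.py 440 195 230 -85 1 0.6 45
```

```text
hinge top [0.44967797 0.00150763 0.151     ] knob top [0.43584807 0.19912729 0.181     ] knob base [0.43254087 0.2005155  0.151     ]
cur [572.8  60.6 247.5] psi -173.6 j [-2. 18.  5. 78. -0. -8.] F [-0.2  0.2 -0.7] w 0.0512 t 47.7 rows needed 11
[{"translation":[0.0106,0.0135,0.0017],"rotation":[0.002,-0.01,-0.141],"hand":0.6},{"translation":[0.0086,0.0148,0.0016],"rotation":[0.0,0.0,-0.141],"hand":0.6},{"translation":[0.0065,0.0159,0.0016],"rotation":[0.0,0.0,-0.141],"hand":0.6},{"translation":[0.0042,0.0167,0.0016],"rotation":[0.0,0.0,-0.141],"hand":0.6},{"translation":[0.0018,0.0171,0.0016],"rotation":[0.0,0.0,-0.141],"hand":0.6},{"translation":[-0.0006,0.0172,0.0016],"rotation":[0.0,0.0,-0.141],"hand":0.6},{"translation":[-0.003,0.0169,0.0016],"rotation":[0.0,0.0,-0.141],"hand":0.6},{"translation":[-0.0053,0.0163,0.0016],"rotation":[0.0,0.0,-0.141],"hand":0.6},{"translation":[-0.0076,0.0154,0.0016],"rotation":[0.0,0.0,-0.141],"hand":0.6},{"translation":[-0.0097,0.0142,0.0016],"rotation":[0.0,0.0,-0.141],"hand":0.6},{"translation":[-0.0116,0.0127,0.0016],"rotation":[0.0,0.0,-0.141],"hand":0.6}]
```

View pics/w35c.png

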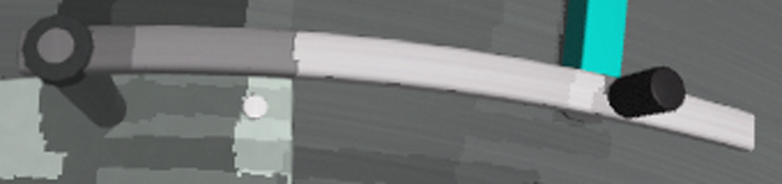

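View pics/t35.png

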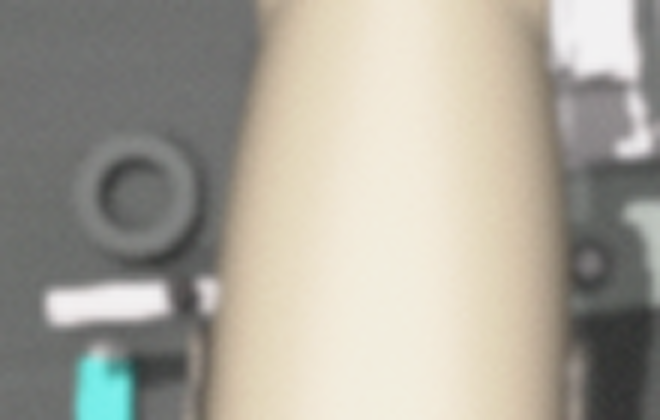

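Emit:
{"name": "send_rows", "arguments": {
  "motion": [
    {"translation": [0.0105,0.0135,0.001],"rotation": [0.002,-0.01,-0.141],"hand": 0.6},
    {"translation": [0.0085,0.015,0.001],"rotation": [0,0,-0.141],"hand": 0.6},
    {"translation": [0.0065,0.016,0.001],"rotation": [0,0,-0.141],"hand": 0.6},
    {"translation": [0.004,0.0165,0.001],"rotation": [0,0,-0.141],"hand": 0.6},
    {"translation": [0.002,0.017,0.001],"rotation": [0,0,-0.141],"hand": 0.6},
    {"translation": [-0.0005,0.017,0.001],"rotation": [0,0,-0.141],"hand": 0.6},
    {"translation": [-0.003,0.017,0.001],"rotation": [0,0,-0.141],"hand": 0.6},
    {"translation": [-0.0055,0.0165,0.001],"rotation": [0,0,-0.141],"hand": 0.6},
    {"translation": [-0.0075,0.0155,0.001],"rotation": [0,0,-0.141],"hand": 0.6},
    {"translation": [-0.0095,0.014,0.001],"rotation": [0,0,-0.141],"hand": 0.6},
    {"translation": [-0.0115,0.012,0.001],"rotation": [0,0,-0.13],"hand": 0.6},
    {"translation": [0,0,0],"rotation": [0,0,0],"hand": 0.6}
  ]
}}

```text
t: 48.9
tcp_pos: [0.4198, 0.1932, 0.2152]
tcp_rot: [[0.142, -0.989, -0.039], [-0.99, -0.142, -0.005], [-0.0, 0.039, -0.999]]
contact_force: [0.4, -0.1, 0.8]
width: 0.0511
```

```bash
python3 plan.py 434.5 200 220 -85.4 0 0.6 35; python3 - <<'E'
from h import *
s=sense();p,R=s['tcp_pos'],s['tcp_rot'];f=grab_frame('wrist'); cv2.imwrite('pics/w36.png',f['frame']); print(p,wproj(f,p,R,[.4345,.2,.181]))
E
```

```text
cur [419.8 193.2 215.2] psi -81.82 j [ 15.   8. -13.  72.   0. -84.] F [ 0.4 -0.1  0.8] w 0.0511 t 48.9 rows needed 1
[{"translation":[-0.0047,-0.0154,-0.0054],"rotation":[0.04,-0.001,0.062],"hand":0.6}]
[0.41975629 0.19316393 0.21524481] [255.97445181 247.22664435]
```

View pics/w36.png

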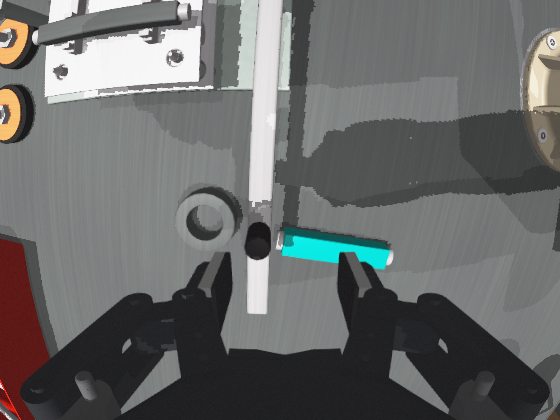

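Emit:
{"name": "send_rows", "arguments": {
  "motion": [
    {"translation": [-0.005,-0.016,-0.003],"rotation": [0.04,0,0.062],"hand": 0.6},
    {"translation": [-0.001,-0.004,0],"rotation": [0.005,0,0.01],"hand": 0.6},
    {"translation": [0,0,0],"rotation": [0,0,0],"hand": 0.6},
    {"translation": [0,0,0],"rotation": [0,0,0],"hand": 0.6}
  ]
}}

```text
t: 49.35
tcp_pos: [0.4398, 0.1994, 0.2146]
tcp_rot: [[0.059, -0.998, 0.002], [-0.998, -0.059, -0.004], [0.004, -0.001, -1.0]]
contact_force: [-0.2, -0.6, -0.2]
width: 0.0513
```

```bash
python3 plan.py 434.5 200 158 -85.4 0 0.6 35; python3 - <<'E'
from h import *
s=sense();p,R=s['tcp_pos'],s['tcp_rot'];f=grab_frame('wrist'); cv2.imwrite('pics/w37.png',f['frame']); print(p,wproj(f,p,R,[.4345,.2,.181]))
E
```

```text
cur [439.8 199.4 214.6] psi -86.63 j [ 15.   8. -12.  69.  -0. -78.] F [-0.2 -0.6 -0.2] w 0.0513 t 49.4 rows needed 2
[{"translation":[-0.0005,0.0027,0.0283],"rotation":[-0.001,-0.004,-0.011],"hand":0.6},{"translation":[-0.0005,0.0026,0.0283],"rotation":[0.0,0.0,-0.011],"hand":0.6}]
[0.43979388 0.19942056 0.2146025 ] [293.61174209 241.58531188]
```

View pics/w37.png

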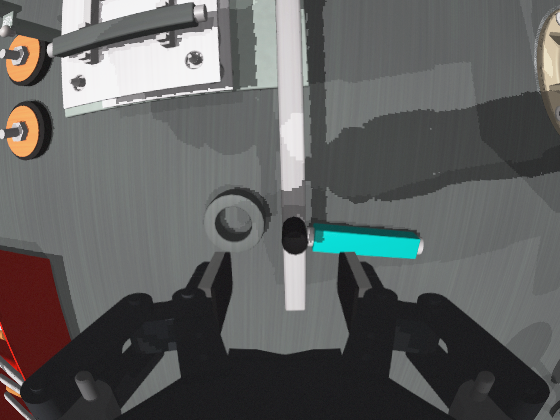

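Emit:
{"name": "send_rows", "arguments": {
  "motion": [
    {"translation": [0,0.005,0.025],"rotation": [0,-0.004,-0.015],"hand": 0.6},
    {"translation": [0,0.002,0.02],"rotation": [0,0,-0.008],"hand": 0.6},
    {"translation": [0,0,0.008],"rotation": [0,0,0],"hand": 0.6},
    {"translation": [0,0,0],"rotation": [0,0,0],"hand": 0.6}
  ]
}}

```text
t: 49.8
tcp_pos: [0.4332, 0.1977, 0.1604]
tcp_rot: [[0.081, -0.997, 0.001], [-0.997, -0.081, 0.0], [-0.0, -0.001, -1.0]]
contact_force: [-0.7, 0.3, 0.3]
width: 0.0512
```

```bash
python3 plan.py 434.5 198.5 158 -85.4 0 0.6 35
```

```text
cur [433.2 197.7 160.4] psi -85.36 j [ 15.   9. -19.  62.   0. -80.] F [-0.7  0.3  0.3] w 0.0512 t 49.8 rows needed 1
[{"translation":[-0.0007,-0.0014,0.0024],"rotation":[-0.001,0.0,0.001],"hand":0.6}]
```

Emit:
{"name": "send_rows", "arguments": {
  "motion": [
    {"translation": [-0.001,-0.001,0.003],"rotation": [0,0,0],"hand": 0.25},
    {"translation": [0,0,0],"rotation": [0,0,0],"hand": 0.25},
    {"translation": [0,0,0],"rotation": [0,0,0],"hand": 0.25},
    {"translation": [0,0,0],"rotation": [0,0,0],"hand": 0.25},
    {"translation": [0,0,0],"rotation": [0,0,0],"hand": 0.25}
  ]
}}

```text
t: 50.3
tcp_pos: [0.4363, 0.1992, 0.1599]
tcp_rot: [[0.08, -0.997, 0.005], [-0.997, -0.08, 0.001], [-0.001, -0.005, -1.0]]
contact_force: [-0.9, 0.2, -0.5]
width: 0.0212
```

```bash
cat > arc.py <<'E'
import sys,json,numpy as np
from scipy.spatial.transform import Rotation as Ro
from workcell import sense
# arc.py H-x H-y(mm) target_bar_dir(deg) lead(mm) radius n
hx,hy,td,lead,rad,z,n=[float(v) for v in sys.argv[1:8]]
n=int(n)
def Rz(psi):
    c,s=np.cos(psi),np.sin(psi); return np.array([[c,s,0],[s,-c,0],[0,0,-1.]])
s=sense();p=s['tcp_pos'];R=s['tcp_rot'];H=np.array([hx,hy])/1000
d0=np.arctan2(*(p[:2]-H)[::-1]); r0=np.linalg.norm(p[:2]-H)
print('cur',(p*1000).round(1),'dir',np.degrees(d0).round(2),'r',r0.round(4),'psi',np.degrees(np.arctan2(R[1,0],R[0,0])).round(2),'F',s['contact_force'].round(1),'w',s['width'].round(4),'tilt',R[:,2].round(3),'t',s['t'])
q=p.copy();Rc=R.copy();rows=[]
for i in range(1,n+1):
    a=d0+(np.radians(td)-d0)*i/n; r=r0+(rad/1000-r0)*i/n
    pd=np.array([*(H+r*np.array([np.cos(a),np.sin(a)])),p[2]+(z/1000-p[2])*i/n]); Rd=Rz(a+np.pi)
    rows.append({"translation":[round(float(x),4) for x in Rc.T@(pd-q)],"rotation":[round(float(x),3) for x in Ro.from_matrix(Rc.T@Rd).as_rotvec()],"hand":0.25}); q=pd;Rc=Rd
print(json.dumps(rows).replace(' ',''))
E
python3 arc.py 450.5 2 54.6 0 197 158 7
```

```text
Traceback (most recent call last):
  File "arc.py", line 11, in <module>
    print('cur',(p*1000).round(1),'dir',np.degrees(d0).round(2),'r',r0.round(4),'psi',np.degrees(np.arctan2(R[1,0],R[0,0])).round(2),'F',s['contact_force'].round(1),'w',s['width'].round(4),'tilt',R[:,2].round(3),'t',s['t'])
                                                                                                                                                                         ^^^^^^^^^^^^^^^^
AttributeError: 'float' object has no attribute 'round'
```

```bash
sed -i "s/s\['width'\].round(4)/round(s['width'],4)/" arc.py; python3 arc.py 450.5 2 54.6 0 198 158 7; python3 - <<'E'
from h import *
f=grab_frame('wrist'); crop(f['frame'],180,150,400,350,'pics/w38.png',3)
E
```

```text
cur [436.3 199.2 159.9] dir 94.13 r 0.1977 psi -85.39 F [-0.9  0.2 -0.5] w 0.0212 tilt [ 0.005  0.001 -1.   ] t 50.3
[{"translation":[0.0011,-0.0194,0.0004],"rotation":[-0.005,0.001,0.107],"hand":0.25},{"translation":[0.0009,-0.0195,0.0003],"rotation":[0.0,0.0,0.099],"hand":0.25},{"translation":[0.0009,-0.0195,0.0003],"rotation":[0.0,0.0,0.099],"hand":0.25},{"translation":[0.0009,-0.0195,0.0003],"rotation":[0.0,0.0,0.099],"hand":0.25},{"translation":[0.0009,-0.0195,0.0003],"rotation":[0.0,0.0,0.099],"hand":0.25},{"translation":[0.0009,-0.0195,0.0003],"rotation":[0.0,0.0,0.099],"hand":0.25},{"translation":[0.0009,-0.0195,0.0003],"rotation":[0.0,0.0,0.099],"hand":0.25}]
```

View pics/w38.png

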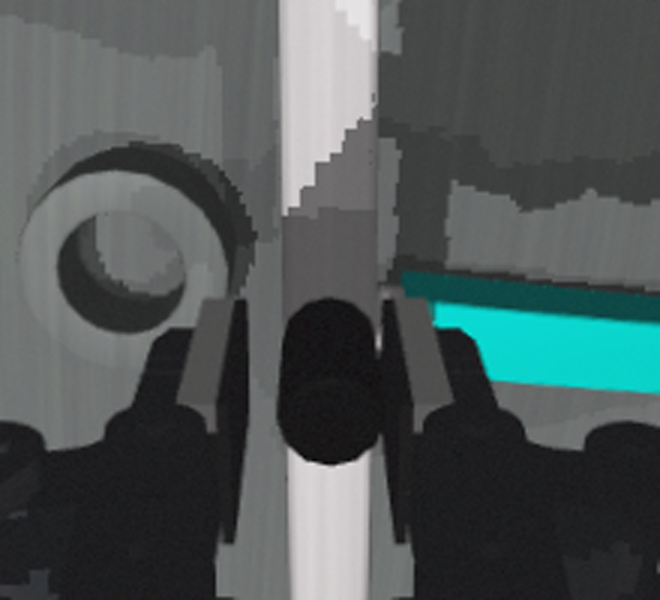

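Emit:
{"name": "send_rows", "arguments": {
  "motion": [
    {"translation": [0.001,-0.01,0],"rotation": [-0.005,0,0.055],"hand": 0.25},
    {"translation": [0.001,-0.0195,0],"rotation": [0,0,0.099],"hand": 0.25},
    {"translation": [0.001,-0.0195,0],"rotation": [0,0,0.099],"hand": 0.25},
    {"translation": [0.001,-0.0195,0],"rotation": [0,0,0.099],"hand": 0.25},
    {"translation": [0.001,-0.0195,0],"rotation": [0,0,0.099],"hand": 0.25}
  ]
}}

```text
t: 50.85
tcp_pos: [0.5222, 0.1859, 0.1607]
tcp_rot: [[-0.375, -0.927, -0.002], [-0.927, 0.375, 0.002], [-0.001, 0.003, -1.0]]
contact_force: [-0.9, -0.9, -0.3]
width: 0.0215
```

```bash
python3 arc.py 450.5 2 45 0 198 158 6
```

```text
cur [522.2 185.9 160.7] dir 68.71 r 0.1974 psi -112.0 F [-0.9 -0.9 -0.3] w 0.0215 tilt [-0.002  0.002 -1.   ] t 50.85
[{"translation":[0.0002,-0.0136,0.0004],"rotation":[0.003,0.001,0.057],"hand":0.25},{"translation":[0.0004,-0.0136,0.0004],"rotation":[0.0,0.0,0.069],"hand":0.25},{"translation":[0.0004,-0.0136,0.0004],"rotation":[0.0,0.0,0.069],"hand":0.25},{"translation":[0.0004,-0.0136,0.0004],"rotation":[0.0,0.0,0.069],"hand":0.25},{"translation":[0.0004,-0.0136,0.0004],"rotation":[0.0,0.0,0.069],"hand":0.25},{"translation":[0.0004,-0.0136,0.0004],"rotation":[0.0,0.0,0.069],"hand":0.25}]
```

Emit:
{"name": "send_rows", "arguments": {
  "motion": [
    {"translation": [0.001,-0.0195,0],"rotation": [0.003,0,0.095],"hand": 0.25},
    {"translation": [0.001,-0.0195,0],"rotation": [0,0,0.099],"hand": 0.25},
    {"translation": [0.001,-0.0195,0],"rotation": [0,0,0.099],"hand": 0.25},
    {"translation": [0.001,-0.0195,0],"rotation": [0,0,0.099],"hand": 0.25},
    {"translation": [0.001,-0.0195,0],"rotation": [0,0,0.099],"hand": 0.25},
    {"translation": [0,0,0],"rotation": [0,0,0],"hand": 0.25}
  ]
}}

```text
t: 51.45
tcp_pos: [0.6049, 0.1263, 0.1602]
tcp_rot: [[-0.781, -0.624, 0.001], [-0.624, 0.781, 0.001], [-0.001, 0.0, -1.0]]
contact_force: [0.1, -0.4, -0.2]
width: 0.0214
```

```bash
python3 arc.py 450.5 2 20 0 198 158 6;python3 - <<'E'
from h import *
f=grab_frame('wrist'); cv2.imwrite('pics/w39.png',f['frame'])
E
```

```text
cur [604.9 126.3 160.2] dir 38.82 r 0.1982 psi -141.39 F [ 0.1 -0.4 -0.2] w 0.0214 tilt [ 0.001  0.001 -1.   ] t 51.45
[{"translation":[0.0003,-0.0108,0.0004],"rotation":[0.0,0.001,0.051],"hand":0.25},{"translation":[0.0003,-0.0108,0.0004],"rotation":[0.0,0.0,0.055],"hand":0.25},{"translation":[0.0003,-0.0108,0.0004],"rotation":[0.0,0.0,0.055],"hand":0.25},{"translation":[0.0003,-0.0108,0.0004],"rotation":[0.0,0.0,0.055],"hand":0.25},{"translation":[0.0003,-0.0108,0.0004],"rotation":[0.0,0.0,0.055],"hand":0.25},{"translation":[0.0003,-0.0108,0.0004],"rotation":[0.0,0.0,0.055],"hand":0.25}]
```

View pics/w39.png

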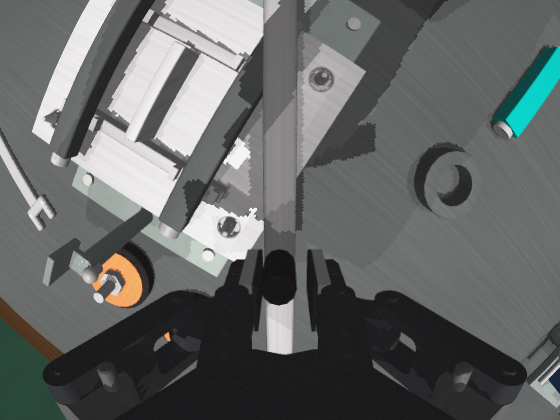

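The knob at (280,277) stays caged and the bar is following. Continuing.

Emit:
{"name": "send_rows", "arguments": {
  "motion": [
    {"translation": [0.0005,-0.012,0],"rotation": [0,0,0.055],"hand": 0.25},
    {"translation": [0.0005,-0.014,0],"rotation": [0,0,0.07],"hand": 0.25},
    {"translation": [0.0005,-0.014,0],"rotation": [0,0,0.07],"hand": 0.25},
    {"translation": [0.0005,-0.014,0],"rotation": [0,0,0.07],"hand": 0.25},
    {"translation": [0.0005,-0.014,0],"rotation": [0,0,0.07],"hand": 0.25},
    {"translation": [0,0,0],"rotation": [0,0,0],"hand": 0.25}
  ]
}}

```text
t: 52.1
tcp_pos: [0.6335, 0.0723, 0.1603]
tcp_rot: [[-0.94, -0.34, -0.004], [-0.34, 0.94, 0.005], [0.002, 0.006, -1.0]]
contact_force: [-0.5, 0.5, -0.2]
width: 0.0211
```

```bash
python3 arc.py 450.5 2 9 0 198 158 6;python3 - <<'E'
from h import *
f=grab_frame('wrist'); cv2.imwrite('pics/w40.png',f['frame'])
E
```

```text
cur [633.5  72.3 160.3] dir 21.01 r 0.196 psi -160.13 F [-0.5  0.5 -0.2] w 0.0211 tilt [-0.004  0.005 -1.   ] t 52.1
[{"translation":[-0.0004,-0.0069,0.0003],"rotation":[0.006,-0.002,0.015],"hand":0.25},{"translation":[-0.0002,-0.0069,0.0004],"rotation":[0.0,0.0,0.035],"hand":0.25},{"translation":[-0.0002,-0.0069,0.0004],"rotation":[0.0,0.0,0.035],"hand":0.25},{"translation":[-0.0002,-0.0069,0.0004],"rotation":[0.0,0.0,0.035],"hand":0.25},{"translation":[-0.0002,-0.0069,0.0004],"rotation":[0.0,0.0,0.035],"hand":0.25},{"translation":[-0.0002,-0.0069,0.0004],"rotation":[0.0,0.0,0.035],"hand":0.25}]
```

View pics/w40.png

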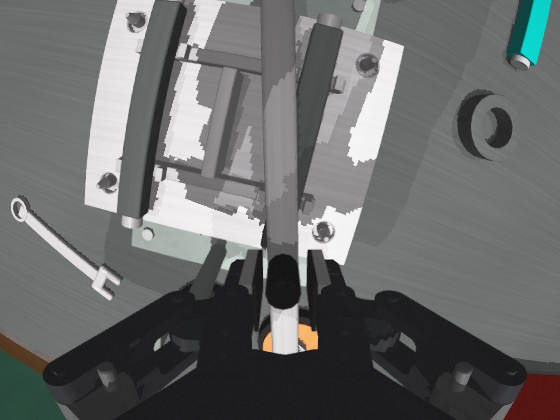

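Emit:
{"name": "send_rows", "arguments": {
  "motion": [
    {"translation": [-0.001,-0.007,0],"rotation": [0.006,-0.002,0.02],"hand": 0.25},
    {"translation": [-0.0005,-0.0075,0],"rotation": [0,0,0.035],"hand": 0.25},
    {"translation": [0,-0.0075,0],"rotation": [0,0,0.035],"hand": 0.25},
    {"translation": [0,-0.0075,0],"rotation": [0,0,0.035],"hand": 0.25},
    {"translation": [0,-0.0075,0],"rotation": [0,0,0.035],"hand": 0.25}
  ]
}}

```text
t: 52.65
tcp_pos: [0.6438, 0.0398, 0.1604]
tcp_rot: [[-0.983, -0.185, -0.001], [-0.185, 0.983, 0.001], [0.001, 0.001, -1.0]]
contact_force: [-0.1, 0.4, -0.4]
width: 0.0214
```

```bash
python3 arc.py 450.5 2 5.4 0 198 158 6
```

```text
cur [643.8  39.8 160.4] dir 11.06 r 0.197 psi -169.34 F [-0.1  0.4 -0.4] w 0.0214 tilt [-0.001  0.001 -1.   ] t 52.65
[{"translation":[-0.0002,-0.0032,0.0004],"rotation":[0.001,-0.001,0.009],"hand":0.25},{"translation":[-0.0001,-0.0033,0.0004],"rotation":[0.0,0.0,0.016],"hand":0.25},{"translation":[-0.0001,-0.0033,0.0004],"rotation":[0.0,0.0,0.016],"hand":0.25},{"translation":[-0.0001,-0.0033,0.0004],"rotation":[0.0,0.0,0.016],"hand":0.25},{"translation":[-0.0001,-0.0033,0.0004],"rotation":[0.0,0.0,0.016],"hand":0.25},{"translation":[-0.0001,-0.0033,0.0004],"rotation":[0.0,0.0,0.016],"hand":0.25}]
```

Emit:
{"name": "send_rows", "arguments": {
  "motion": [
    {"translation": [0,-0.004,0],"rotation": [0,0,0.01],"hand": 0.25},
    {"translation": [0,-0.004,0],"rotation": [0,0,0.017],"hand": 0.25},
    {"translation": [0,-0.004,0],"rotation": [0,0,0.017],"hand": 0.25},
    {"translation": [0,-0.004,0],"rotation": [0,0,0.017],"hand": 0.25},
    {"translation": [0,-0.004,0],"rotation": [0,0,0.017],"hand": 0.25}
  ]
}}

```text
t: 53.15
tcp_pos: [0.6465, 0.0228, 0.1604]
tcp_rot: [[-0.995, -0.103, -0.002], [-0.103, 0.995, 0.012], [0.001, 0.012, -1.0]]
contact_force: [0.5, 0.9, 0.3]
width: 0.0217
```

```bash
python3 arc.py 450.5 2 5.4 0 198 158 4;python3 - <<'E'
from h import *
f=grab_frame('wrist'); cv2.imwrite('pics/w41.png',f['frame'])
E
```

```text
cur [646.5  22.8 160.4] dir 6.07 r 0.1971 psi -174.1 F [0.5 0.9 0.3] w 0.0217 tilt [-0.002  0.012 -1.   ] t 53.15
[{"translation":[-0.0002,-0.0006,0.0006],"rotation":[0.012,-0.001,0.0],"hand":0.25},{"translation":[-0.0002,-0.0006,0.0006],"rotation":[0.0,0.0,0.003],"hand":0.25},{"translation":[-0.0002,-0.0006,0.0006],"rotation":[0.0,0.0,0.003],"hand":0.25},{"translation":[-0.0002,-0.0006,0.0006],"rotation":[0.0,0.0,0.003],"hand":0.25}]
```

View pics/w41.png

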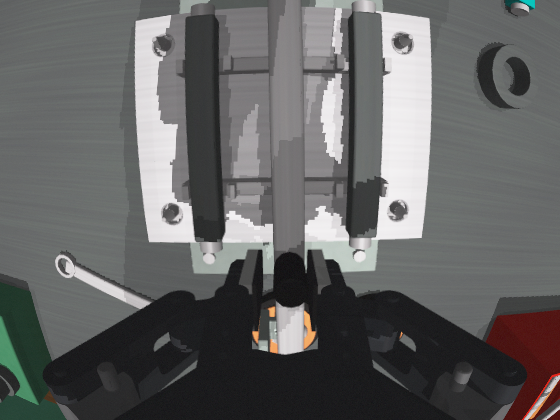

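The knob now rests on the pushing finger at the detent. Pushing further, watching the force.

Emit:
{"name": "send_rows", "arguments": {
  "motion": [
    {"translation": [0,-0.005,0],"rotation": [0.012,0,0],"hand": 0.25},
    {"translation": [0,-0.005,0],"rotation": [0,0,0],"hand": 0.25},
    {"translation": [0,-0.005,0],"rotation": [0,0,0],"hand": 0.25}
  ]
}}

```text
t: 53.5
tcp_pos: [0.6469, 0.0205, 0.1602]
tcp_rot: [[-0.994, -0.11, -0.002], [-0.11, 0.994, 0.026], [-0.001, 0.027, -1.0]]
contact_force: [-0.5, 17.7, 0.3]
width: 0.0214
```

```bash
python3 arc.py 450.5 2 5.4 0 198 158 1|head -1;python3 - <<'E'
from h import *
f=grab_frame('wrist'); cv2.imwrite('pics/w42.png',f['frame'])
f=grab_frame('scene'); crop(f['frame'],220,130,400,280,'pics/s42.png',4.4)
print(sense()['contact_force'])
E
```

```text
cur [646.9  20.5 160.2] dir 5.37 r 0.1973 psi -173.67 F [-0.5 17.7  0.3] w 0.0214 tilt [-0.002  0.026 -1.   ] t 53.5
[-0.97465523 17.57973275  0.60773797]
```

View pics/s42.png

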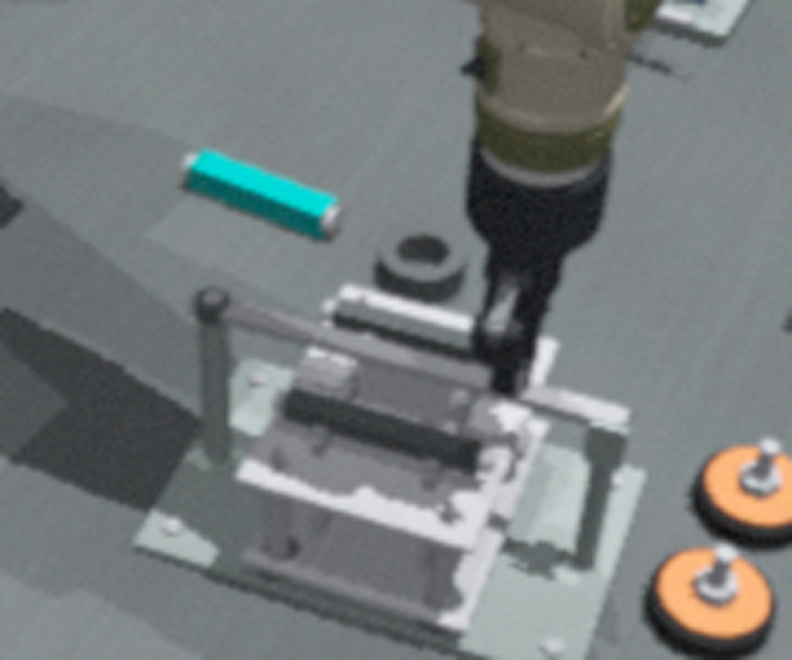

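Emit:
{"name": "send_rows", "arguments": {
  "motion": [
    {"translation": [0,-0.006,0],"rotation": [0.01,0,0],"hand": 0.25},
    {"translation": [0,-0.004,0],"rotation": [0,0,0],"hand": 0.25}
  ]
}}

```text
t: 53.8
tcp_pos: [0.647, 0.0208, 0.1602]
tcp_rot: [[-0.993, -0.118, -0.002], [-0.118, 0.992, 0.034], [-0.002, 0.034, -0.999]]
contact_force: [-1.0, 10.2, 0.3]
width: 0.0212
```

Emit:
{"name": "send_rows", "arguments": {
  "motion": [
    {"translation": [0,0,0],"rotation": [0,0,0],"hand": 0.35},
    {"translation": [0,0,0],"rotation": [0,0,0],"hand": 0.35},
    {"translation": [0,0,0],"rotation": [0,0,0],"hand": 0.35}
  ]
}}

```text
t: 54.1
tcp_pos: [0.647, 0.0204, 0.1601]
tcp_rot: [[-0.993, -0.119, -0.002], [-0.119, 0.992, 0.032], [-0.002, 0.032, -0.999]]
contact_force: [0.9, -0.7, 0.1]
width: 0.0301
```

```bash
python3 arc.py 450.5 2 5.4 0 198 158 1|head -1;python3 - <<'E'
from h import *
f=grab_frame('wrist'); crop(f['frame'],180,150,400,350,'pics/w43.png',3)
E
```

```text
cur [647.   20.4 160.1] dir 5.35 r 0.1974 psi -173.18 F [ 0.9 -0.7  0.1] w 0.0301 tilt [-0.002  0.032 -0.999] t 54.1
```

View pics/w43.png

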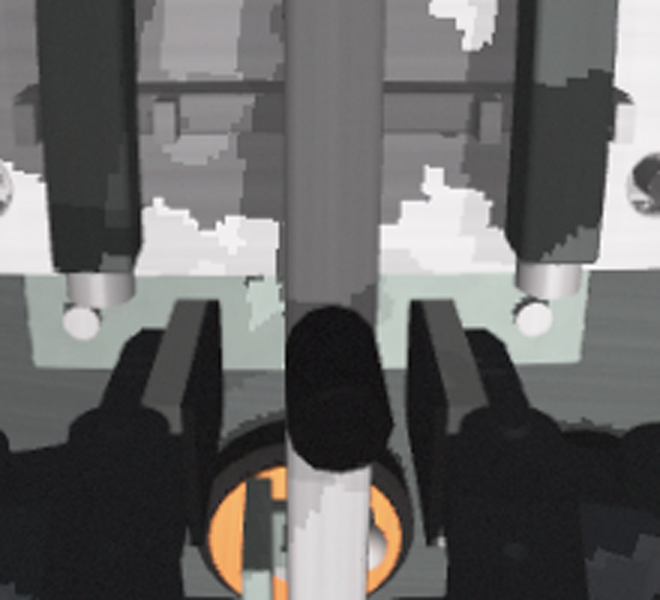

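Both fingers are clear of the knob. Lifting straight up, levelling slightly, then checking.

Emit:
{"name": "send_rows", "arguments": {
  "motion": [
    {"translation": [0,0,-0.012],"rotation": [0,0,0],"hand": 0.4},
    {"translation": [0,0,-0.025],"rotation": [0,0,0],"hand": 0.5},
    {"translation": [0,0,-0.035],"rotation": [0,0,0],"hand": 0.6},
    {"translation": [0,0,-0.04],"rotation": [0.032,0,0],"hand": 0.6},
    {"translation": [0,0,-0.03],"rotation": [0,0,0],"hand": 0.6},
    {"translation": [0,0,0],"rotation": [0,0,0],"hand": 0.6}
  ]
}}

```text
t: 54.75
tcp_pos: [0.6461, 0.013, 0.3101]
tcp_rot: [[-0.994, -0.114, 0.001], [-0.114, 0.993, -0.004], [-0.001, -0.004, -1.0]]
contact_force: [-0.3, -0.9, -0.3]
width: 0.0515
```

```bash
python3 - <<'E'
from h import *
s=sense();p,R=s['tcp_pos'],s['tcp_rot'];print(p.tolist(),R.round(4).tolist());f=grab_frame('wrist'); cv2.imwrite('pics/w44.png',f['frame'])
f=grab_frame('scene'); crop(f['frame'],220,130,400,280,'pics/s44.png',4.4)
E
```

```text
[0.6461420485107653, 0.01299413546785843, 0.31011886656984616] [[-0.9935, -0.1138, 0.0011], [-0.1138, 0.9935, -0.0039], [-0.0007, -0.004, -1.0]]
```

View pics/w44.png

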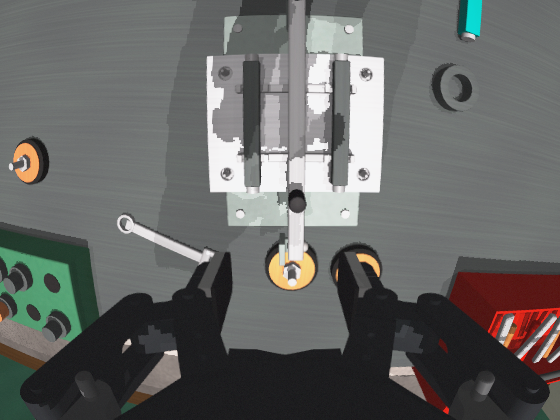

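View pics/s44.png

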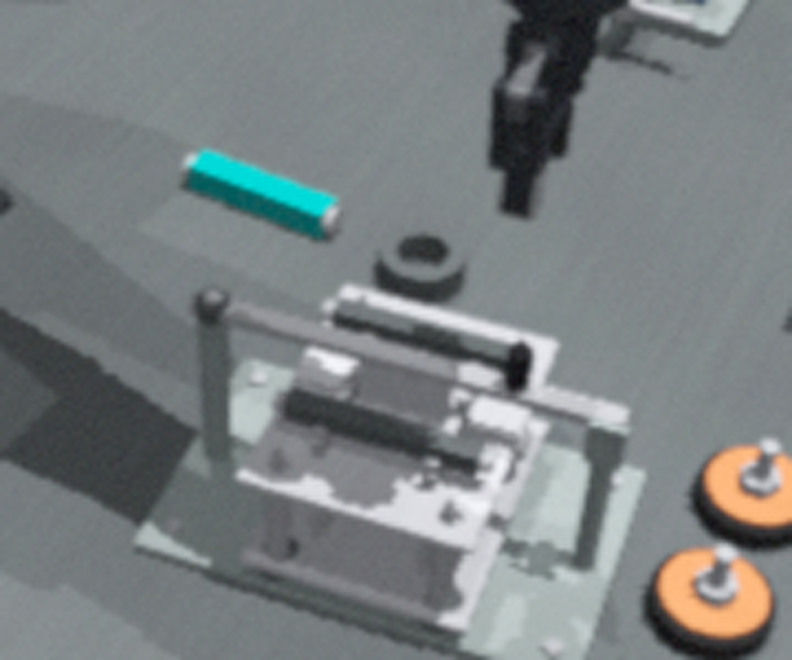

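```bash
python3 - <<'E'
from h import *
im=cv2.imread('pics/w44.png'); crop(im,250,0,350,75,'pics/w44a.png',7); crop(im,250,170,350,270,'pics/w44b.png',6)
E
```

```text
(no output)
```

View pics/w44b.png

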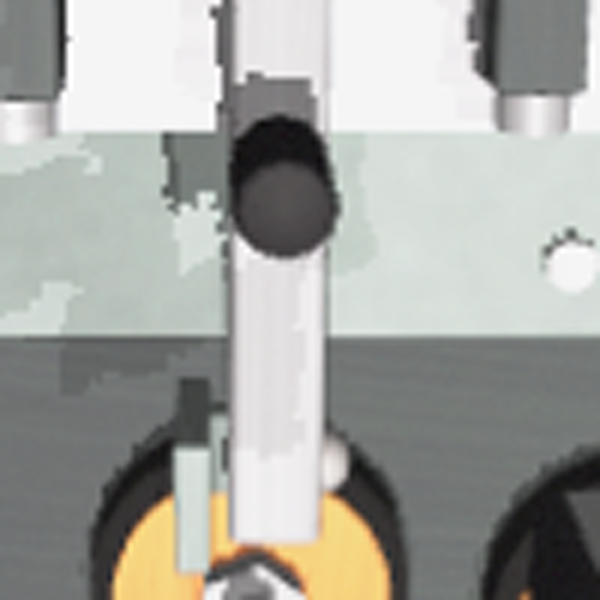

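View pics/w44a.png

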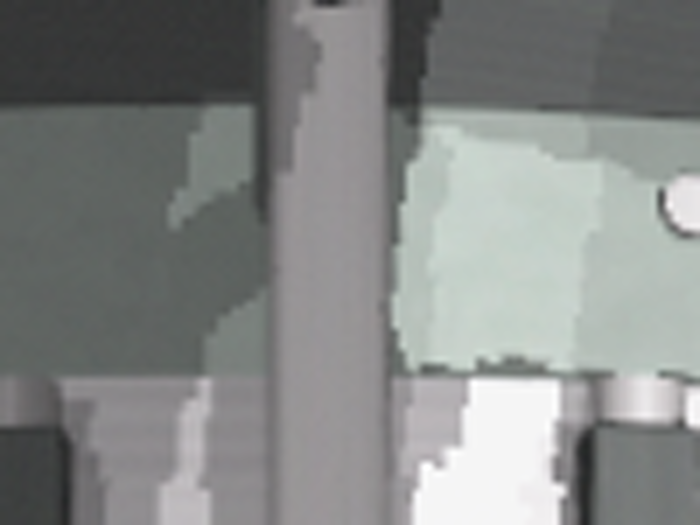

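```bash
python3 - <<'E'
from h import *
f=grab_frame('wrist');p=np.array([0.646142,0.012994,0.310119]);R=np.array([[-0.9935,-0.1138,0.0011],[-0.1138,0.9935,-0.0039],[-0.0007,-0.004,-1.0]])
W=lambda q,z:wonz(f,p,R,q,z)
ang=lambda a,b:np.degrees(np.arctan2(*(b-a)[:2][::-1]))
A=W((297.1,64.3),.151);B=W((295.8,255),.151)
print(A,B,ang(A,B))
K=W((285/6+250,207/6+170),.181); print('knob',K)
s=np.array([.5805,.0168]);
for yaw in(6.4,6.6):
  a=np.radians(yaw);H=s-.13*np.array([np.cos(a),np.sin(a)]); print('hinge',H,'bar angles',[np.degrees(np.arctan2(*(q[:2]-H)[::-1]))-yaw for q in (A,B,K)])
# plate corners of top tray, z=.105
T=[W(q,.105) for q in [(207,57),(383,57),(380,193),(210,191)]]
print('tray sides',ang(T[0],T[3]),ang(T[1],T[2]),'x-edge',ang(T[0],T[1])-90, ang(T[3],T[2])-90,'c',np.mean(T,0))
# base far edge / ear
print('ear inner top',W((210/6+250,450/6+170),.154),'bar edge',W((231/6+250,450/6+170),.151))
E
```

```text
[0.52586951 0.01057979 0.151     ] [0.71087519 0.03172194 0.151     ] 6.519389508624261
knob [0.64966178 0.02460998 0.181     ]
hinge [0.45131017 0.00230904] bar angles [np.float64(-0.07015040153354679), np.float64(0.06495917395619877), np.float64(0.014902497736583697)]
hinge [0.45136154 0.00185817] bar angles [np.float64(0.07643953524046765), np.float64(-0.03551028526570743), np.float64(-0.05483784762112087)]
tray sides 6.357431476275933 7.109726966200133 x-edge 7.084408388990653 5.927154854558822 c [0.58115097 0.0173677  0.105     ]
ear inner top [0.69988481 0.01939795 0.154     ] bar edge [0.70072614 0.02303275 0.151     ]
```

The bar axis comes out within about 0.1° of the stand axis, and both trays and all the visible blanks look right. Handing in.

```bash
python3 - <<'E'
from workcell import sense, sign_off
s=sense();print(s['t'],s['contact_force'].round(1),s['qd'].round(2))
print(sign_off())
E
```

```text
54.9 [-0.  -0.7 -0.9] [ 0.08  1.21 -2.23 -0.31  0.11 -0.07]
the job is handed in; nothing more can be done
None
```

I loaded the rack in order and handed the job in at about 55 s. Sign-off gives no verdict, so what follows rests on my own checks.

**What I did**
- **Lower tray:** the big-holed tray went down over the posts onto the lower collars.
- **Thick blank:** only one was present, and it lies in one lane of the lower tray. I left the turquoise look-alike alone.
- **Upper tray:** the small-holed tray sits on the upper shoulders.
- **Thin blanks:** both lie across the upper rails, one in each lane. I left the orange look-alike alone.
- **Keeper:** I pushed it by the knob past the detent, with up to about 18 N at the hard stop, then lifted the gripper clear.

**Last checks**
- **Upper tray:** its centre measured (0.581, 0.017) against the stand centre at about (0.5805, 0.0168), with all four pins in its holes.
- **Thin blanks:** both showed between their lugs in the wrist view.
- **Keeper:** its angle came out at about 0 ± 0.1°, against a limit of 1.15°.
- **Arm:** no contact force and clear of everything.
- **Bystanders:** none was touched, and none looked shifted in the pictures.

**What disagreed or was not checked**
- **Stand and lower tray position:** the top and wrist cameras differed by 2–4 mm, within or a little over the stated calibration. I trusted the wrist view. By it the lower tray sat about 3 mm off centre, within the 8 mm limit.
- **Keeper gap:** the last picture shows a gap of about 3 mm between the bar and the stop ear. The force at the stop and the measured angle both say it is home.
- **Thick blank:** I last saw it before the upper tray went on. It sat between its lugs then, but the tray hides it now.

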